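# Wind down the sloping screw press on a cast

## Task

Close the sloping press on the cream cast lying in it, to keep it flat while it cures: fit the loose crank fully home on the square end of the press screw, then wind it clockwise until the platen bears firmly on the cast and the crank will go no further. Leave the crank seated on the screw, let go, and leave the other things on the table where they are.

Things in the scene. Friction and masses are not known exactly. Their poses are not given: they have to be found in the camera images.
- crank_hub (a point): Loose dark steel crank lying flat on the table: centre of its hub, half-way up. Hub: block 32 x 32 mm, 30 mm high, sides along x and y, with a 16.5 mm square hole right through. A flat arm, 20 mm wide, 10 mm thick, level with the hub's underside, runs 60 mm along +x to the handle's axis. z: the hole's axis, up, to the side where the handle stands. Crank about 0.4 kg.
- handle_centre (a point): Centre of the crank's upright black handle, a knob 24 mm across and 45 mm long that spins freely on its pin (so its x and y axes mean nothing). It is 60 mm from the hole's axis and 21 mm above the hub's centre along the crank's z; it spans 13 to 58 mm above the hub's underside.
- shaft_end (a point): Tip of the square upper end of the press screw, on its axis. z points out along the screw, 30 degrees from vertical, leaning to the robot's side; x and y along the square's sides. 14 mm square, 28 mm long, its last 4 mm tapering. Turns with the screw and sinks with it, 8 mm a turn. The crank fits in any of the four positions, handle outwards.
- press_screw (a joint): Turn of the press screw, rad. Grows as it is turned clockwise seen from above its end, which lowers the platen 8 mm a turn; 0 is fully up. Starts between 3 and 8.5 and comes to a stop near 19 to 19.5, when the platen bears on the cast (about 2 turns on). Turning takes 4 N at the handle when slow, 7 N when brisk, rising steeply once the platen bears; let go, it stays.
- press_platen: The pressing plate of the press, 112 x 118 mm, rubber faced, under the screw; it slides along the screw's axis on two round columns. Origin at the centre of its under face; z along the screw's axis, upwards.
- cream_cast: Rough cream-coloured stone cast, about 158 x 125 x 24 mm, lying on the sloping bed of the press against its lower ledge. Origin at the centre of its underside.
- masking_tape: Bystander: roll of masking tape lying on the table, 104 mm across, 25 mm high. Origin at the centre of its underside.
- screwdriver: Bystander: screwdriver lying on the table, 131 mm long, 16 mm high. Origin on its underside.
- sanding_block: Bystander: cork sanding block lying on the table, 64 x 100 x 28 mm. Origin at the centre of its underside.
- collar_top (a point): Top of the screw's round collar (33 mm across), at the foot of the square end, on the axis, 28 mm below the tip; axes as shaft_end. A crank is fully home when its hub's underside rests here, its centre 15 mm above this. Even when closed the bridge and its nut stay 12 mm below this level, and the column nuts, 97 mm to either side, 5 mm, so the crank swings free.
There are look-alikes about, which are no part of the job. Of the things like the part that bears crank_hub, leave any that is orange or turquoise; of the rest the larger one is meant.

How it is judged:
By the outcome, as a careful person would: the job done as asked, in the order asked, and still so for the second after the job is handed in, with the robot touching nothing.
It also fails if it takes over 70 s, if anything falls off the work surface, if the arm or the gripper's body presses on something with over 40 N, if the wrist force passes 120 N, or if a joint passes its speed limit or range.

## Robot

A 7-joint arm with a two-finger parallel gripper is mounted at the origin on the work surface; the furniture and walls round the work are solid. World frame = base frame: x ahead of the robot, y to its left, z up, the work surface at z = 0. Lengths are in m, angles in degrees, forces in N, time in s.
With the tool pointing down it reaches from about 0.425 to 0.875 m from the base axis. Payload 4.7 kg.
Tool frame: the origin (TCP) lies on the centre line of the jaws, within the pads' length; the fingertips stand 8 mm ahead of it and the grasp point (between the pads) lies 11 mm behind it; z points along the fingers, y is the direction in which the jaws open and shut (so a half turn about z gives the same grasp; the last joint's range is limited). The gripper opens to 87 mm and grips with 3 to 60 N. Pads are 19 mm wide; open, the fingers measure 117 mm over their backs; the gripper's body (75 mm by 190 mm) begins 51 mm behind the grasp point.
Start: joints at [-66.343, 18.392, -4.016, 83.108, 1.295, 78.541, -3.26], TCP at [0.252, 0.599, 0.231] pointing down, gripper open.
Joint ranges: [-163.93, 163.93], [-17.29, 119.83], [-79.2, 71.16], [3.27, 140.29], [-89.18, 269.18], [5.43, 117.66], [-154.24, 154.24]. Speed limits (degrees/s): [147.25, 147.25, 180, 180, 180, 180, 180].

## Interface

Orientations are given as [roll, pitch, yaw] about the fixed x, y, z axes, in that order (R = Rz(yaw) Ry(pitch) Rx(roll)).
In Python, from cell import status, vision, workorder gives the robot as it stands.
- The arm moves only by the tool step_arm, never from a script. Its argument "series" is a list of rows, each an object of numbers: "ax", "ay", "az": the turn, a rotation vector about the world's x, y, z in degrees; "x", "y", "z": the shift along the world's x, y, z in m; "claw": the opening in per cent of the stroke, from 0 (shut) to 100 (fully open). In form: [{"ax": .., "ay": .., "az": .., "x": .., "y": .., "z": .., "claw": ..}, ...]. A call has 1 to 12 rows; each row is the pose to reach, as a shift and turn from the pose commanded when the call began; what a row does not reach only later rows make up. A row lasts 1/10 s, in which the tool goes at most 50 mm and 8.59 degrees, less where a joint would pass 70% of its speed; a pose out of reach is approached as far as the arm can. A call with a gripper value outside its range is refused whole. The fingers move at their own pace and stop on an object; "squeeze" is the grip in N (left out, the last holds). Time passes only in rows, so rows that repeat a pose let the fingers close. It gives the time, the measured TCP pose, the force and the opening at its end, in the units of the state.
- status.get_obs(): the state, without advancing time (a new reading comes with each control period).
- vision.read_camera(name): name is "scene" or "top" or "wrist"; returns the picture (384x512x3 uint8, red, green, blue); there is no depth.
- vision.camera_params(name): a dict with "fovy" (degrees; the focal length in pixels is half the picture's height over the tangent of half this angle, whatever the lens; pixels are square), "cx", "cy" (the principal point, pixels), "eye" and "orientation" of the camera in the world; the wrist camera has in their place "tool_from_camera" (4x4, takes a point from camera to tool coordinates, whose origin is the TCP and whose axes are the flange's). Camera axes: x right, y down, z forward; pixel columns grow to the right and rows downward; lengths in m; the calibration is good to about 2 mm. The wrist camera is an equidistant fisheye: a pixel r from the principal point sees the ray r / f radians off the axis. A picture is of the moment at which its call begins: read the wrist's pose just before it. camera_params takes no time and is no camera call.
- workorder.sign_off(): hands the job in, once; it reports no verdict.
The state is a dict: "time_s": time; "qpos": joint angles; "joint_velocities": joint speeds; "effort": joint torques, N m; "tool_pos": TCP position; "tool_rot": TCP orientation; "force": force on the tool from outside, world axes, zero at the start; "wrist_torque": the same for the moment, N m; "grip_width": finger opening in m.
Only numpy, scipy, OpenCV 4.12 (cv2) and the standard library are available. Lean on these libraries where they do the work, as an engineer would, in place of code of your own. Each camera call takes 0.05 s, during which the arm holds its last target.

## Working session

There is one attempt and no reset: what is moved stays moved. The work goes in short steps, Python scripts to look and compute and a tool call to move; the robot and the scene stay as the last step left them, time stands still between calls to the robot, and variables do not carry over. Pictures are saved under pics/ and viewed, and the job is handed in when it is done.

Besides the shell and the picture viewer there is one more tool, called after "Request:" as name([rows], argument=value, ...), one row to a line, values as JSON. step_arm: Moves the arm, as the interface text tells. Its arguments: {"type":"object","properties":{"series":{"type":"array"},"squeeze":{"type":"number"}},"required":["series"]}

```bash
ls; mkdir -p pics; python3 - <<'E'
from cell import status, vision
import cv2
o=status.get_obs()
for k,v in o.items(): print(k,v)
for n in ("scene","top","wrist"):
    print(n,vision.camera_params(n))
    im=vision.read_camera(n); cv2.imwrite(f"pics/{n}0.png",im[:,:,::-1])
E
```

```text
pics
time_s 0.0
qpos [-66.34424575  18.43885525  -4.01548974  83.17707441   1.29506588
  78.54008688  -3.26247207]
joint_velocities [ 0.04983737 -0.11599785 -0.0348968   0.02817693  0.0399018   0.07113209
  0.02395983]
effort [ 8.25380466e-04 -4.91289139e+01 -4.03392361e-01 -3.12528312e+01
 -6.38298341e-02  4.39305918e-02  1.84798878e-04]
tool_pos [0.25221877 0.59847131 0.22944478]
tool_rot [-1.79889233e+02  5.92244459e-03  1.57151551e+02]
force [ 0.08304881 -0.63892637  0.04062187]
wrist_torque [-0.06615012  0.06365151 -0.0315071 ]
grip_width 0.08679423758158031
scene {'fovy': 50.828888757568656, 'cx': 251.05009236798455, 'cy': 199.00066103289012, 'eye': array([-0.16346139,  0.47924676,  0.5332003 ]), 'orientation': array([-1.13156238e+02, -8.92601955e-03, -1.29401737e+02])}
top {'fovy': 53.461506585195046, 'cx': 258.4195965223438, 'cy': 190.39631086269773, 'eye': array([ 0.44055722, -0.08854262,  1.16865485]), 'orientation': array([-1.73849810e+02, -2.71548001e-02, -8.86568944e+01])}
wrist {'fovy': 65.70646984690485, 'cx': 256.7190893815037, 'cy': 194.25632807487497, 'tool_from_camera': array([[-7.90305407e-04, -9.58016193e-01, -2.86713008e-01,
         7.83691226e-02],
       [ 9.99999671e-01, -7.04176892e-04, -4.03512495e-04,
         7.25669079e-04],
       [ 1.84674829e-04, -2.86713233e-01,  9.58016434e-01,
        -1.54801351e-01],
       [ 0.00000000e+00,  0.00000000e+00,  0.00000000e+00,
         1.00000000e+00]])}
```

View pics/scene0.png

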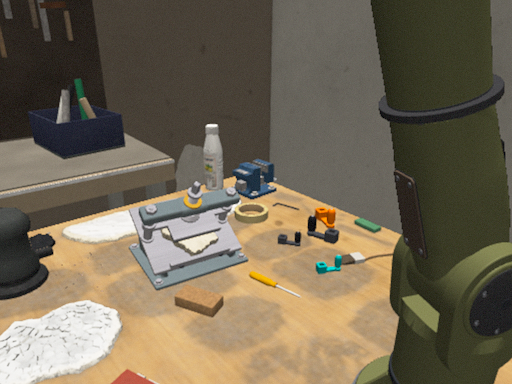

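View pics/top0.png

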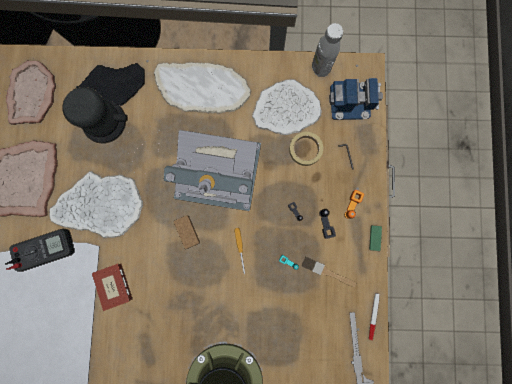

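View pics/wrist0.png

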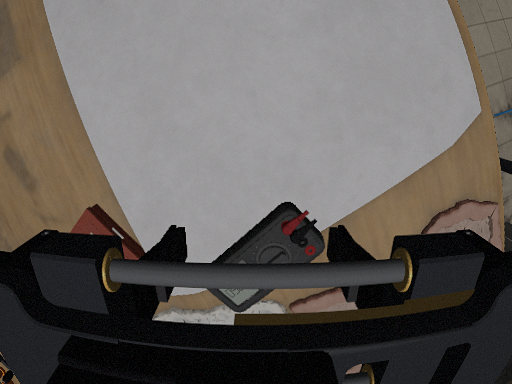

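The top view shows four cranks: small dark at (295,211), larger dark at (327,222), orange at (355,205) and turquoise at (289,262). The larger dark one fits the description. The next step is to confirm it in an enlarged crop.

```bash
cat > h.py <<'E'
import numpy as np, cv2
from scipy.spatial.transform import Rotation as Ro
from cell import status, vision
def R(rpy): return Ro.from_euler('xyz',rpy,degrees=True).as_matrix()
def cam(n,obs=None):
    p=vision.camera_params(n); f=192/np.tan(np.radians(p['fovy']/2))
    if n=='wrist':
        T=np.eye(4);T[:3,:3]=R(obs['tool_rot']);T[:3,3]=obs['tool_pos']
        M=T@p['tool_from_camera']; return dict(f=f,c=(p['cx'],p['cy']),R=M[:3,:3],e=M[:3,3],fish=True)
    return dict(f=f,c=(p['cx'],p['cy']),R=R(p['orientation']),e=np.array(p['eye']),fish=False)
def ray(c,u,v):
    a=(u-c['c'][0])/c['f'];b=(v-c['c'][1])/c['f']
    if c['fish']:
        t=np.hypot(a,b); s=np.sin(t)/t if t>1e-9 else 1; d=np.array([a*s,b*s,np.cos(t)])
    else: d=np.array([a,b,1.])
    d=c['R']@d; return d/np.linalg.norm(d)
def onz(c,u,v,z):
    d=ray(c,u,v); return c['e']+d*(z-c['e'][2])/d[2]
def proj(c,P):
    q=c['R'].T@(np.asarray(P)-c['e'])
    if c['fish']:
        t=np.arctan2(np.hypot(q[0],q[1]),q[2]); n=np.hypot(q[0],q[1])
        return np.array(c['c'])+c['f']*t*q[:2]/n
    return np.array(c['c'])+c['f']*q[:2]/q[2]
def tri(rs):
    A=np.zeros((3,3));b=np.zeros(3)
    for c,u,v in rs:
        d=ray(c,u,v);P=np.eye(3)-np.outer(d,d);A+=P;b+=P@c['e']
    x=np.linalg.solve(A,b)
    return x,[proj(c,x)-np.array([u,v]) for c,u,v in rs]
E
python3 - <<'E'
from h import *
t=cv2.imread('pics/top0.png');s=cv2.imread('pics/scene0.png')
a=cv2.resize(t[180:280,260:380],None,fx=5,fy=5,interpolation=cv2.INTER_CUBIC)
cv2.imwrite('pics/c1.png',a)
cv2.imwrite('pics/c2.png',cv2.resize(s[195:285,265:385],None,fx=6,fy=6,interpolation=cv2.INTER_CUBIC))
cv2.imwrite('pics/c3.png',cv2.resize(t[120:220,155:275],None,fx=6,fy=6,interpolation=cv2.INTER_CUBIC))
cv2.imwrite('pics/c4.png',cv2.resize(s[170:290,120:260],None,fx=5,fy=5,interpolation=cv2.INTER_CUBIC))
c=cam('top');
for n,u,v in [('small',295,211),('large',327,222),('press',207,183),('tape',307,148),('sd',240,250)]: print(n,onz(c,u,v,0.015))
E
```

```text
small [ 0.50475611 -0.19831059  0.015     ]
large [ 0.47383798 -0.29526567  0.015     ]
press [0.58384584 0.07113053 0.015     ]
tape [ 0.69969346 -0.23271584  0.015     ]
sd [ 0.38417068 -0.03526494  0.015     ]
```

View pics/c1.png

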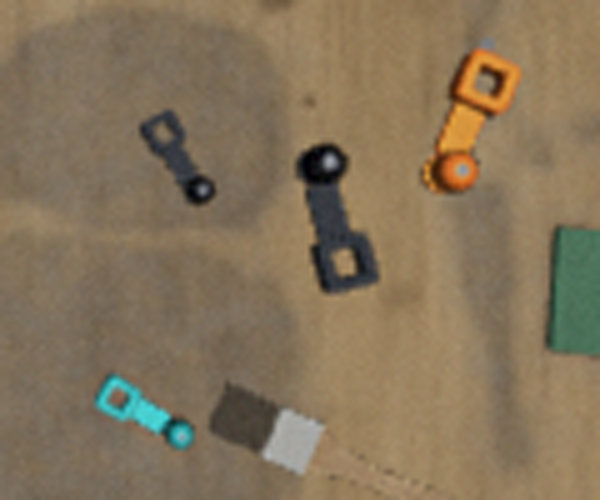

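View pics/c2.png

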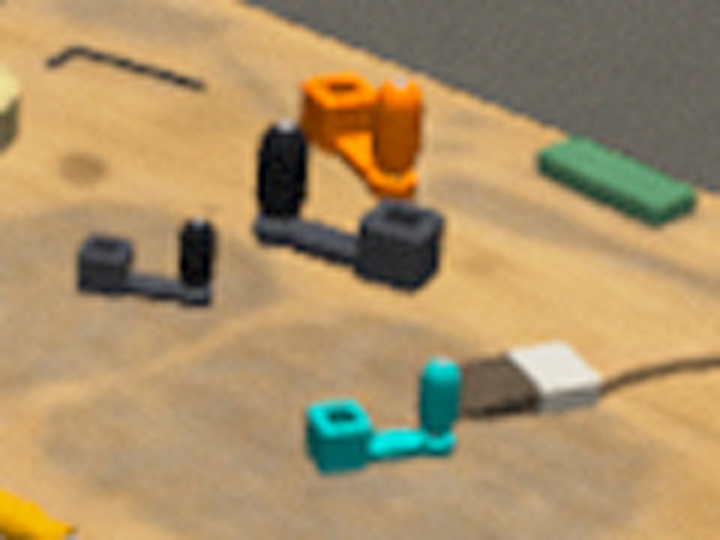

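View pics/c3.png

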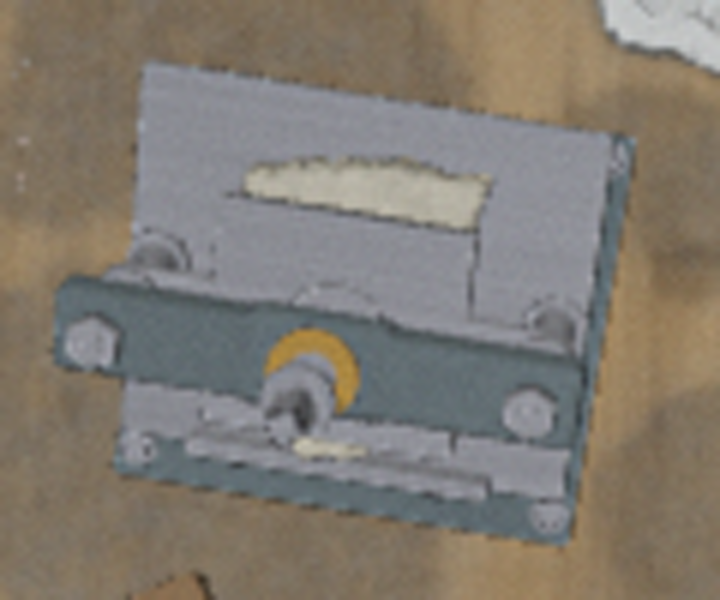

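View pics/c4.png

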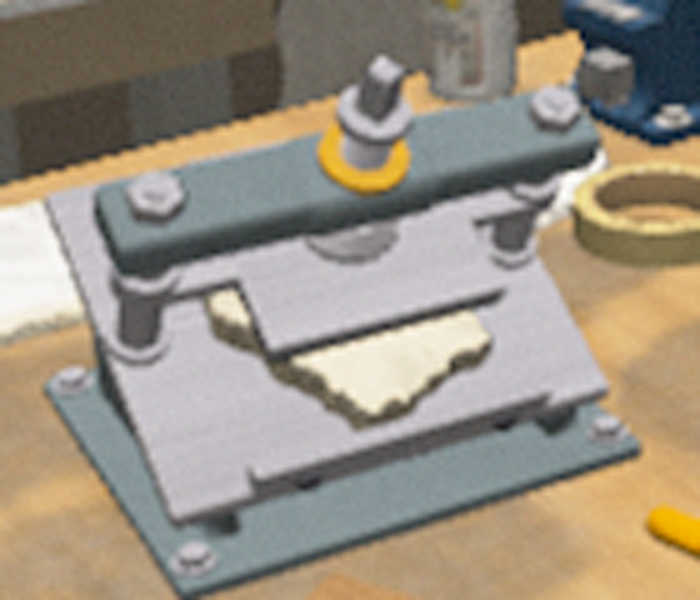

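```bash
python3 - <<'E'
from h import *
t=cv2.imread('pics/top0.png');s=cv2.imread('pics/scene0.png')
A=cv2.resize(t[170:200,190:225],None,fx=16,fy=16,interpolation=cv2.INTER_CUBIC)
B=cv2.resize(s[178:212,180:212],None,fx=16,fy=16,interpolation=cv2.INTER_CUBIC)
h=max(A.shape[0],B.shape[0]);A=cv2.copyMakeBorder(A,0,h-A.shape[0],0,0,0);B=cv2.copyMakeBorder(B,0,h-B.shape[0],0,0,0)
o=np.hstack([A,B]);print(o.shape,A.shape);cv2.imwrite('pics/c5.png',cv2.resize(o,None,fx=.74,fy=.74))
ct,cs=cam('top'),cam('scene')
print('tip',tri([(ct,203.5,190.),(cs,197.2,183.2)]))
print('collar',tri([(ct,204.7,184.2),(cs,194.6,192.4)]))
L=tri([(ct,155+95/6,120+340/6),(cs,120+158/5,170+195/5)]);Rr=tri([(ct,155+530/6,120+412/6),(cs,120+558/5,170+107/5)])
print(L,Rr); d=L[0]-Rr[0]; print(np.linalg.norm(d), np.degrees(np.arctan2(d[1],d[0])))
print('hubtop',tri([(ct,260+346/5,180+261/5),(cs,265+402/6,195+218/6)]), 'handle top',tri([(ct,260+325/5,180+160/5),(cs,265+284/6,195+127/6)]))
E
```

```text
(544, 1072, 3) (544, 560, 3)
tip (array([0.54058958, 0.05093164, 0.22129094]), [array([-0.10734851, -0.08009246]), array([0.1538886 , 0.02167838])])
collar (array([0.55738937, 0.05080976, 0.19477337]), [array([0.46782244, 0.34974208]), array([-0.6731701 , -0.09661291])])
(array([0.57858847, 0.14487069, 0.17393945]), [array([0.05023476, 0.03218233]), array([-0.07276199, -0.01310299])]) (array([ 0.55096689, -0.04729633,  0.17376252]), [array([0.18877469, 0.16085363]), array([-0.27426175, -0.02498105])])
0.19414208485212914 81.82047898907356
hubtop (array([ 0.4431468 , -0.30003593,  0.02676936]), [array([0.06805857, 0.07690483]), array([-0.11366171,  0.00360254])]) handle top (array([ 0.50108037, -0.28253054,  0.0557516 ]), [array([0.17880646, 0.19071266]), array([-0.27869965,  0.00424809])])
```

View pics/c5.png

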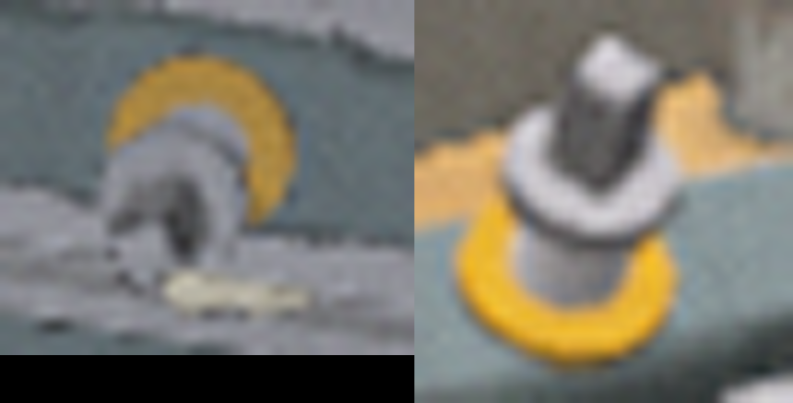

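```bash
cat >> h.py <<'E'
b=np.array([np.cos(np.radians(81.82)),np.sin(np.radians(81.82)),0])
ax=np.array([.5*np.cos(np.radians(171.82)),.5*np.sin(np.radians(171.82)),np.sqrt(.75)])
def Rt(x,z):
    x=x/np.linalg.norm(x);z=z/np.linalg.norm(z);return np.stack([x,np.cross(z,x),z],1)
def delta(P,Rn,ref=None):
    o=ref or status.get_obs()
    d=np.array(P)-o['tool_pos']; r=Ro.from_matrix(Rn@R(o['tool_rot']).T).as_rotvec(degrees=True)
    print('shift',d.round(4),'turn',r.round(2)); return d,r
E
python3 - <<'E'
from h import *
delta([.501,.057,.290],Rt(b,-ax))
E
```

```text
shift [ 0.2487 -0.5416  0.0603] turn [ 15.91 -28.13 -73.49]
```

Request:
step_arm([
  {"x": 0.02, "y": -0.05, "z": 0.06, "ax": 1.5, "ay": -2.5, "az": -7},
  {"x": 0.25, "y": -0.54, "z": 0.06, "ax": 16, "ay": -28, "az": -73.5},
  {"x": 0.25, "y": -0.54, "z": 0.06, "ax": 16, "ay": -28, "az": -73.5},
  {"x": 0.25, "y": -0.54, "z": 0.06, "ax": 16, "ay": -28, "az": -73.5},
  {"x": 0.25, "y": -0.54, "z": 0.06, "ax": 16, "ay": -28, "az": -73.5},
  {"x": 0.25, "y": -0.54, "z": 0.06, "ax": 16, "ay": -28, "az": -73.5},
  {"x": 0.25, "y": -0.54, "z": 0.06, "ax": 16, "ay": -28, "az": -73.5},
  {"x": 0.25, "y": -0.54, "z": 0.06, "ax": 16, "ay": -28, "az": -73.5},
  {"x": 0.25, "y": -0.54, "z": 0.06, "ax": 16, "ay": -28, "az": -73.5},
  {"x": 0.25, "y": -0.54, "z": 0.06, "ax": 16, "ay": -28, "az": -73.5},
  {"x": 0.25, "y": -0.54, "z": 0.06, "ax": 16, "ay": -28, "az": -73.5},
  {"x": 0.25, "y": -0.54, "z": 0.06, "ax": 16, "ay": -28, "az": -73.5},
])

```text
invalid input
```

Request:
step_arm([
  {"x": 0},
  {"x": 0},
  {"x": 0},
  {"x": 0},
])

```text
invalid input
```

```bash
python3 - <<'E'
from h import *
o=status.get_obs(); print(o['tool_pos'],o['tool_rot'],o['qpos'],o['time_s'])
im=vision.read_camera('wrist')[:,:,::-1]; cv2.imwrite('pics/w1.png',im)
delta([.501,.057,.290],Rt(b,-ax))
c=cam('wrist',o); print(proj(c,[.541,.051,.221]))
import pickle;pickle.dump(o,open('o1.pkl','wb'))
E
```

```text
[0.25226674 0.5986084  0.22973945] [-1.79917832e+02  4.66764868e-03  1.57153003e+02] [-66.34383479  18.42732755  -4.01624382  83.15836813   1.29477204
  78.54168002  -3.26084798] 0.15
shift [ 0.2487 -0.5417  0.0601] turn [ 15.9  -28.12 -73.49]
[ 51.07243561 449.17863236]
```

View pics/w1.png

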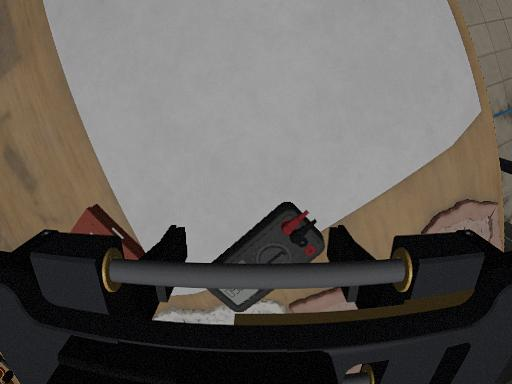

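The arm did not move, because both calls were rejected. I'll give every key in each row.

Request:
step_arm([
  {"x": 0.02, "y": -0.05, "z": 0.06, "ax": 1.5, "ay": -2.5, "az": -7, "claw": 100},
  {"x": 0.25, "y": -0.54, "z": 0.06, "ax": 16, "ay": -28, "az": -73.5, "claw": 100},
  {"x": 0.25, "y": -0.54, "z": 0.06, "ax": 16, "ay": -28, "az": -73.5, "claw": 100},
  {"x": 0.25, "y": -0.54, "z": 0.06, "ax": 16, "ay": -28, "az": -73.5, "claw": 100},
  {"x": 0.25, "y": -0.54, "z": 0.06, "ax": 16, "ay": -28, "az": -73.5, "claw": 100},
  {"x": 0.25, "y": -0.54, "z": 0.06, "ax": 16, "ay": -28, "az": -73.5, "claw": 100},
  {"x": 0.25, "y": -0.54, "z": 0.06, "ax": 16, "ay": -28, "az": -73.5, "claw": 100},
  {"x": 0.25, "y": -0.54, "z": 0.06, "ax": 16, "ay": -28, "az": -73.5, "claw": 100},
  {"x": 0.25, "y": -0.54, "z": 0.06, "ax": 16, "ay": -28, "az": -73.5, "claw": 100},
  {"x": 0.25, "y": -0.54, "z": 0.06, "ax": 16, "ay": -28, "az": -73.5, "claw": 100},
  {"x": 0.25, "y": -0.54, "z": 0.06, "ax": 16, "ay": -28, "az": -73.5, "claw": 100},
  {"x": 0.25, "y": -0.54, "z": 0.06, "ax": 16, "ay": -28, "az": -73.5, "claw": 100},
])

```text
time_s: 1.4
tool_pos: [0.5091, 0.1163, 0.2792]
tool_rot: [150.6, 0.4, 81.8]
force: [1.3, -0.3, 0.7]
grip_width: 0.0869
```

```bash
python3 - <<'E'
from h import *
o=status.get_obs(); print(o['tool_pos'],o['tool_rot'],o['qpos'],o['time_s'])
delta([.501,.057,.290],Rt(b,-ax))
E
```

```text
[0.50907018 0.11632464 0.2791968 ] [150.62632099   0.39977027  81.75290007] [-10.28795703 -17.24263927 -13.85908914 118.4507789   14.35235691
  54.20313757 -38.51896156] 1.4
shift [-0.0081 -0.0593  0.0108] turn [ 0.31 -0.68  0.07]
```

```bash
python3 - <<'E'
from h import *
o=status.get_obs()
im=vision.read_camera('wrist')[:,:,::-1]; cv2.imwrite('pics/w1.png',im)
c=cam('wrist',o); p=proj(c,[.541,.051,.221]);print(p)
u,v=p.astype(int); 
cv2.imwrite('pics/w1c.png',cv2.resize(im[max(0,v-50):v+50,max(0,u-60):u+60],None,fx=6,fy=6,interpolation=cv2.INTER_CUBIC)); print(u-60,v-50)
import pickle;pickle.dump(o,open('o1.pkl','wb'))
E
```

```text
[263.73203925 271.87527574]
203 221
```

View pics/w1.png

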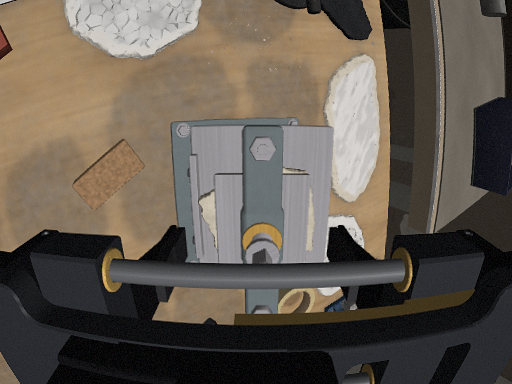

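View pics/w1c.png

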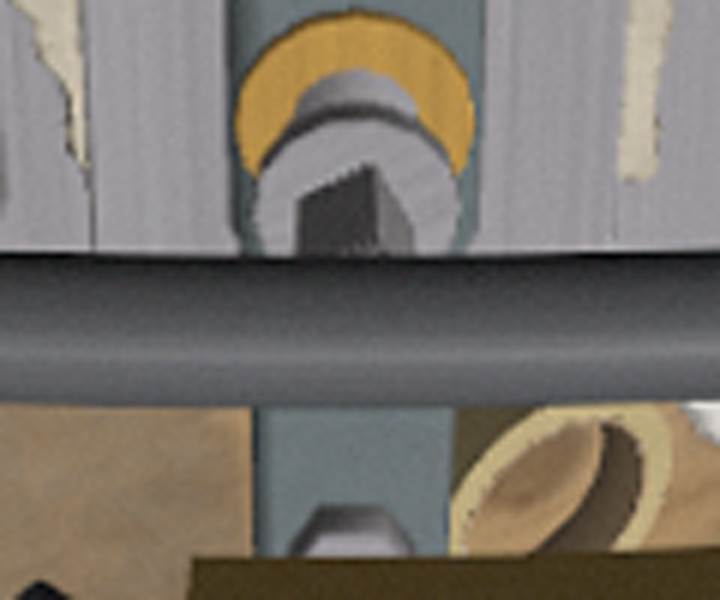

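Request:
step_arm([
  {"x": 0.008, "y": -0.05, "z": -0.01, "ax": 0, "ay": 0, "az": 0, "claw": 100},
  {"x": 0.008, "y": -0.121, "z": -0.03, "ax": 0.3, "ay": -0.7, "az": 0, "claw": 100},
  {"x": 0.008, "y": -0.121, "z": -0.03, "ax": 0.3, "ay": -0.7, "az": 0, "claw": 100},
  {"x": 0.008, "y": -0.121, "z": -0.03, "ax": 0.3, "ay": -0.7, "az": 0, "claw": 100},
  {"x": 0.008, "y": -0.121, "z": -0.03, "ax": 0.3, "ay": -0.7, "az": 0, "claw": 100},
])

```text
time_s: 1.95
tool_pos: [0.5296, -0.0034, 0.2456]
tool_rot: [150.6, 0.1, 81.4]
force: [-0.4, 0.1, 0.9]
grip_width: 0.0871
```

```bash
python3 - <<'E'
from h import *
o=status.get_obs(); print(o['tool_pos'],o['tool_rot'],o['qpos'],o['time_s'])
delta([.517,-.005,.247],Rt(b,-ax))
im=vision.read_camera('wrist')[:,:,::-1]; cv2.imwrite('pics/w2.png',im)
c=cam('wrist',o); p=proj(c,[.541,.051,.221]);print(p)
u,v=p.astype(int); 
cv2.imwrite('pics/w2c.png',cv2.resize(im[max(0,v-50):v+50,max(0,u-60):u+60],None,fx=6,fy=6,interpolation=cv2.INTER_CUBIC)); print(u-60,v-50)
import pickle;pickle.dump(o,open('o2.pkl','wb'))
E
```

```text
[ 0.52963902 -0.00338121  0.24555357] [1.50560291e+02 9.54714893e-02 8.14477560e+01] [  2.62373706 -17.23819432  -8.79451387 122.56724332   6.64929624
  46.1500669  -18.36730861] 1.95
shift [-0.0126 -0.0016  0.0014] turn [ 0.01 -0.57  0.37]
[239.87149557 147.52175902]
179 97
```

View pics/w2.png

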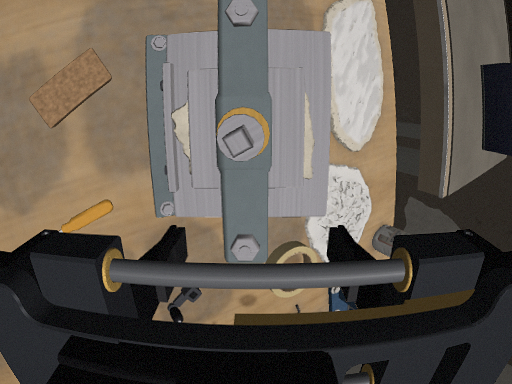

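View pics/w2c.png

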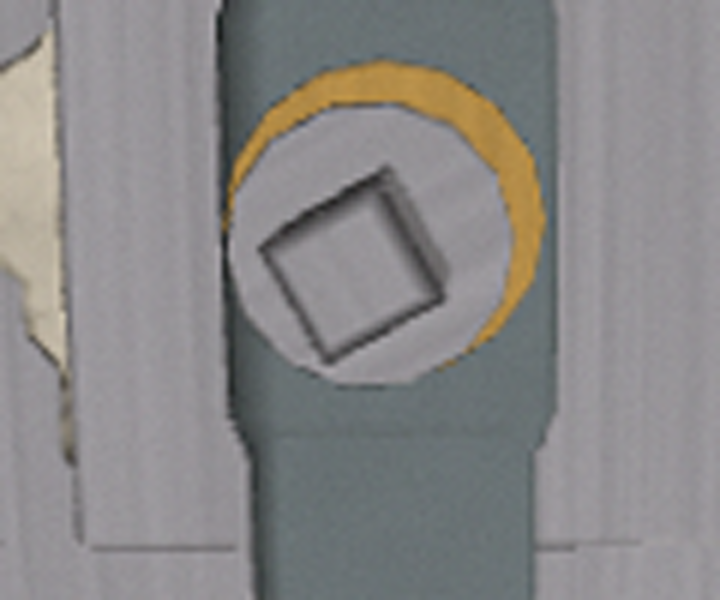

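```bash
python3 - <<'E'
from h import *
import pickle
o=pickle.load(open('o2.pkl','rb')); c=cam('wrist',o)
e=np.cross(ax,b) ; print('e',e)
def onpl(p,h):
    d=ray(c,p[0],p[1]); return c['e']+d*(h-c['e']@ax)/(d@ax)
cr=lambda q:(179+(q[0]+.5)/6-.5,97+(q[1]+.5)/6-.5)
C=[cr(q) for q in [(261,247),(388,167),(445,298),(326,362)]]
from scipy.optimize import brentq
def side(h):
    P=[onpl(p,h) for p in C]; return np.mean([np.linalg.norm(P[i]-P[(i+1)%4]) for i in range(4)])
h0=np.array([.541,.051,.221])@ax
hs=brentq(lambda h:side(h)-.014,h0-.1,h0+.1)
im=cv2.imread('pics/w2.png')
K=[cr(q) for q in [(228,240),(512,240),(370,103),(375,385)]]
hk=brentq(lambda h:(np.linalg.norm(onpl(K[0],h)-onpl(K[1],h))+np.linalg.norm(onpl(K[2],h)-onpl(K[3],h)))/2-.033,h0-.1,h0+.1)
print('h tip prior',h0,'h square(base of taper)',hs,'collar',hk,'diff',hs-hk, '(exp ~0.024)')
ct,cs=cam('top'),cam('scene')
for hh in (h0-.004,hs,hk+.024,(np.dot([.5574,.0508,.1948],ax))+.024):
  P=[onpl(p,hh) for p in C]; m=np.mean(P,0)
  print('h',hh,'ctr',m.round(4),'side',side(hh), 'collar ctr',np.mean([onpl(k,hh-.024) for k in K],0).round(4),'off',((m-np.mean([onpl(k,hh-.024) for k in K],0))@np.stack([b,e],1)).round(4))
  print([np.linalg.norm(P[i]-P[(i+1)%4]).round(4) for i in range(4)],[ (np.degrees(np.arctan2((P[(i+1)%4]-P[i])@e,(P[(i+1)%4]-P[i])@b))).round(1) for i in range(4)])
  print('reproj tip', proj(ct,m+.004*ax),proj(cs,m+.004*ax),'collar',proj(ct,m-.024*ax),proj(cs,m-.024*ax))
E
```

```text
e [-0.85721442  0.12322106 -0.5       ]
h tip prior -0.07272807985385658 h square(base of taper) -0.07176601122348786 collar -0.1016240502052438 diff 0.029858038981755944 (exp ~0.024)
h -0.07672807985385659 ctr [0.5421 0.0541 0.2168] side 0.014394426918400562 collar ctr [0.5541 0.0527 0.196 ] off [-0.0002  0.0001]
[np.float64(0.0153), np.float64(0.0146), np.float64(0.014), np.float64(0.0137)] [np.float64(-58.6), np.float64(-157.3), np.float64(118.0), np.float64(28.1)]
reproj tip [202.04744562 190.10860699] [196.10850589 184.10651138] collar [204.41718335 185.78434079] [194.08331356 192.42165239]
h -0.07176601122348786 ctr [0.5401 0.055  0.2212] side 0.014000000000000026 collar ctr [0.552  0.0535 0.2005] off [-0.0002  0.0001]
[np.float64(0.0149), np.float64(0.0142), np.float64(0.0136), np.float64(0.0133)] [np.float64(-58.6), np.float64(-157.3), np.float64(118.0), np.float64(28.1)]
reproj tip [201.39555463 190.72715045] [196.16114031 182.51650848] collar [203.7937669  186.36591346] [194.12619562 190.90348621]
h -0.0776240502052438 ctr [0.5425 0.054  0.216 ] side 0.014465646172103134 collar ctr [0.5545 0.0525 0.1952] off [-0.0003  0.0001]
[np.float64(0.0154), np.float64(0.0147), np.float64(0.014), np.float64(0.0137)] [np.float64(-58.6), np.float64(-157.3), np.float64(118.0), np.float64(28.1)]
reproj tip [202.16447329 189.99756589] [196.09905017 184.39215374] collar [204.52911624 185.67992085] [194.07560894 192.69442135]
h -0.07954874662727185 ctr [0.5433 0.0536 0.2142] side 0.014618637219818813 collar ctr [0.5553 0.0522 0.1935] off [-0.0003  0.0002]
[np.float64(0.0156), np.float64(0.0149), np.float64(0.0142), np.float64(0.0139)] [np.float64(-58.6), np.float64(-157.3), np.float64(118.0), np.float64(28.1)]
reproj tip [202.41517029 189.75969331] [196.07878716 185.00426743] collar [204.7689166  185.45621592] [194.0590975  193.27898096]
```

```bash
python3 - <<'E'
from h import *
a=np.radians(16.8)
delta([.386,-.317,.09],Rt(np.array([np.cos(a),np.sin(a),0]),np.array([0,0,-1.])))
E
```

```text
shift [-0.144  -0.3149 -0.1561] turn [ 20.4   23.47 -63.31]
```

Request:
step_arm([
  {"x": 0.0, "y": -0.05, "z": 0.02, "ax": 2, "ay": 2.4, "az": -6.5, "claw": 100},
  {"x": -0.03, "y": -0.1, "z": 0.02, "ax": 5, "ay": 5.8, "az": -15.8, "claw": 100},
  {"x": -0.06, "y": -0.15, "z": 0.0, "ax": 8, "ay": 9.2, "az": -25, "claw": 100},
  {"x": -0.1, "y": -0.22, "z": -0.05, "ax": 13, "ay": 15, "az": -40, "claw": 100},
  {"x": -0.144, "y": -0.315, "z": -0.156, "ax": 20.4, "ay": 23.5, "az": -63.3, "claw": 100},
  {"x": -0.144, "y": -0.315, "z": -0.156, "ax": 20.4, "ay": 23.5, "az": -63.3, "claw": 100},
  {"x": -0.144, "y": -0.315, "z": -0.156, "ax": 20.4, "ay": 23.5, "az": -63.3, "claw": 100},
  {"x": -0.144, "y": -0.315, "z": -0.156, "ax": 20.4, "ay": 23.5, "az": -63.3, "claw": 100},
  {"x": -0.144, "y": -0.315, "z": -0.156, "ax": 20.4, "ay": 23.5, "az": -63.3, "claw": 100},
  {"x": -0.144, "y": -0.315, "z": -0.156, "ax": 20.4, "ay": 23.5, "az": -63.3, "claw": 100},
  {"x": -0.144, "y": -0.315, "z": -0.156, "ax": 20.4, "ay": 23.5, "az": -63.3, "claw": 100},
  {"x": -0.144, "y": -0.315, "z": -0.156, "ax": 20.4, "ay": 23.5, "az": -63.3, "claw": 100},
])

```text
time_s: 3.2
tool_pos: [0.3879, -0.3166, 0.0909]
tool_rot: [180.0, -0.1, 17.1]
force: [0.0, 0.8, -0.1]
grip_width: 0.0869
```

```bash
python3 - <<'E'
from h import *
o=status.get_obs(); print(o['tool_pos'],o['tool_rot'],o['qpos'],o['time_s'])
im=vision.read_camera('wrist')[:,:,::-1]; cv2.imwrite('pics/w3.png',im)
c=cam('wrist',o); p=proj(c,[.4435,-.3,.03]);print(p)
u,v=p.astype(int); 
cv2.imwrite('pics/w3c.png',cv2.resize(im[max(0,v-50):v+50,max(0,u-60):u+60],None,fx=6,fy=6,interpolation=cv2.INTER_CUBIC)); print(u-60,v-50)
import pickle;pickle.dump(o,open('o3.pkl','wb'))
E
```

```text
[ 0.38791987 -0.31664914  0.09091512] [ 1.79962006e+02 -6.55498852e-02  1.70560379e+01] [ 23.67126864   7.00526236  13.32947054 113.96566904  -1.9123812
  59.16072234 -35.06058826] 3.2
[257.54874771 137.53689385]
197 87
```

View pics/w3.png

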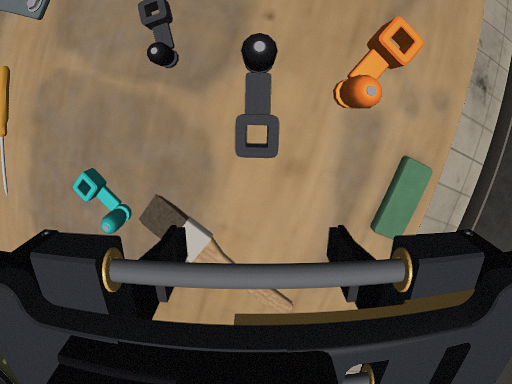

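View pics/w3c.png

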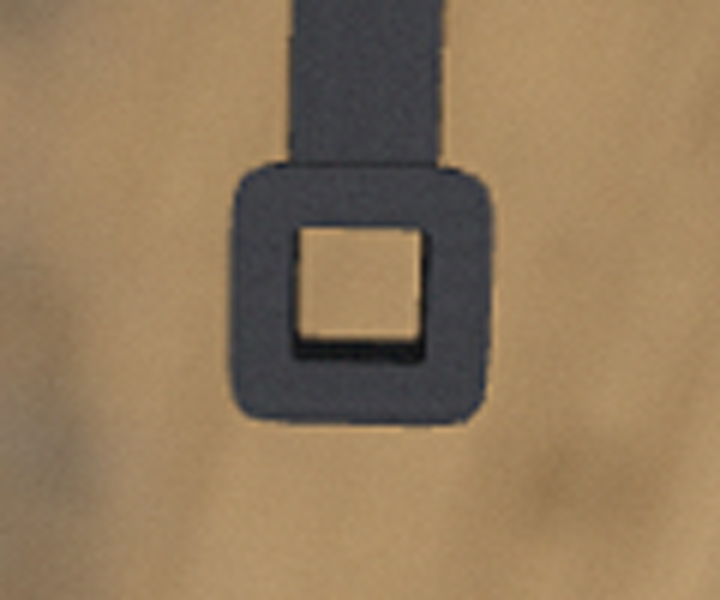

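The wrist view shows the large dark crank squarely aligned, with its hub at (257,136) and its handle at (260,52). The small dark one is at (157,30), orange at (390,65) and turquoise at (100,200). The large dark one is the one meant.

```bash
python3 - <<'E'
from h import *
import pickle
o=pickle.load(open('o3.pkl','rb')); c=cam('wrist',o)
cr=lambda q:(197+(q[0]+.5)/6-.5,87+(q[1]+.5)/6-.5)
for nm,L in (('outer',[(237,165),(492,170),(487,425),(230,417)]),('hole',[(293,225),(430,230),(425,362),(292,358)])):
    P=[onz(c,*cr(q),.03) for q in L]
    print(nm,np.mean(P,0).round(4),[np.linalg.norm(P[i]-P[(i+1)%4]).round(4) for i in range(4)],[np.degrees(np.arctan2(*(P[(i+1)%4]-P[i])[1::-1])).round(1) for i in range(4)])
hc=onz(c,260,48,.058); print('handle',hc)
a=np.radians(16)
delta([.4435,-.3,.011],Rt(np.array([np.cos(a),np.sin(a),0]),np.array([0,0,-1.])))
E
```

```text
outer [ 0.4447 -0.2991  0.03  ] [np.float64(0.0305), np.float64(0.0312), np.float64(0.0315), np.float64(0.0308)] [np.float64(-74.1), np.float64(-163.5), np.float64(105.2), np.float64(14.8)]
hole [ 0.4447 -0.2989  0.03  ] [np.float64(0.0165), np.float64(0.0161), np.float64(0.0162), np.float64(0.0162)] [np.float64(-75.1), np.float64(-164.8), np.float64(105.3), np.float64(16.2)]
handle [ 0.50120085 -0.28381129  0.058     ]
shift [ 0.0558  0.0168 -0.08  ] turn [ 0.02  0.08 -1.03]
```

Request:
step_arm([
  {"x": 0.0568, "y": 0.0176, "z": 0, "ax": 0, "ay": 0, "az": -1.3, "claw": 100},
  {"x": 0.0568, "y": 0.0176, "z": -0.01, "ax": 0, "ay": 0, "az": -1.3, "claw": 100},
  {"x": 0.0568, "y": 0.0176, "z": -0.045, "ax": 0, "ay": 0, "az": -1.3, "claw": 100},
  {"x": 0.0568, "y": 0.0176, "z": -0.07, "ax": 0, "ay": 0, "az": -1.3, "claw": 100},
  {"x": 0.0568, "y": 0.0176, "z": -0.078, "ax": 0, "ay": 0, "az": -1.3, "claw": 100},
  {"x": 0.0568, "y": 0.0176, "z": -0.078, "ax": 0, "ay": 0, "az": -1.3, "claw": 100},
  {"x": 0.0568, "y": 0.0176, "z": -0.078, "ax": 0, "ay": 0, "az": -1.3, "claw": 100},
])

```text
time_s: 3.95
tool_pos: [0.4438, -0.3009, 0.0131]
tool_rot: [180.0, -0.0, 15.5]
force: [-0.1, -0.7, 0.5]
grip_width: 0.087
```

Request:
step_arm([
  {"x": 0.001, "y": 0.002, "z": -0.001, "ax": 0, "ay": 0, "az": 0.2, "claw": 60},
  {"x": 0.001, "y": 0.002, "z": -0.001, "ax": 0, "ay": 0, "az": 0.2, "claw": 20},
  {"x": 0.001, "y": 0.002, "z": -0.001, "ax": 0, "ay": 0, "az": 0.2, "claw": 10},
  {"x": 0.001, "y": 0.002, "z": -0.001, "ax": 0, "ay": 0, "az": 0.2, "claw": 10},
  {"x": 0.001, "y": 0.002, "z": -0.001, "ax": 0, "ay": 0, "az": 0.2, "claw": 10},
  {"x": 0.001, "y": 0.002, "z": -0.001, "ax": 0, "ay": 0, "az": 0.2, "claw": 10},
  {"x": 0.001, "y": 0.002, "z": -0.001, "ax": 0, "ay": 0, "az": 0.2, "claw": 10},
  {"x": 0.001, "y": 0.002, "z": -0.001, "ax": 0, "ay": 0, "az": 0.2, "claw": 10},
], squeeze=45)

```text
time_s: 4.75
tool_pos: [0.4436, -0.2988, 0.0106]
tool_rot: [-180.0, 0.1, 15.7]
force: [-0.4, 0.3, -0.9]
grip_width: 0.0314
```

Request:
step_arm([
  {"x": 0, "y": 0, "z": 0.02, "ax": 0, "ay": 0, "az": 0, "claw": 10},
  {"x": 0, "y": 0, "z": 0.06, "ax": 0, "ay": 0, "az": 0, "claw": 10},
  {"x": 0, "y": 0, "z": 0.11, "ax": 0, "ay": 0, "az": 0, "claw": 10},
  {"x": 0, "y": 0, "z": 0.16, "ax": 0, "ay": 0, "az": 0, "claw": 10},
  {"x": 0, "y": 0, "z": 0.21, "ax": 0, "ay": 0, "az": 0, "claw": 10},
  {"x": 0, "y": 0, "z": 0.23, "ax": 0, "ay": 0, "az": 0, "claw": 10},
  {"x": 0, "y": 0, "z": 0.23, "ax": 0, "ay": 0, "az": 0, "claw": 10},
  {"x": 0, "y": 0, "z": 0.23, "ax": 0, "ay": 0, "az": 0, "claw": 10},
])

```text
time_s: 5.55
tool_pos: [0.4429, -0.2982, 0.239]
tool_rot: [-179.8, 0.2, 15.7]
force: [0.0, 0.4, -4.4]
grip_width: 0.0316
```

```bash
python3 - <<'E'
from h import *
o=status.get_obs(); print(o['tool_pos'],o['tool_rot'],o['qpos'],o['time_s'],o['force'],o['grip_width'])
im=vision.read_camera('wrist')[:,:,::-1]; s=vision.read_camera('scene')[:,:,::-1]
cv2.imwrite('pics/w4.png',im);cv2.imwrite('pics/s4.png',s)
c=cam('scene');p=proj(c,o['tool_pos']).astype(int);print(p)
cv2.imwrite('pics/s4c.png',cv2.resize(s[max(0,p[1]-60):p[1]+60,max(0,p[0]-60):p[0]+60],None,fx=5,fy=5,interpolation=cv2.INTER_CUBIC))
x=R(o['tool_rot']);print('hub ctr wrt TCP predicted in wrist px', proj(cam('wrist',o),o['tool_pos']-0.019*x[:,2]),'handle top',proj(cam('wrist',o),o['tool_pos']-0.047*x[:,2]+.06*x[:,0]))
E
```

```text
[ 0.44285643 -0.2981864   0.23895025] [-1.79846978e+02  1.63282252e-01  1.56867836e+01] [ 19.87964493   4.01091582  11.81414197  99.21806181  -0.82499466
  77.08020833 -42.46013871] 5.55 [ 0.01854363  0.39474723 -4.4151617 ] 0.03163022770089473
[338 155]
hub ctr wrt TCP predicted in wrist px [257.4017944  265.38338801] handle top [257.59426622 161.07604825]
```

View pics/w4.png

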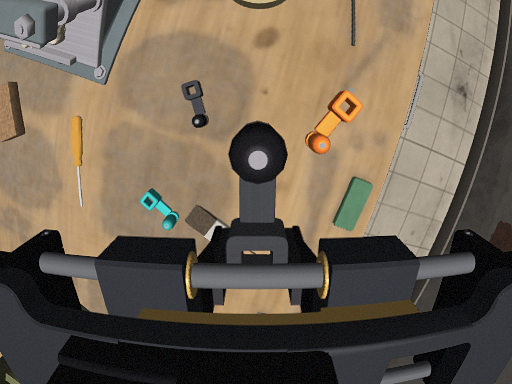

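View pics/s4c.png

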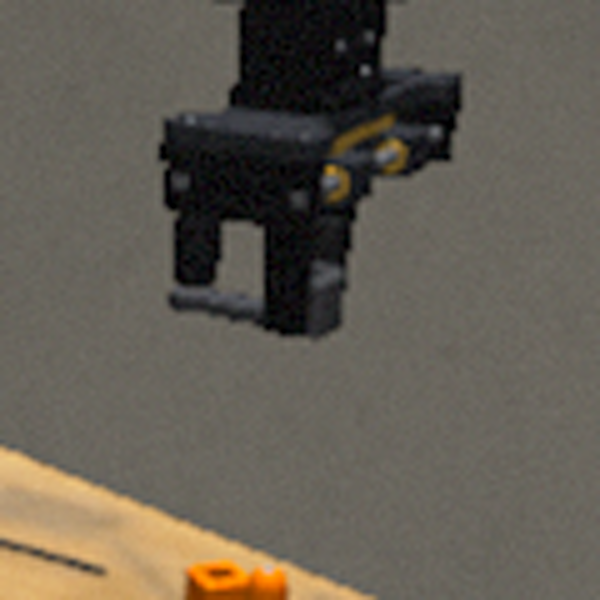

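```bash
cat >> h.py <<'E'
e=np.cross(ax,b)
TIP=np.array([.5401,.0544,.2203])
th=np.radians(27.5); xf=np.cos(th)*b+np.sin(th)*e
RF=Rt(xf,-ax)
E
python3 - <<'E'
from h import *
delta(TIP+.035*ax-.04*e-.001*xf,RF); print(xf)
E
```

```text
shift [0.1151 0.3488 0.0332] turn [-27.34 -19.64  91.36]
[-0.26961063  0.9348835  -0.23087431]
```

Request:
step_arm([
  {"x": 0.01, "y": 0.03, "z": 0.03, "ax": -2, "ay": -1.5, "az": 7, "claw": 10},
  {"x": 0.03, "y": 0.06, "z": 0.05, "ax": -4, "ay": -3, "az": 14, "claw": 10},
  {"x": 0.05, "y": 0.1, "z": 0.06, "ax": -6.3, "ay": -4.5, "az": 21, "claw": 10},
  {"x": 0.07, "y": 0.14, "z": 0.06, "ax": -8.4, "ay": -6, "az": 28, "claw": 10},
  {"x": 0.09, "y": 0.18, "z": 0.06, "ax": -10.5, "ay": -7.5, "az": 35, "claw": 10},
  {"x": 0.1, "y": 0.22, "z": 0.06, "ax": -12.6, "ay": -9, "az": 42, "claw": 10},
  {"x": 0.11, "y": 0.26, "z": 0.06, "ax": -14.7, "ay": -10.5, "az": 49, "claw": 10},
  {"x": 0.115, "y": 0.3, "z": 0.06, "ax": -16.8, "ay": -12, "az": 56, "claw": 10},
  {"x": 0.115, "y": 0.33, "z": 0.055, "ax": -18.9, "ay": -13.5, "az": 63, "claw": 10},
  {"x": 0.115, "y": 0.349, "z": 0.05, "ax": -21, "ay": -15, "az": 70, "claw": 10},
  {"x": 0.115, "y": 0.349, "z": 0.045, "ax": -23, "ay": -16.5, "az": 77, "claw": 10},
  {"x": 0.115, "y": 0.349, "z": 0.04, "ax": -25, "ay": -18, "az": 84, "claw": 10},
])

```text
time_s: 6.85
tool_pos: [0.557, 0.0515, 0.2768]
tool_rot: [154.2, 10.7, 99.5]
force: [-0.2, -0.6, -3.0]
grip_width: 0.032
```

```bash
python3 - <<'E'
from h import *
o=status.get_obs(); print(o['tool_pos'],o['tool_rot'],o['qpos'],o['time_s'],o['force'],o['grip_width'])
delta(TIP+.035*ax-.04*e-.001*xf,RF)
E
```

```text
[0.5569564  0.05147805 0.27684369] [154.20904795  10.68461582  99.54372408] [ -4.46998163 -12.16884192  -9.91534284 114.52664364  12.25429848
  52.86602533  -7.91710505] 6.85 [-0.23118784 -0.58608923 -2.96359798] 0.032005339982008746
shift [ 0.0004 -0.0005 -0.006 ] turn [-2.31 -1.86  6.82]
```

Finish the turn, then slide down-slope to stand over the tip with the hub's underside about 9 mm above it.

Request:
step_arm([
  {"x": 0, "y": 0, "z": -0.006, "ax": -2.3, "ay": -1.9, "az": 6.8, "claw": 10},
  {"x": 0, "y": 0, "z": -0.006, "ax": -2.3, "ay": -1.9, "az": 6.8, "claw": 10},
  {"x": 0, "y": 0, "z": -0.006, "ax": -2.3, "ay": -1.9, "az": 6.8, "claw": 10},
  {"x": 0, "y": 0, "z": -0.006, "ax": -2.3, "ay": -1.9, "az": 6.8, "claw": 10},
])

```text
time_s: 7.25
tool_pos: [0.5589, 0.0506, 0.2744]
tool_rot: [152.5, 13.2, 105.5]
force: [-0.5, -0.3, -3.0]
grip_width: 0.0315
```

```bash
python3 - <<'E'
from h import *
o=status.get_obs(); print(o['tool_pos'],o['tool_rot'],o['qpos'],o['time_s'],o['force'],o['grip_width'])
delta(TIP+.0195*ax-.001*xf,RF)
E
```

```text
[0.55888353 0.05058362 0.27443758] [152.54701892  13.1667802  105.49515618] [ -5.22981321 -13.81485763  -8.54652555 116.98588623  11.87919675
  49.03926196  -0.91330604] 7.25 [-0.48586534 -0.28592427 -2.96192611] 0.031523411813450385
shift [-0.0282  0.0043 -0.037 ] turn [-0.26  0.26  0.51]
```

Request:
step_arm([
  {"x": -0.01, "y": 0.0015, "z": -0.01, "ax": -0.2, "ay": 0.2, "az": 0.5, "claw": 10},
  {"x": -0.02, "y": 0.003, "z": -0.02, "ax": -0.2, "ay": 0.2, "az": 0.5, "claw": 10},
  {"x": -0.028, "y": 0.0045, "z": -0.034, "ax": -0.2, "ay": 0.2, "az": 0.5, "claw": 10},
  {"x": -0.028, "y": 0.0045, "z": -0.034, "ax": -0.2, "ay": 0.2, "az": 0.5, "claw": 10},
  {"x": -0.028, "y": 0.0045, "z": -0.034, "ax": -0.2, "ay": 0.2, "az": 0.5, "claw": 10},
  {"x": -0.028, "y": 0.0045, "z": -0.034, "ax": -0.2, "ay": 0.2, "az": 0.5, "claw": 10},
])

```text
time_s: 7.85
tool_pos: [0.5318, 0.055, 0.2421]
tool_rot: [152.6, 13.4, 106.1]
force: [0.7, -0.2, -3.3]
grip_width: 0.0314
```

```bash
python3 - <<'E'
from h import *
o=status.get_obs(); print(o['tool_pos'],o['tool_rot'],o['qpos'],o['time_s'],o['force'],o['grip_width'])
delta(TIP+.0195*ax-.001*xf,RF)
for n in ('scene','top'):
    s=vision.read_camera(n)[:,:,::-1]
    c=cam(n);p=proj(c,TIP).astype(int);print(p)
    cv2.imwrite(f'pics/{n}5c.png',cv2.resize(s[max(0,p[1]-30):p[1]+40,max(0,p[0]-40):p[0]+40],None,fx=8,fy=8,interpolation=cv2.INTER_CUBIC))
    cv2.imwrite(f'pics/{n}5.png',s)
E
```

```text
[0.5318267  0.05497115 0.24205907] [152.63787821  13.36115658 106.08465522] [ -5.45930988 -16.17446826  -9.66625421 122.46483851  12.32086303
  46.13363695  -2.45911416] 7.85 [ 0.74980737 -0.24689188 -3.25388171] 0.03144190938545929
shift [-0.0011 -0.0001 -0.0046] turn [-0.05  0.23 -0.05]
[196 184]
[202 190]
```

View pics/scene5c.png

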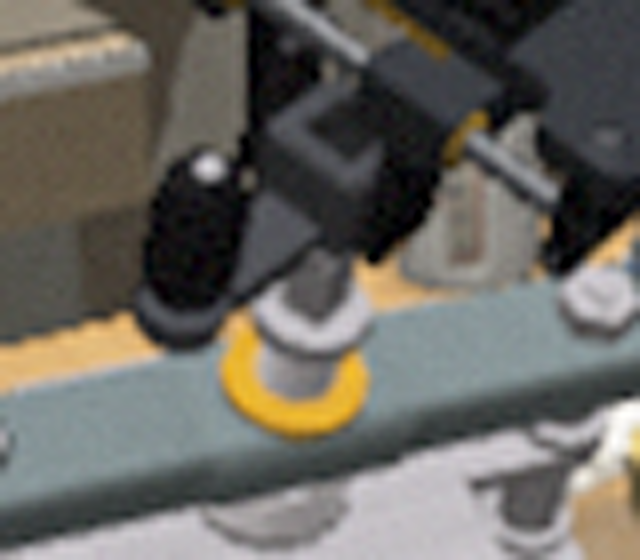

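View pics/top5c.png

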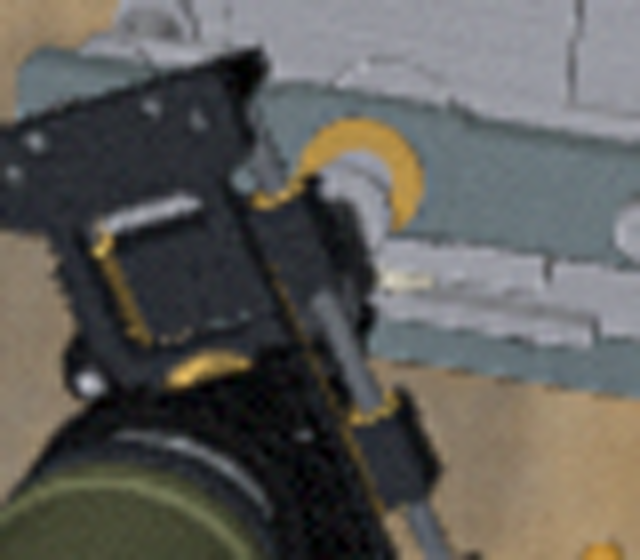

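```bash
python3 - <<'E'
from h import *
o=status.get_obs(); print(o['tool_pos'],o['joint_velocities'].round(2),o['time_s'])
d,r=delta(TIP+.0195*ax-.001*xf,RF)
print('along b,e,ax', (d@np.stack([b,e,ax],1)).round(4))
E
```

```text
[0.53156204 0.05488193 0.2417806 ] [ 0.   -0.07 -0.01  0.5  -0.09  0.1   0.08] 7.95
shift [-0.0008 -0.     -0.0044] turn [-0.05  0.21 -0.05]
along b,e,ax [-0.0001  0.0029 -0.0034]
```

Request:
step_arm([
  {"x": -0.0008, "y": 0, "z": -0.0044, "ax": 0, "ay": 0.2, "az": 0, "claw": 10},
  {"x": -0.0008, "y": 0, "z": -0.0044, "ax": 0, "ay": 0.2, "az": 0, "claw": 10},
  {"x": -0.0008, "y": 0, "z": -0.0044, "ax": 0, "ay": 0.2, "az": 0, "claw": 10},
])

```text
time_s: 8.25
tool_pos: [0.5298, 0.0548, 0.236]
tool_rot: [153.0, 13.3, 106.2]
force: [0.5, 0.1, -2.8]
grip_width: 0.0316
```

```bash
cat > chk.py <<'E'
from h import *
o=status.get_obs(); print(o['tool_pos'].round(4),o['time_s'],'q2',o['qpos'][1].round(2),'grip',o['grip_width'].__round__(4))
d,r=delta(TIP+.0105*ax-.001*xf,RF)
M=np.stack([b,e,ax],1)
print('err to underside-at-tip b,e,ax', (d@M).round(4),'force b,e,ax',(np.array(o['force'])@M).round(1),'torque b,e,ax',(np.array(o['wrist_torque'])@M).round(2))
E
python3 chk.py
```

```text
[0.5298 0.0548 0.236 ] 8.25 q2 -15.99 grip 0.0316
shift [ 0.0054 -0.0005 -0.0064] turn [-0.02 -0.1  -0.07]
err to underside-at-tip b,e,ax [ 0.0002 -0.0015 -0.0082] force b,e,ax [ 0.2  1.  -2.6] torque b,e,ax [0.99 0.16 0.03]
```

Request:
step_arm([
  {"x": 0.002, "y": -0.0003, "z": -0.001, "ax": 0, "ay": 0, "az": 0, "claw": 10},
  {"x": 0.0035, "y": -0.0004, "z": -0.0035, "ax": 0, "ay": 0, "az": 0, "claw": 10},
  {"x": 0.0045, "y": -0.0004, "z": -0.005, "ax": 0, "ay": 0, "az": 0, "claw": 10},
  {"x": 0.0045, "y": -0.0004, "z": -0.005, "ax": 0, "ay": 0, "az": 0, "claw": 10},
  {"x": 0.0045, "y": -0.0004, "z": -0.005, "ax": 0, "ay": 0, "az": 0, "claw": 10},
])

```text
time_s: 8.75
tool_pos: [0.5343, 0.0544, 0.2311]
tool_rot: [153.0, 13.3, 106.2]
force: [0.2, -0.4, -3.1]
grip_width: 0.0318
```

```bash
python3 chk.py
```

```text
[0.5343 0.0544 0.2311] 8.75 q2 -15.17 grip 0.0318
shift [ 0.0008 -0.0002 -0.0015] turn [-0.02 -0.09 -0.07]
err to underside-at-tip b,e,ax [-0.      0.     -0.0017] force b,e,ax [-0.4  1.4 -2.8] torque b,e,ax [0.93 0.12 0.15]
```

Request:
step_arm([
  {"x": 0.0012, "y": -0.0002, "z": -0.0021, "ax": 0, "ay": 0, "az": 0, "claw": 10},
  {"x": 0.0025, "y": -0.0004, "z": -0.0043, "ax": 0, "ay": 0, "az": 0, "claw": 10},
  {"x": 0.0025, "y": -0.0004, "z": -0.0043, "ax": 0, "ay": 0, "az": 0, "claw": 10},
])

```text
time_s: 9.05
tool_pos: [0.5367, 0.0539, 0.2264]
tool_rot: [153.0, 13.3, 106.2]
force: [-0.1, -0.1, -3.7]
grip_width: 0.0314
```

```bash
python3 chk.py
```

```text
[0.5367 0.0539 0.2264] 9.05 q2 -14.62 grip 0.0314
shift [-0.0016  0.0003  0.0032] turn [-0.01 -0.12 -0.07]
err to underside-at-tip b,e,ax [ 0.0001 -0.0002  0.0036] force b,e,ax [-0.1  2.  -3.1] torque b,e,ax [1.01 0.1  0.05]
```

No contact yet, with the hub 3.6 mm past the nominal tip. I'll carry on in small steps.

Request:
step_arm([
  {"x": 0.001, "y": -0.0001, "z": -0.0017, "ax": 0, "ay": 0, "az": 0, "claw": 10},
  {"x": 0.002, "y": -0.0003, "z": -0.0035, "ax": 0, "ay": 0, "az": 0, "claw": 10},
  {"x": 0.0025, "y": -0.0003, "z": -0.0043, "ax": 0, "ay": 0, "az": 0, "claw": 10},
  {"x": 0.0025, "y": -0.0003, "z": -0.0043, "ax": 0, "ay": 0, "az": 0, "claw": 10},
])

```text
time_s: 9.45
tool_pos: [0.5393, 0.0537, 0.2224]
tool_rot: [153.0, 13.3, 106.2]
force: [-0.7, 0.7, -3.1]
grip_width: 0.032
```

```bash
python3 chk.py
```

```text
[0.5393 0.0537 0.2224] 9.45 q2 -14.1 grip 0.032
shift [-0.0041  0.0005  0.0072] turn [-0.02 -0.1  -0.07]
err to underside-at-tip b,e,ax [-0.0001 -0.      0.0084] force b,e,ax [ 0.6  2.2 -2.3] torque b,e,ax [0.97 0.05 0.05]
```

```bash
python3 - <<'E'
from h import *
s=vision.read_camera('scene')[:,:,::-1]
cv2.imwrite('pics/s6c.png',cv2.resize(s[154:224,156:236],None,fx=8,fy=8,interpolation=cv2.INTER_CUBIC))
E
```

```text
(no output)
```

View pics/s6c.png

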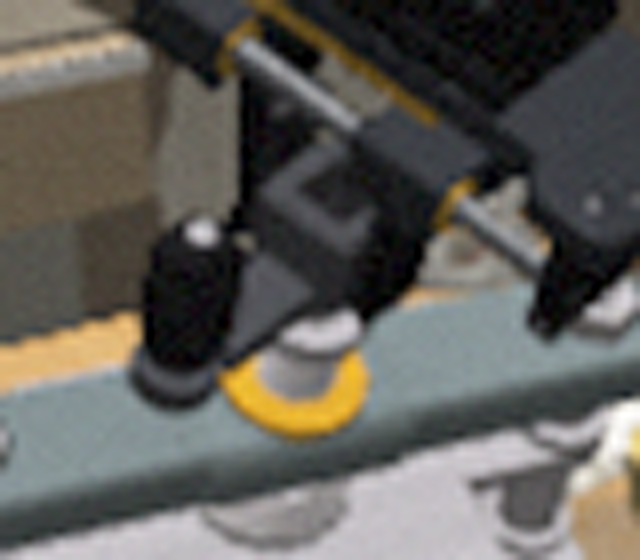

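Request:
step_arm([
  {"x": 0.001, "y": -0.0001, "z": -0.0017, "ax": 0, "ay": 0, "az": 0, "claw": 10},
  {"x": 0.002, "y": -0.0003, "z": -0.0035, "ax": 0, "ay": 0, "az": 0, "claw": 10},
  {"x": 0.003, "y": -0.0004, "z": -0.0052, "ax": 0, "ay": 0, "az": 0, "claw": 10},
  {"x": 0.003, "y": -0.0004, "z": -0.0052, "ax": 0, "ay": 0, "az": 0, "claw": 10},
])

```text
time_s: 9.9
tool_pos: [0.5423, 0.0532, 0.217]
tool_rot: [153.0, 13.3, 106.2]
force: [-1.3, 1.5, -3.4]
grip_width: 0.0318
```

```bash
python3 chk.py
```

```text
[0.5423 0.0532 0.217 ] 9.9 q2 -13.43 grip 0.0318
shift [-0.0071  0.001   0.0126] turn [-0.01 -0.11 -0.08]
err to underside-at-tip b,e,ax [-0.     -0.0001  0.0145] force b,e,ax [ 1.3  3.  -2.2] torque b,e,ax [0.98 0.01 0.03]
```

Request:
step_arm([
  {"x": 0.001, "y": -0.0001, "z": -0.0017, "ax": 0, "ay": 0, "az": 0, "claw": 10},
  {"x": 0.002, "y": -0.0003, "z": -0.0035, "ax": 0, "ay": 0, "az": 0, "claw": 10},
  {"x": 0.003, "y": -0.0004, "z": -0.0052, "ax": 0, "ay": 0, "az": 0, "claw": 10},
  {"x": 0.003, "y": -0.0004, "z": -0.0052, "ax": 0, "ay": 0, "az": 0, "claw": 10},
])

```text
time_s: 10.3
tool_pos: [0.5453, 0.0528, 0.2118]
tool_rot: [153.0, 13.3, 106.2]
force: [-0.3, 0.8, -3.5]
grip_width: 0.0315
```

```bash
python3 chk.py
```

```text
[0.5453 0.0528 0.2118] 10.3 q2 -12.78 grip 0.0315
shift [-0.0101  0.0014  0.0178] turn [-0.01 -0.11 -0.07]
err to underside-at-tip b,e,ax [-0.0001 -0.0001  0.0205] force b,e,ax [ 0.8  2.2 -2.8] torque b,e,ax [0.93 0.03 0.08]
```

Request:
step_arm([
  {"x": 0.001, "y": -0.0001, "z": -0.0017, "ax": 0, "ay": 0, "az": 0, "claw": 10},
  {"x": 0.002, "y": -0.0003, "z": -0.0035, "ax": 0, "ay": 0, "az": 0, "claw": 10},
  {"x": 0.0025, "y": -0.0003, "z": -0.0043, "ax": 0, "ay": 0, "az": 0, "claw": 10},
  {"x": 0.0025, "y": -0.0003, "z": -0.0043, "ax": 0, "ay": 0, "az": 0, "claw": 10},
])

```text
time_s: 10.7
tool_pos: [0.547, 0.0528, 0.2099]
tool_rot: [153.0, 13.3, 106.2]
force: [-19.7, 0.6, 14.9]
grip_width: 0.0317
```

```bash
python3 chk.py
```

```text
[0.547  0.0528 0.2099] 10.7 q2 -12.43 grip 0.0317
shift [-0.0118  0.0014  0.0197] turn [ 0.03 -0.11 -0.04]
err to underside-at-tip b,e,ax [-0.0003  0.0005  0.023 ] force b,e,ax [-2.2  9.5 22.7] torque b,e,ax [2.7  0.57 0.11]
```

```bash
python3 - <<'E'
from h import *
s=vision.read_camera('scene')[:,:,::-1]
cv2.imwrite('pics/s7c.png',cv2.resize(s[164:214,166:226],None,fx=12,fy=12,interpolation=cv2.INTER_CUBIC))
E
```

```text
(no output)
```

View pics/s7c.png

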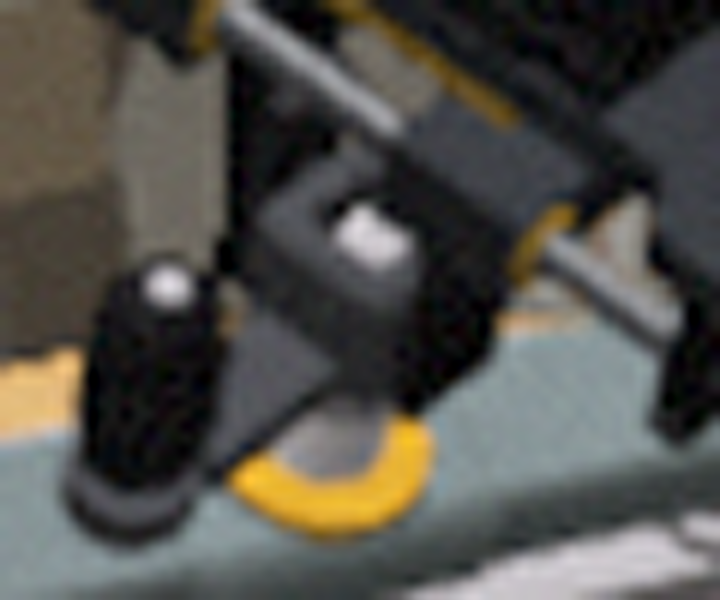

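```bash
python3 - <<'E'
from h import *
o=status.get_obs(); x=R(o['tool_rot'])[:,0]; a=-R(o['tool_rot'])[:,2]
cs=cam('scene')
d=ray(cs,197.25,183.6); t=(TIP-cs['e'])@d; P=cs['e']+t*d
cr=lambda p:((p-np.array([166,164])+.5)*12-.5).round(0)
y=np.cross(a,x)
for sh in (0,.003,.005,.007):
    u=P-.028*a+sh*a
    print(sh,'handle top',cr(proj(cs,u+.058*a+.06*x)),'arm end foot axis',cr(proj(cs,u+.06*x)),'hubtop corners',[cr(proj(cs,u+.03*a+s1*.016*x+s2*.016*y)).tolist() for s1,s2 in((1,1),(1,-1),(-1,-1),(-1,1))],'collar near rim?',)
print('collar ctr',cr(proj(cs,P-.028*a)), 'px per mm along axis',(cr(proj(cs,P))-cr(proj(cs,P-.01*a)))/10)
E
```

```text
0 handle top [181. 303.] arm end foot axis [138. 517.] hubtop corners [[394.0, 330.0], [256.0, 228.0], [371.0, 140.0], [506.0, 239.0]] collar near rim?
0.003 handle top [183. 292.] arm end foot axis [140. 506.] hubtop corners [[397.0, 319.0], [259.0, 217.0], [374.0, 129.0], [509.0, 228.0]] collar near rim?
0.005 handle top [185. 284.] arm end foot axis [141. 499.] hubtop corners [[399.0, 312.0], [260.0, 209.0], [375.0, 121.0], [511.0, 220.0]] collar near rim?
0.007 handle top [186. 276.] arm end foot axis [143. 492.] hubtop corners [[401.0, 304.0], [262.0, 202.0], [377.0, 114.0], [513.0, 213.0]] collar near rim?
collar ctr [356. 341.] px per mm along axis [ 0.8 -3.6]
```

Request:
step_arm([
  {"x": -0.0012, "y": 0.0002, "z": 0.001, "ax": 0, "ay": 0, "az": 0, "claw": 10},
  {"x": -0.0012, "y": 0.0002, "z": 0.001, "ax": 0, "ay": 0, "az": 0, "claw": 10},
])

```text
time_s: 10.95
tool_pos: [0.5468, 0.0529, 0.2099]
tool_rot: [152.9, 13.3, 106.2]
force: [-6.3, -0.2, 4.5]
grip_width: 0.0321
```

```bash
python3 chk.py
```

```text
[0.5468 0.0529 0.2099] 10.95 q2 -12.52 grip 0.0321
shift [-0.0116  0.0013  0.0197] turn [-0.01 -0.02 -0.07]
err to underside-at-tip b,e,ax [-0.0003  0.0002  0.0229] force b,e,ax [-1.1  3.2  7. ] torque b,e,ax [1.41 0.22 0.1 ]
```

Request:
step_arm([
  {"x": 0.0003, "y": 0, "z": -0.0015, "ax": 0, "ay": 0, "az": 0, "claw": 10},
  {"x": 0.0006, "y": -0.0001, "z": -0.003, "ax": 0, "ay": 0, "az": 0, "claw": 10},
  {"x": 0.0006, "y": -0.0001, "z": -0.003, "ax": 0, "ay": 0, "az": 0, "claw": 10},
])

```text
time_s: 11.25
tool_pos: [0.5469, 0.0529, 0.2098]
tool_rot: [152.9, 13.4, 106.1]
force: [-27.5, -0.3, 24.9]
grip_width: 0.0315
```

```bash
python3 chk.py;python3 - <<'E'
from h import *
s=vision.read_camera('scene')[:,:,::-1]
cv2.imwrite('pics/s8c.png',cv2.resize(s[170:206,170:214],None,fx=16,fy=16,interpolation=cv2.INTER_LANCZOS4))
E
```

```text
[0.5469 0.0529 0.2098] 11.25 q2 -12.49 grip 0.0315
shift [-0.0118  0.0013  0.0199] turn [ 0.04  0.   -0.04]
err to underside-at-tip b,e,ax [-0.0004  0.0003  0.0231] force b,e,ax [-4.2 11.1 35.2] torque b,e,ax [3.23 1.1  0.14]
```

View pics/s8c.png

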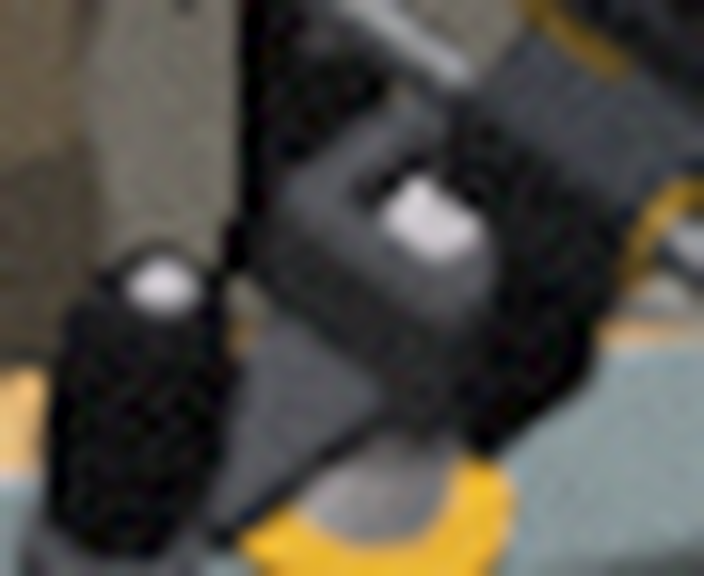

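The tip face is fully visible inside the hub hole just below its top, and the hub bears at 35 N, so the crank is home. I'll relieve the load and open.

Request:
step_arm([
  {"x": -0.0012, "y": 0.0002, "z": 0.0015, "ax": 0, "ay": 0, "az": 0, "claw": 10},
  {"x": -0.002, "y": 0.0002, "z": 0.0028, "ax": 0, "ay": 0, "az": 0, "claw": 10},
  {"x": -0.002, "y": 0.0002, "z": 0.0028, "ax": 0, "ay": 0, "az": 0, "claw": 60},
  {"x": -0.002, "y": 0.0002, "z": 0.0028, "ax": 0, "ay": 0, "az": 0, "claw": 60},
  {"x": -0.002, "y": 0.0002, "z": 0.0028, "ax": 0, "ay": 0, "az": 0, "claw": 60},
  {"x": -0.002, "y": 0.0002, "z": 0.0028, "ax": 0, "ay": 0, "az": 0, "claw": 60},
])

```text
time_s: 11.9
tool_pos: [0.5456, 0.053, 0.2089]
tool_rot: [152.9, 13.3, 106.2]
force: [-0.4, -0.0, -0.7]
grip_width: 0.0502
```

```bash
python3 chk.py
```

```text
[0.5456 0.053  0.2089] 11.9 q2 -12.61 grip 0.0502
shift [-0.0104  0.0013  0.0208] turn [-0.02 -0.05 -0.08]
err to underside-at-tip b,e,ax [-0.0002 -0.0013  0.0232] force b,e,ax [-0.1  0.7 -0.5] torque b,e,ax [0.58 0.06 0.02]
```

Request:
step_arm([
  {"x": -0.005, "y": 0.0007, "z": 0.0087, "ax": 0, "ay": 0, "az": 0, "claw": 60},
  {"x": -0.0124, "y": 0.0018, "z": 0.0217, "ax": 0, "ay": 0, "az": 0, "claw": 60},
  {"x": -0.0134, "y": 0.0018, "z": 0.03, "ax": 0, "ay": 0, "az": 0, "claw": 60},
  {"x": -0.01, "y": 0.0018, "z": 0.06, "ax": 0, "ay": 0, "az": 0, "claw": 60},
  {"x": -0.005, "y": 0.002, "z": 0.09, "ax": 0, "ay": 0, "az": 0, "claw": 60},
  {"x": 0, "y": 0.002, "z": 0.1, "ax": 0, "ay": 0, "az": 0, "claw": 60},
])

```text
time_s: 12.5
tool_pos: [0.5471, 0.0554, 0.3136]
tool_rot: [152.5, 13.3, 106.1]
force: [-0.2, -0.5, 0.8]
grip_width: 0.0523
```

```bash
python3 chk.py;python3 - <<'E'
from h import *
S=np.array([.5469,.0529,.2098]); ctr=S+.001*xf-.0105*ax   # collar point
print('collar',ctr)
xv=np.array([np.cos(np.radians(171.82)),np.sin(np.radians(171.82)),0])
RV=Rt(xv,np.array([0,0,-1.])); print(RV)
H=ctr+.045*ax+.06*xf # grasp point on knob
T=H+np.array([0,0,-.011])
print('knob grasp',H,'TCP',T); delta(T+[0,0,.06],RV)
s=vision.read_camera('scene')[:,:,::-1]
cv2.imwrite('pics/s9.png',cv2.resize(s[150:220,150:240],None,fx=8,fy=8,interpolation=cv2.INTER_CUBIC))
w=vision.read_camera('wrist')[:,:,::-1]
cv2.imwrite('pics/w9.png',w)
E
```

```text
[0.5471 0.0554 0.3136] 12.5 q2 -16.33 grip 0.0523
shift [-0.0119 -0.0012 -0.084 ] turn [-0.09  0.31 -0.1 ]
err to underside-at-tip b,e,ax [-0.0029  0.0521 -0.067 ] force b,e,ax [-0.5 -0.3  0.8] torque b,e,ax [0.59 0.06 0.05]
collar [0.55182698 0.0530879  0.20047586]
[[-0.98982596  0.14228343  0.        ]
 [ 0.14228343  0.98982596  0.        ]
 [ 0.          0.         -1.        ]]
knob grasp [0.51337925 0.11238228 0.22559454] TCP [0.51337925 0.11238228 0.21459454]
shift [-0.0337  0.057  -0.039 ] turn [-12.62  29.21  60.92]
```

View pics/s9.png

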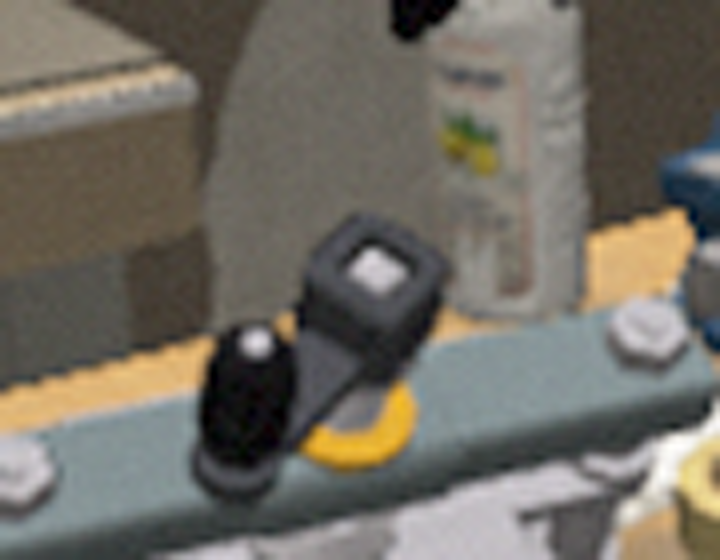

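View pics/w9.png

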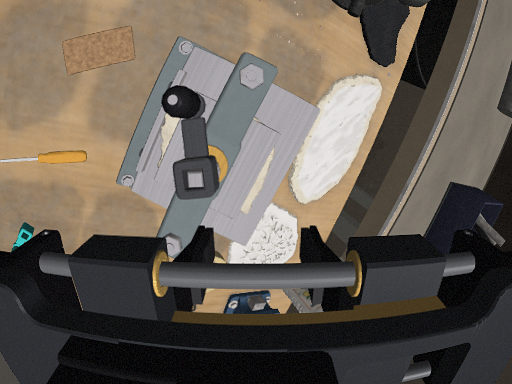

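```bash
python3 - <<'E'
from h import *
o=status.get_obs();c=cam('wrist',o);cs=cam('scene')
ctr=np.array([.5518,.0531,.2005])
ht=ctr+.058*ax+.06*xf; print(ht,proj(c,ht),proj(c,ctr+.03*ax),proj(cs,ht))
print(tri([(c,178.5,99.),(cs,150+257/8,150+343/8)]))
E
python3 - <<'E'
import cv2
w=cv2.imread('pics/w9.png');cv2.imwrite('pics/w9c.png',cv2.resize(w[70:210,130:250],None,fx=5,fy=4.2,interpolation=cv2.INTER_CUBIC))
E
```

```text
[0.50691841 0.11331923 0.23687702] [186.07987441 104.430128  ] [197.36881503 182.02966825] [179.48154738 187.66892111]
(array([0.50261305, 0.11270812, 0.22676648]), [array([-1.91380793,  1.87596403]), array([-0.9277413 ,  0.04139696])])
```

View pics/w9c.png

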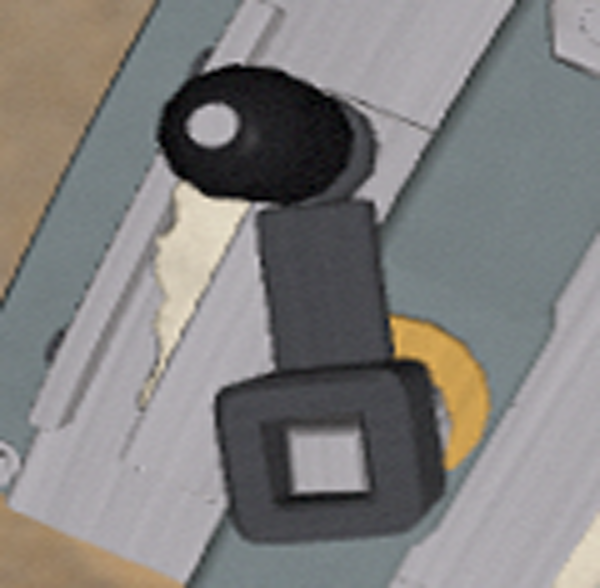

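```bash
python3 - <<'E'
from h import *
o=status.get_obs();c=cam('wrist',o);cs=cam('scene')
print(o['tool_pos'])
ctr=np.array([.5518,.0531,.2005])
def onpl(c,p,h):
    d=ray(c,p[0],p[1]); return c['e']+d*(h-c['e']@ax)/(d@ax)
H=onpl(c,(172.4,99.8),ctr@ax+.058); B=onpl(c,(195,179),ctr@ax+.03)
d=(H-.058*ax)-(B-.03*ax); print('hub-axis err vs ctr b,e',((B-.03*ax-ctr)@np.stack([b,e],1)).round(4),'len',np.linalg.norm(d),'ang',np.degrees(np.arctan2(d@e,d@b)))
for a in (28,32,36,40):
    t=np.radians(a);h=ctr+.058*ax+.06*(np.cos(t)*b+np.sin(t)*e);print(a,proj(c,h),proj(cs,h),'scene obs',(150+257/8,150+343/8))
E
```

```text
[0.54652909 0.05512731 0.31104841]
hub-axis err vs ctr b,e [0.0014 0.0027] len 0.061612930330262494 ang 34.56218142687834
28 [185.31256277 104.47083398] [179.68067096 187.81692612] scene obs (182.125, 192.875)
32 [179.22117195 105.05398784] [181.32844225 188.95885383] scene obs (182.125, 192.875)
36 [173.2385461  106.08834192] [183.06717735 190.0213152 ] scene obs (182.125, 192.875)
40 [167.39874299 107.56225507] [184.88732849 190.99819186] scene obs (182.125, 192.875)
```

```bash
cat >> h.py <<'E'
CTR=np.array([.5518,.0531,.2005])
xv=np.array([np.cos(np.radians(171.82)),np.sin(np.radians(171.82)),0])
RV=Rt(xv,np.array([0,0,-1.]))
def tcp(deg,h=.045,sink=0,C=CTR,r=.06):
    t=np.radians(deg); return C+(h-sink)*ax+r*(np.cos(t)*b+np.sin(t)*e)+np.array([0,0,-.011])
E
python3 - <<'E'
from h import *
print(tcp(34.5)); delta(tcp(34.5)+[0,0,.06],RV)
E
```

```text
[0.50743259 0.10943346 0.21147896]
shift [-0.0391  0.0543 -0.0396] turn [-12.49  29.06  60.94]
```

Request:
step_arm([
  {"x": -0.005, "y": 0.005, "z": 0, "ax": -1.5, "ay": 3.5, "az": 7.4, "claw": 55},
  {"x": -0.01, "y": 0.012, "z": 0, "ax": -3, "ay": 7, "az": 14.8, "claw": 55},
  {"x": -0.015, "y": 0.02, "z": 0, "ax": -4.5, "ay": 10.5, "az": 22.2, "claw": 55},
  {"x": -0.02, "y": 0.03, "z": -0.01, "ax": -6, "ay": 14, "az": 29.6, "claw": 55},
  {"x": -0.025, "y": 0.04, "z": -0.02, "ax": -7.5, "ay": 17.5, "az": 37, "claw": 55},
  {"x": -0.03, "y": 0.045, "z": -0.03, "ax": -9, "ay": 21, "az": 44.4, "claw": 55},
  {"x": -0.035, "y": 0.05, "z": -0.035, "ax": -10.5, "ay": 24.5, "az": 51.8, "claw": 55},
  {"x": -0.039, "y": 0.054, "z": -0.039, "ax": -12.5, "ay": 29, "az": 61, "claw": 55},
  {"x": -0.039, "y": 0.054, "z": -0.039, "ax": -12.5, "ay": 29, "az": 61, "claw": 55},
  {"x": -0.039, "y": 0.054, "z": -0.039, "ax": -12.5, "ay": 29, "az": 61, "claw": 55},
  {"x": -0.039, "y": 0.054, "z": -0.039, "ax": -12.5, "ay": 29, "az": 61, "claw": 55},
  {"x": -0.039, "y": 0.054, "z": -0.039, "ax": -12.5, "ay": 29, "az": 61, "claw": 55},
])

```text
time_s: 13.8
tool_pos: [0.506, 0.1084, 0.27]
tool_rot: [-179.9, 0.1, 171.8]
force: [-0.2, -0.5, 0.3]
grip_width: 0.0479
```

```bash
python3 - <<'E'
from h import *
o=status.get_obs(); print(o['qpos'].round(1),o['tool_pos'],o['force'])
delta(tcp(34.5),RV)
s=vision.read_camera('scene')[:,:,::-1]
cv2.imwrite('pics/s10.png',cv2.resize(s[130:220,140:240],None,fx=7,fy=6.5,interpolation=cv2.INTER_CUBIC))
w=vision.read_camera('wrist')[:,:,::-1]
cv2.imwrite('pics/w10.png',w)
E
```

```text
[-15.1   1.4  -0.1  98.4   0.2  80.3  66.6] [0.50601573 0.10839284 0.2699704 ] [-0.18898819 -0.49895448  0.33347906]
shift [ 0.0014  0.001  -0.0585] turn [0.15 0.04 0.02]
```

View pics/w10.png

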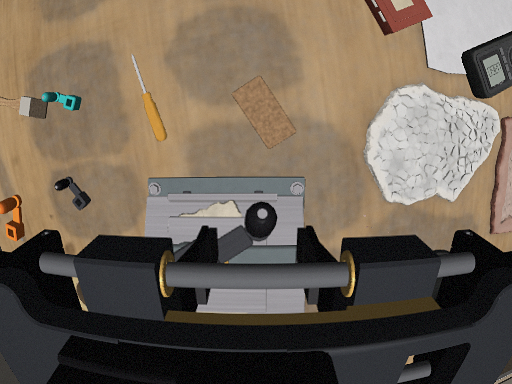

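View pics/s10.png

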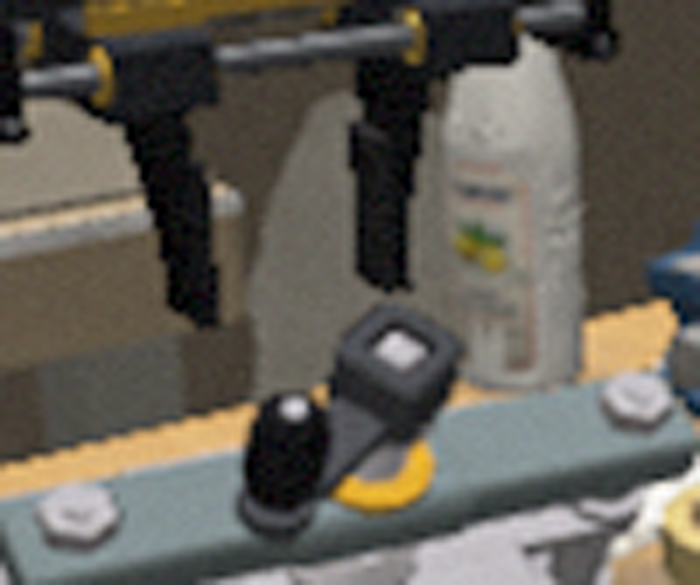

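```bash
python3 - <<'E'
from h import *
o=status.get_obs();c=cam('wrist',o)
for a in (30,34.5,39):
  t=np.radians(a);print(proj(c,CTR+.058*ax+.06*(np.cos(t)*b+np.sin(t)*e)),proj(c,CTR+.054*ax+.06*(np.cos(t)*b+np.sin(t)*e)))
E
```

```text
[261.3874232  221.77912554] [261.31377793 222.57177759]
[257.72161133 216.04628191] [257.71752745 216.94545055]
[253.63884833 210.64471946] [253.7114192  211.64300915]
```

Request:
step_arm([
  {"x": 0.0015, "y": 0.003, "z": -0.02, "ax": 0, "ay": 0, "az": 0, "claw": 55},
  {"x": 0.0015, "y": 0.003, "z": -0.04, "ax": 0, "ay": 0, "az": 0, "claw": 55},
  {"x": 0.0015, "y": 0.003, "z": -0.055, "ax": 0, "ay": 0, "az": 0, "claw": 55},
  {"x": 0.0015, "y": 0.003, "z": -0.059, "ax": 0, "ay": 0, "az": 0, "claw": 55},
  {"x": 0.0015, "y": 0.003, "z": -0.059, "ax": 0, "ay": 0, "az": 0, "claw": 55},
])

```text
time_s: 14.4
tool_pos: [0.5075, 0.1117, 0.2105]
tool_rot: [-179.8, -0.0, 171.9]
force: [0.8, 0.3, -0.8]
grip_width: 0.0476
```

```bash
python3 - <<'E'
from h import *
o=status.get_obs(); print(o['qpos'].round(1),o['tool_pos'],o['force'])
delta(tcp(34.5),RV)
s=vision.read_camera('scene')[:,:,::-1]
cv2.imwrite('pics/s11.png',cv2.resize(s[130:220,140:240],None,fx=7,fy=6.5,interpolation=cv2.INTER_CUBIC))
E
```

```text
[-15.2   3.4  -0.3 103.1   0.2  73.7  66.4] [0.507462   0.11168365 0.21045052] [ 0.75581643  0.25397967 -0.7540845 ]
shift [-0.     -0.0023  0.001 ] turn [ 0.18 -0.06 -0.08]
```

View pics/s11.png

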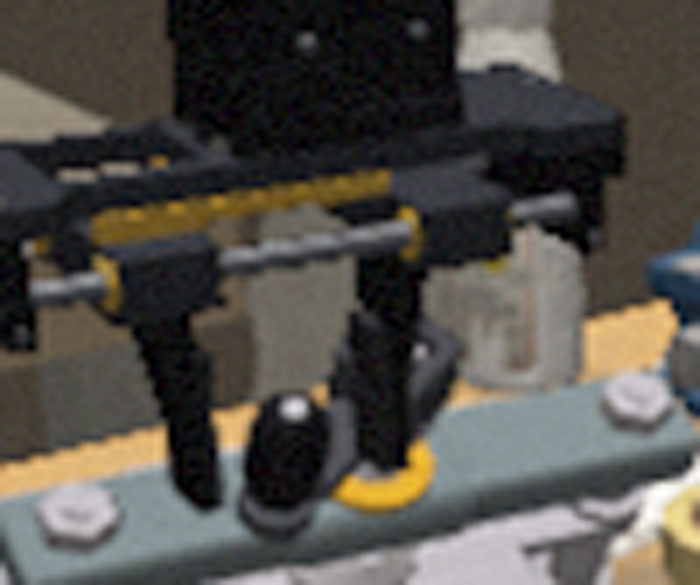

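Request:
step_arm([
  {"x": 0, "y": 0, "z": 0, "ax": 0, "ay": 0, "az": 0, "claw": 20},
  {"x": 0, "y": 0, "z": 0, "ax": 0, "ay": 0, "az": 0, "claw": 5},
  {"x": 0, "y": 0, "z": 0, "ax": 0, "ay": 0, "az": 0, "claw": 5},
  {"x": 0, "y": 0, "z": 0, "ax": 0, "ay": 0, "az": 0, "claw": 5},
  {"x": 0, "y": 0, "z": 0, "ax": 0, "ay": 0, "az": 0, "claw": 5},
], squeeze=35)

```text
time_s: 14.95
tool_pos: [0.5077, 0.1116, 0.2111]
tool_rot: [-179.8, 0.0, 171.9]
force: [-1.3, -0.7, 1.7]
grip_width: 0.0233
```

```bash
python3 - <<'E'
from h import *
o=status.get_obs(); print(o['tool_pos'],o['force'],o['grip_width'],o['tool_rot'])
w=vision.read_camera('wrist')[:,:,::-1]
cv2.imwrite('pics/w12.png',w[150:384])
s=vision.read_camera('scene')[:,:,::-1]
cv2.imwrite('pics/s12.png',cv2.resize(s[130:220,140:240],None,fx=7,fy=6.5,interpolation=cv2.INTER_CUBIC))
E
```

```text
[0.50772121 0.11160032 0.21111884] [-1.28347994 -0.70852753  1.70176033] 0.023289930559459587 [-1.79810673e+02  4.10073269e-03  1.71898214e+02]
```

View pics/s12.png

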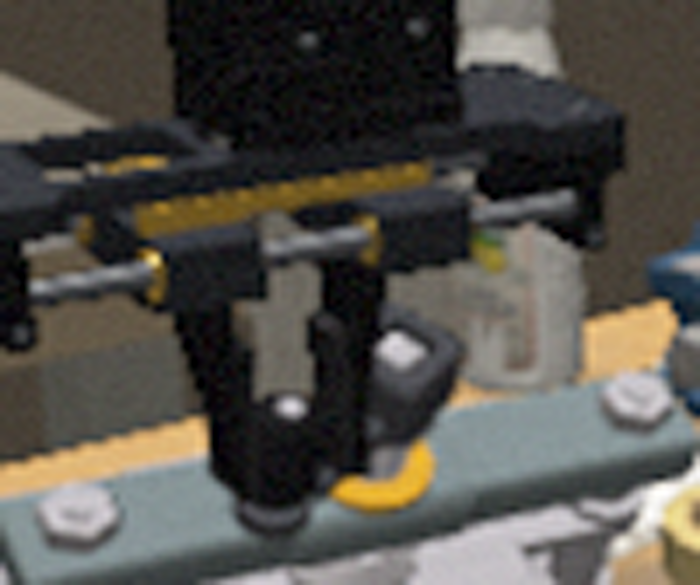

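View pics/w12.png

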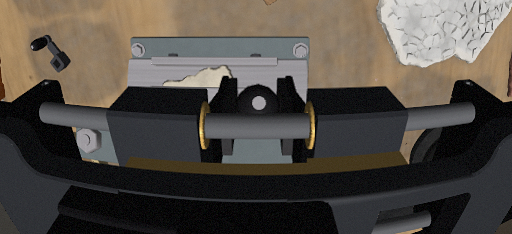

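```bash
cat > wind.py <<'E'
import sys
from h import *
p0,st,n=map(float,sys.argv[1:4]); r=float(sys.argv[4]) if len(sys.argv)>4 else .06
o=status.get_obs(); t0=np.radians(p0)
M=np.stack([b,e,ax],1); f=np.array(o['force'])
rad=np.cos(t0)*b+np.sin(t0)*e; tan=-(-np.sin(t0)*b+np.cos(t0)*e)
print('t',o['time_s'],'force radial(out) %.1f along-motion %.1f ax %.1f'%(f@rad,f@tan,f@ax),'grip %.4f'%o['grip_width'])
d=o['tool_pos']+np.array([0,0,.011])-CTR; print('meas b,e,ax mm',(d@M*1000).round(1),'ang %.1f rad %.1f'%(np.degrees(np.arctan2(d@e,d@b)),1000*np.hypot(d@e,d@b)),'rot',o['tool_rot'].round(1),'q',o['qpos'].round(0))
for i in range(1,int(n)+1):
    a=np.radians(p0-st*i)
    v=r*((np.cos(a)-np.cos(t0))*b+(np.sin(a)-np.sin(t0))*e)-.008*st*i/360*ax
    print('{"x": %.4f, "y": %.4f, "z": %.4f, "ax": 0, "ay": 0, "az": 0, "claw": 5},'%tuple(v),end=' ')
print()
E
python3 wind.py 32 8 10
```

```text
t 15.05 force radial(out) -1.1 along-motion -0.7 ax 3.3 grip 0.0235
meas b,e,ax mm [51.7 34.2 44.7] ang 33.5 rad 61.9 rot [-179.8    0.   171.9] q [-15.   3.  -0. 103.   0.  74.  66.]
{"x": 0.0070, "y": 0.0030, "z": 0.0035, "ax": 0, "ay": 0, "az": 0, "claw": 5}, {"x": 0.0142, "y": 0.0048, "z": 0.0073, "ax": 0, "ay": 0, "az": 0, "claw": 5}, {"x": 0.0216, "y": 0.0055, "z": 0.0113, "ax": 0, "ay": 0, "az": 0, "claw": 5}, {"x": 0.0289, "y": 0.0051, "z": 0.0153, "ax": 0, "ay": 0, "az": 0, "claw": 5}, {"x": 0.0361, "y": 0.0034, "z": 0.0193, "ax": 0, "ay": 0, "az": 0, "claw": 5}, {"x": 0.0429, "y": 0.0007, "z": 0.0232, "ax": 0, "ay": 0, "az": 0, "claw": 5}, {"x": 0.0493, "y": -0.0031, "z": 0.0270, "ax": 0, "ay": 0, "az": 0, "claw": 5}, {"x": 0.0552, "y": -0.0079, "z": 0.0306, "ax": 0, "ay": 0, "az": 0, "claw": 5}, {"x": 0.0604, "y": -0.0137, "z": 0.0338, "ax": 0, "ay": 0, "az": 0, "claw": 5}, {"x": 0.0648, "y": -0.0202, "z": 0.0367, "ax": 0, "ay": 0, "az": 0, "claw": 5},
```

Do the first 40° of winding and check forces.

Request:
step_arm([
  {"x": 0.007, "y": 0.003, "z": 0.0035, "ax": 0, "ay": 0, "az": 0, "claw": 5},
  {"x": 0.0142, "y": 0.0048, "z": 0.0073, "ax": 0, "ay": 0, "az": 0, "claw": 5},
  {"x": 0.0216, "y": 0.0055, "z": 0.0113, "ax": 0, "ay": 0, "az": 0, "claw": 5},
  {"x": 0.0289, "y": 0.0051, "z": 0.0153, "ax": 0, "ay": 0, "az": 0, "claw": 5},
  {"x": 0.0361, "y": 0.0034, "z": 0.0193, "ax": 0, "ay": 0, "az": 0, "claw": 5},
])

```text
time_s: 15.55
tool_pos: [0.5418, 0.116, 0.2305]
tool_rot: [-179.8, -0.4, 172.0]
force: [-9.7, -0.4, 7.6]
grip_width: 0.0234
```

```bash
python3 wind.py -8 10 8
```

```text
t 15.55 force radial(out) -2.4 along-motion -4.1 ax 11.3 grip 0.0234
meas b,e,ax mm [60.9 -4.2 44.9] ang -3.9 rad 61.0 rot [-179.8   -0.4  172. ] q [-15.   7.   0.  97.   0.  77.  67.]
{"x": 0.0085, "y": -0.0036, "z": 0.0049, "ax": 0, "ay": 0, "az": 0, "claw": 5}, {"x": 0.0163, "y": -0.0088, "z": 0.0095, "ax": 0, "ay": 0, "az": 0, "claw": 5}, {"x": 0.0231, "y": -0.0156, "z": 0.0137, "ax": 0, "ay": 0, "az": 0, "claw": 5}, {"x": 0.0288, "y": -0.0236, "z": 0.0173, "ax": 0, "ay": 0, "az": 0, "claw": 5}, {"x": 0.0331, "y": -0.0327, "z": 0.0203, "ax": 0, "ay": 0, "az": 0, "claw": 5}, {"x": 0.0359, "y": -0.0425, "z": 0.0225, "ax": 0, "ay": 0, "az": 0, "claw": 5}, {"x": 0.0372, "y": -0.0528, "z": 0.0238, "ax": 0, "ay": 0, "az": 0, "claw": 5}, {"x": 0.0370, "y": -0.0632, "z": 0.0243, "ax": 0, "ay": 0, "az": 0, "claw": 5},
```

Request:
step_arm([
  {"x": 0.0085, "y": -0.0036, "z": 0.0049, "ax": 0, "ay": 0, "az": 0, "claw": 5},
  {"x": 0.0163, "y": -0.0088, "z": 0.0095, "ax": 0, "ay": 0, "az": 0, "claw": 5},
  {"x": 0.0231, "y": -0.0156, "z": 0.0137, "ax": 0, "ay": 0, "az": 0, "claw": 5},
  {"x": 0.0288, "y": -0.0236, "z": 0.0173, "ax": 0, "ay": 0, "az": 0, "claw": 5},
  {"x": 0.0331, "y": -0.0327, "z": 0.0203, "ax": 0, "ay": 0, "az": 0, "claw": 5},
  {"x": 0.0359, "y": -0.0425, "z": 0.0225, "ax": 0, "ay": 0, "az": 0, "claw": 5},
  {"x": 0.0372, "y": -0.0528, "z": 0.0238, "ax": 0, "ay": 0, "az": 0, "claw": 5},
  {"x": 0.037, "y": -0.0632, "z": 0.0243, "ax": 0, "ay": 0, "az": 0, "claw": 5},
])

```text
time_s: 16.35
tool_pos: [0.5839, 0.057, 0.2576]
tool_rot: [179.7, 0.4, 172.2]
force: [0.5, 5.9, 9.5]
grip_width: 0.0233
```

```bash
python3 wind.py -88 10 12
```

```text
t 16.35 force radial(out) 4.6 along-motion -5.7 ax 8.4 grip 0.0233
meas b,e,ax mm [  8.4 -61.1  43.4] ang -82.2 rad 61.6 rot [179.7   0.4 172.2] q [-11.  10.   3.  91.  -1.  79.  75.]
{"x": -0.0018, "y": -0.0103, "z": -0.0005, "ax": 0, "ay": 0, "az": 0, "claw": 5}, {"x": -0.0052, "y": -0.0201, "z": -0.0018, "ax": 0, "ay": 0, "az": 0, "claw": 5}, {"x": -0.0100, "y": -0.0291, "z": -0.0041, "ax": 0, "ay": 0, "az": 0, "claw": 5}, {"x": -0.0160, "y": -0.0371, "z": -0.0071, "ax": 0, "ay": 0, "az": 0, "claw": 5}, {"x": -0.0231, "y": -0.0438, "z": -0.0109, "ax": 0, "ay": 0, "az": 0, "claw": 5}, {"x": -0.0310, "y": -0.0491, "z": -0.0152, "ax": 0, "ay": 0, "az": 0, "claw": 5}, {"x": -0.0396, "y": -0.0526, "z": -0.0201, "ax": 0, "ay": 0, "az": 0, "claw": 5}, {"x": -0.0485, "y": -0.0544, "z": -0.0253, "ax": 0, "ay": 0, "az": 0, "claw": 5}, {"x": -0.0574, "y": -0.0544, "z": -0.0307, "ax": 0, "ay": 0, "az": 0, "claw": 5}, {"x": -0.0662, "y": -0.0526, "z": -0.0361, "ax": 0, "ay": 0, "az": 0, "claw": 5}, {"x": -0.0745, "y": -0.0491, "z": -0.0414, "ax": 0, "ay": 0, "az": 0, "claw": 5}, {"x": -0.0821, "y": -0.0438, "z": -0.0464, "ax": 0, "ay": 0, "az": 0, "claw": 5},
```

Request:
step_arm([
  {"x": -0.0018, "y": -0.0103, "z": -0.0005, "ax": 0, "ay": 0, "az": 0, "claw": 5},
  {"x": -0.0052, "y": -0.0201, "z": -0.0018, "ax": 0, "ay": 0, "az": 0, "claw": 5},
  {"x": -0.01, "y": -0.0291, "z": -0.0041, "ax": 0, "ay": 0, "az": 0, "claw": 5},
  {"x": -0.016, "y": -0.0371, "z": -0.0071, "ax": 0, "ay": 0, "az": 0, "claw": 5},
  {"x": -0.0231, "y": -0.0438, "z": -0.0109, "ax": 0, "ay": 0, "az": 0, "claw": 5},
  {"x": -0.031, "y": -0.0491, "z": -0.0152, "ax": 0, "ay": 0, "az": 0, "claw": 5},
  {"x": -0.0396, "y": -0.0526, "z": -0.0201, "ax": 0, "ay": 0, "az": 0, "claw": 5},
  {"x": -0.0485, "y": -0.0544, "z": -0.0253, "ax": 0, "ay": 0, "az": 0, "claw": 5},
  {"x": -0.0574, "y": -0.0544, "z": -0.0307, "ax": 0, "ay": 0, "az": 0, "claw": 5},
  {"x": -0.0662, "y": -0.0526, "z": -0.0361, "ax": 0, "ay": 0, "az": 0, "claw": 5},
  {"x": -0.0745, "y": -0.0491, "z": -0.0414, "ax": 0, "ay": 0, "az": 0, "claw": 5},
  {"x": -0.0821, "y": -0.0438, "z": -0.0464, "ax": 0, "ay": 0, "az": 0, "claw": 5},
])

```text
time_s: 17.55
tool_pos: [0.5001, 0.0061, 0.2107]
tool_rot: [-179.7, 0.3, 171.8]
force: [-4.7, -4.2, 10.4]
grip_width: 0.0234
```

```bash
python3 wind.py -208 10 12
```

```text
t 17.55 force radial(out) 3.5 along-motion -3.7 ax 11.0 grip 0.0234
meas b,e,ax mm [-53.8  27.9  40.6] ang 152.6 rad 60.6 rot [-179.7    0.3  171.8] q [ -8.   1.   4. 106.   0.  73.  78.]
{"x": -0.0066, "y": 0.0067, "z": -0.0046, "ax": 0, "ay": 0, "az": 0, "claw": 5}, {"x": -0.0120, "y": 0.0147, "z": -0.0086, "ax": 0, "ay": 0, "az": 0, "claw": 5}, {"x": -0.0161, "y": 0.0237, "z": -0.0119, "ax": 0, "ay": 0, "az": 0, "claw": 5}, {"x": -0.0188, "y": 0.0335, "z": -0.0145, "ax": 0, "ay": 0, "az": 0, "claw": 5}, {"x": -0.0198, "y": 0.0438, "z": -0.0162, "ax": 0, "ay": 0, "az": 0, "claw": 5}, {"x": -0.0194, "y": 0.0542, "z": -0.0171, "ax": 0, "ay": 0, "az": 0, "claw": 5}, {"x": -0.0173, "y": 0.0644, "z": -0.0170, "ax": 0, "ay": 0, "az": 0, "claw": 5}, {"x": -0.0137, "y": 0.0742, "z": -0.0160, "ax": 0, "ay": 0, "az": 0, "claw": 5}, {"x": -0.0087, "y": 0.0832, "z": -0.0141, "ax": 0, "ay": 0, "az": 0, "claw": 5}, {"x": -0.0025, "y": 0.0912, "z": -0.0115, "ax": 0, "ay": 0, "az": 0, "claw": 5}, {"x": 0.0048, "y": 0.0979, "z": -0.0081, "ax": 0, "ay": 0, "az": 0, "claw": 5}, {"x": 0.0130, "y": 0.1031, "z": -0.0041, "ax": 0, "ay": 0, "az": 0, "claw": 5},
```

Request:
step_arm([
  {"x": -0.0066, "y": 0.0067, "z": -0.0046, "ax": 0, "ay": 0, "az": 0, "claw": 5},
  {"x": -0.012, "y": 0.0147, "z": -0.0086, "ax": 0, "ay": 0, "az": 0, "claw": 5},
  {"x": -0.0161, "y": 0.0237, "z": -0.0119, "ax": 0, "ay": 0, "az": 0, "claw": 5},
  {"x": -0.0188, "y": 0.0335, "z": -0.0145, "ax": 0, "ay": 0, "az": 0, "claw": 5},
  {"x": -0.0198, "y": 0.0438, "z": -0.0162, "ax": 0, "ay": 0, "az": 0, "claw": 5},
  {"x": -0.0194, "y": 0.0542, "z": -0.0171, "ax": 0, "ay": 0, "az": 0, "claw": 5},
  {"x": -0.0173, "y": 0.0644, "z": -0.017, "ax": 0, "ay": 0, "az": 0, "claw": 5},
  {"x": -0.0137, "y": 0.0742, "z": -0.016, "ax": 0, "ay": 0, "az": 0, "claw": 5},
  {"x": -0.0087, "y": 0.0832, "z": -0.0141, "ax": 0, "ay": 0, "az": 0, "claw": 5},
  {"x": -0.0025, "y": 0.0912, "z": -0.0115, "ax": 0, "ay": 0, "az": 0, "claw": 5},
  {"x": 0.0048, "y": 0.0979, "z": -0.0081, "ax": 0, "ay": 0, "az": 0, "claw": 5},
  {"x": 0.013, "y": 0.1031, "z": -0.0041, "ax": 0, "ay": 0, "az": 0, "claw": 5},
])

```text
time_s: 18.75
tool_pos: [0.5116, 0.1093, 0.2053]
tool_rot: [-179.6, -0.1, 171.8]
force: [-8.3, -6.5, 10.8]
grip_width: 0.0236
```

```bash
python3 wind.py -328 10 12
```

```text
t 18.75 force radial(out) -5.9 along-motion -4.8 ax 13.0 grip 0.0236
meas b,e,ax mm [49.9 33.5 37.6] ang 33.9 rad 60.1 rot [-1.796e+02 -1.000e-01  1.718e+02] q [-14.   4.  -1. 103.   0.  73.  66.]
{"x": 0.0088, "y": 0.0035, "z": 0.0045, "ax": 0, "ay": 0, "az": 0, "claw": 5}, {"x": 0.0179, "y": 0.0053, "z": 0.0093, "ax": 0, "ay": 0, "az": 0, "claw": 5}, {"x": 0.0271, "y": 0.0053, "z": 0.0143, "ax": 0, "ay": 0, "az": 0, "claw": 5}, {"x": 0.0361, "y": 0.0034, "z": 0.0193, "ax": 0, "ay": 0, "az": 0, "claw": 5}, {"x": 0.0446, "y": -0.0002, "z": 0.0242, "ax": 0, "ay": 0, "az": 0, "claw": 5}, {"x": 0.0524, "y": -0.0054, "z": 0.0288, "ax": 0, "ay": 0, "az": 0, "claw": 5}, {"x": 0.0592, "y": -0.0121, "z": 0.0330, "ax": 0, "ay": 0, "az": 0, "claw": 5}, {"x": 0.0648, "y": -0.0202, "z": 0.0367, "ax": 0, "ay": 0, "az": 0, "claw": 5}, {"x": 0.0691, "y": -0.0292, "z": 0.0396, "ax": 0, "ay": 0, "az": 0, "claw": 5}, {"x": 0.0720, "y": -0.0390, "z": 0.0418, "ax": 0, "ay": 0, "az": 0, "claw": 5}, {"x": 0.0733, "y": -0.0493, "z": 0.0431, "ax": 0, "ay": 0, "az": 0, "claw": 5}, {"x": 0.0730, "y": -0.0598, "z": 0.0436, "ax": 0, "ay": 0, "az": 0, "claw": 5},
```

Request:
step_arm([
  {"x": 0.0088, "y": 0.0035, "z": 0.0045, "ax": 0, "ay": 0, "az": 0, "claw": 5},
  {"x": 0.0179, "y": 0.0053, "z": 0.0093, "ax": 0, "ay": 0, "az": 0, "claw": 5},
  {"x": 0.0271, "y": 0.0053, "z": 0.0143, "ax": 0, "ay": 0, "az": 0, "claw": 5},
  {"x": 0.0361, "y": 0.0034, "z": 0.0193, "ax": 0, "ay": 0, "az": 0, "claw": 5},
  {"x": 0.0446, "y": -0.0002, "z": 0.0242, "ax": 0, "ay": 0, "az": 0, "claw": 5},
  {"x": 0.0524, "y": -0.0054, "z": 0.0288, "ax": 0, "ay": 0, "az": 0, "claw": 5},
  {"x": 0.0592, "y": -0.0121, "z": 0.033, "ax": 0, "ay": 0, "az": 0, "claw": 5},
  {"x": 0.0648, "y": -0.0202, "z": 0.0367, "ax": 0, "ay": 0, "az": 0, "claw": 5},
  {"x": 0.0691, "y": -0.0292, "z": 0.0396, "ax": 0, "ay": 0, "az": 0, "claw": 5},
  {"x": 0.072, "y": -0.039, "z": 0.0418, "ax": 0, "ay": 0, "az": 0, "claw": 5},
  {"x": 0.0733, "y": -0.0493, "z": 0.0431, "ax": 0, "ay": 0, "az": 0, "claw": 5},
  {"x": 0.073, "y": -0.0598, "z": 0.0436, "ax": 0, "ay": 0, "az": 0, "claw": 5},
])

```text
time_s: 19.95
tool_pos: [0.5874, 0.0562, 0.2503]
tool_rot: [179.8, 0.3, 172.2]
force: [0.5, 6.5, 9.0]
grip_width: 0.0233
```

```bash
python3 wind.py -448 10 10
```

```text
t 19.95 force radial(out) 4.3 along-motion -6.3 ax 8.0 grip 0.0233
meas b,e,ax mm [  8.1 -60.5  35.3] ang -82.3 rad 61.1 rot [179.8   0.3 172.2] q [-10.  10.   2.  91.  -0.  79.  74.]
{"x": -0.0018, "y": -0.0103, "z": -0.0005, "ax": 0, "ay": 0, "az": 0, "claw": 5}, {"x": -0.0052, "y": -0.0201, "z": -0.0018, "ax": 0, "ay": 0, "az": 0, "claw": 5}, {"x": -0.0100, "y": -0.0291, "z": -0.0041, "ax": 0, "ay": 0, "az": 0, "claw": 5}, {"x": -0.0160, "y": -0.0371, "z": -0.0071, "ax": 0, "ay": 0, "az": 0, "claw": 5}, {"x": -0.0231, "y": -0.0438, "z": -0.0109, "ax": 0, "ay": 0, "az": 0, "claw": 5}, {"x": -0.0310, "y": -0.0491, "z": -0.0152, "ax": 0, "ay": 0, "az": 0, "claw": 5}, {"x": -0.0396, "y": -0.0526, "z": -0.0201, "ax": 0, "ay": 0, "az": 0, "claw": 5}, {"x": -0.0485, "y": -0.0544, "z": -0.0253, "ax": 0, "ay": 0, "az": 0, "claw": 5}, {"x": -0.0574, "y": -0.0544, "z": -0.0307, "ax": 0, "ay": 0, "az": 0, "claw": 5}, {"x": -0.0662, "y": -0.0526, "z": -0.0361, "ax": 0, "ay": 0, "az": 0, "claw": 5},
```

Now around 1.33 turns on. The stop could be anywhere from here, so the calls get shorter.

Request:
step_arm([
  {"x": -0.0018, "y": -0.0103, "z": -0.0005, "ax": 0, "ay": 0, "az": 0, "claw": 5},
  {"x": -0.0052, "y": -0.0201, "z": -0.0018, "ax": 0, "ay": 0, "az": 0, "claw": 5},
  {"x": -0.01, "y": -0.0291, "z": -0.0041, "ax": 0, "ay": 0, "az": 0, "claw": 5},
  {"x": -0.016, "y": -0.0371, "z": -0.0071, "ax": 0, "ay": 0, "az": 0, "claw": 5},
  {"x": -0.0231, "y": -0.0438, "z": -0.0109, "ax": 0, "ay": 0, "az": 0, "claw": 5},
  {"x": -0.031, "y": -0.0491, "z": -0.0152, "ax": 0, "ay": 0, "az": 0, "claw": 5},
  {"x": -0.0396, "y": -0.0526, "z": -0.0201, "ax": 0, "ay": 0, "az": 0, "claw": 5},
])

```text
time_s: 20.65
tool_pos: [0.5488, -0.0023, 0.2314]
tool_rot: [-179.9, 0.6, 171.9]
force: [-0.0, -3.6, 12.2]
grip_width: 0.0235
```

```bash
python3 wind.py -518 7 5; python3 - <<'E'
from h import *
s=vision.read_camera('scene')[:,:,::-1]
cv2.imwrite('pics/s13.png',cv2.resize(s[160:280,120:260],None,fx=5,fy=5,interpolation=cv2.INTER_CUBIC))
E
```

```text
t 20.65 force radial(out) 5.8 along-motion -4.7 ax 10.4 grip 0.0235
meas b,e,ax mm [-55.3 -25.2  33.9] ang -155.5 rad 60.7 rot [-179.9    0.6  171.9] q [-6.  6.  4. 98. -0. 76. 79.]
{"x": -0.0062, "y": -0.0015, "z": -0.0036, "ax": 0, "ay": 0, "az": 0, "claw": 5}, {"x": -0.0125, "y": -0.0020, "z": -0.0073, "ax": 0, "ay": 0, "az": 0, "claw": 5}, {"x": -0.0188, "y": -0.0017, "z": -0.0111, "ax": 0, "ay": 0, "az": 0, "claw": 5}, {"x": -0.0249, "y": -0.0005, "z": -0.0149, "ax": 0, "ay": 0, "az": 0, "claw": 5}, {"x": -0.0309, "y": 0.0016, "z": -0.0187, "ax": 0, "ay": 0, "az": 0, "claw": 5},
```

View pics/s13.png

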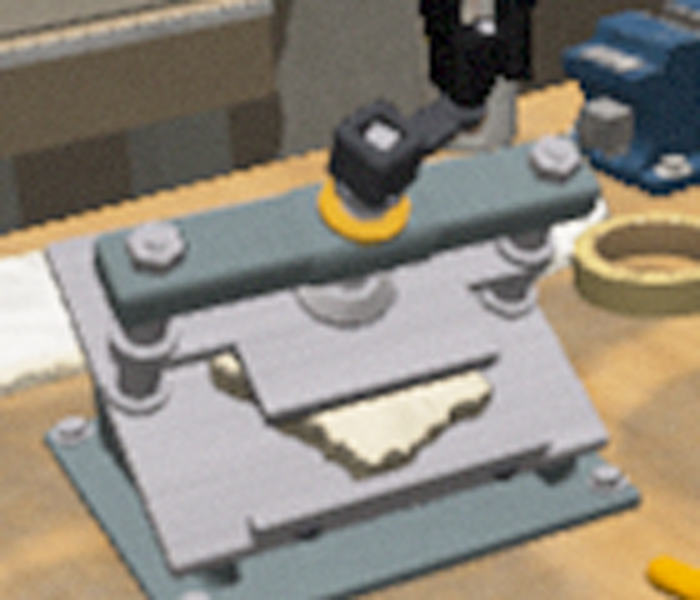

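Request:
step_arm([
  {"x": -0.0062, "y": -0.0015, "z": -0.0036, "ax": 0, "ay": 0, "az": 0, "claw": 5},
  {"x": -0.0125, "y": -0.002, "z": -0.0073, "ax": 0, "ay": 0, "az": 0, "claw": 5},
  {"x": -0.0188, "y": -0.0017, "z": -0.0111, "ax": 0, "ay": 0, "az": 0, "claw": 5},
  {"x": -0.0249, "y": -0.0005, "z": -0.0149, "ax": 0, "ay": 0, "az": 0, "claw": 5},
  {"x": -0.0309, "y": 0.0016, "z": -0.0187, "ax": 0, "ay": 0, "az": 0, "claw": 5},
])

```text
time_s: 21.2
tool_pos: [0.5159, -0.0013, 0.2114]
tool_rot: [-179.8, 0.3, 171.8]
force: [-3.2, -4.4, 11.0]
grip_width: 0.0232
```

```bash
python3 wind.py -553 7 6
```

```text
t 21.2 force radial(out) 4.0 along-motion -4.4 ax 10.8 grip 0.0232
meas b,e,ax mm [-59.   13.1  32.8] ang 167.5 rad 60.4 rot [-179.8    0.3  171.8] q [ -6.   3.   4. 104.   0.  73.  79.]
{"x": -0.0056, "y": 0.0029, "z": -0.0036, "ax": 0, "ay": 0, "az": 0, "claw": 5}, {"x": -0.0109, "y": 0.0066, "z": -0.0071, "ax": 0, "ay": 0, "az": 0, "claw": 5}, {"x": -0.0157, "y": 0.0111, "z": -0.0104, "ax": 0, "ay": 0, "az": 0, "claw": 5}, {"x": -0.0200, "y": 0.0162, "z": -0.0135, "ax": 0, "ay": 0, "az": 0, "claw": 5}, {"x": -0.0237, "y": 0.0219, "z": -0.0162, "ax": 0, "ay": 0, "az": 0, "claw": 5}, {"x": -0.0267, "y": 0.0281, "z": -0.0186, "ax": 0, "ay": 0, "az": 0, "claw": 5},
```

Request:
step_arm([
  {"x": -0.0056, "y": 0.0029, "z": -0.0036, "ax": 0, "ay": 0, "az": 0, "claw": 5},
  {"x": -0.0109, "y": 0.0066, "z": -0.0071, "ax": 0, "ay": 0, "az": 0, "claw": 5},
  {"x": -0.0157, "y": 0.0111, "z": -0.0104, "ax": 0, "ay": 0, "az": 0, "claw": 5},
  {"x": -0.02, "y": 0.0162, "z": -0.0135, "ax": 0, "ay": 0, "az": 0, "claw": 5},
  {"x": -0.0237, "y": 0.0219, "z": -0.0162, "ax": 0, "ay": 0, "az": 0, "claw": 5},
  {"x": -0.0267, "y": 0.0281, "z": -0.0186, "ax": 0, "ay": 0, "az": 0, "claw": 5},
])

```text
time_s: 21.8
tool_pos: [0.4887, 0.028, 0.192]
tool_rot: [-179.8, 0.2, 171.9]
force: [-4.7, -2.8, 9.3]
grip_width: 0.0234
```

```bash
python3 wind.py -595 7 6
```

```text
t 21.8 force radial(out) 1.2 along-motion -3.4 ax 10.2 grip 0.0234
meas b,e,ax mm [-33.8  49.7  31.6] ang 124.2 rad 60.1 rot [-179.8    0.2  171.9] q [ -8.   0.   2. 109.   0.  71.  75.]
{"x": -0.0023, "y": 0.0066, "z": -0.0020, "ax": 0, "ay": 0, "az": 0, "claw": 5}, {"x": -0.0039, "y": 0.0136, "z": -0.0037, "ax": 0, "ay": 0, "az": 0, "claw": 5}, {"x": -0.0047, "y": 0.0208, "z": -0.0049, "ax": 0, "ay": 0, "az": 0, "claw": 5}, {"x": -0.0048, "y": 0.0281, "z": -0.0057, "ax": 0, "ay": 0, "az": 0, "claw": 5}, {"x": -0.0040, "y": 0.0353, "z": -0.0061, "ax": 0, "ay": 0, "az": 0, "claw": 5}, {"x": -0.0025, "y": 0.0425, "z": -0.0060, "ax": 0, "ay": 0, "az": 0, "claw": 5},
```

Request:
step_arm([
  {"x": -0.0023, "y": 0.0066, "z": -0.002, "ax": 0, "ay": 0, "az": 0, "claw": 5},
  {"x": -0.0039, "y": 0.0136, "z": -0.0037, "ax": 0, "ay": 0, "az": 0, "claw": 5},
  {"x": -0.0047, "y": 0.0208, "z": -0.0049, "ax": 0, "ay": 0, "az": 0, "claw": 5},
  {"x": -0.0048, "y": 0.0281, "z": -0.0057, "ax": 0, "ay": 0, "az": 0, "claw": 5},
  {"x": -0.004, "y": 0.0353, "z": -0.0061, "ax": 0, "ay": 0, "az": 0, "claw": 5},
  {"x": -0.0025, "y": 0.0425, "z": -0.006, "ax": 0, "ay": 0, "az": 0, "claw": 5},
])

```text
time_s: 22.4
tool_pos: [0.4869, 0.0704, 0.1862]
tool_rot: [-179.8, 0.2, 171.9]
force: [-3.5, -5.3, 9.9]
grip_width: 0.0233
```

```bash
python3 wind.py -637 7 6
```

```text
t 22.4 force radial(out) -3.3 along-motion -5.4 ax 9.9 grip 0.0233
meas b,e,ax mm [ 7.9 59.4 30.5] ang 82.4 rad 59.9 rot [-179.8    0.2  171.9] q [-11.   1.  -1. 109.   0.  70.  70.]
{"x": 0.0022, "y": 0.0070, "z": 0.0005, "ax": 0, "ay": 0, "az": 0, "claw": 5}, {"x": 0.0052, "y": 0.0136, "z": 0.0015, "ax": 0, "ay": 0, "az": 0, "claw": 5}, {"x": 0.0088, "y": 0.0198, "z": 0.0029, "ax": 0, "ay": 0, "az": 0, "claw": 5}, {"x": 0.0131, "y": 0.0255, "z": 0.0047, "ax": 0, "ay": 0, "az": 0, "claw": 5}, {"x": 0.0179, "y": 0.0306, "z": 0.0068, "ax": 0, "ay": 0, "az": 0, "claw": 5}, {"x": 0.0232, "y": 0.0350, "z": 0.0093, "ax": 0, "ay": 0, "az": 0, "claw": 5},
```

Request:
step_arm([
  {"x": 0.0022, "y": 0.007, "z": 0.0005, "ax": 0, "ay": 0, "az": 0, "claw": 5},
  {"x": 0.0052, "y": 0.0136, "z": 0.0015, "ax": 0, "ay": 0, "az": 0, "claw": 5},
  {"x": 0.0088, "y": 0.0198, "z": 0.0029, "ax": 0, "ay": 0, "az": 0, "claw": 5},
  {"x": 0.0131, "y": 0.0255, "z": 0.0047, "ax": 0, "ay": 0, "az": 0, "claw": 5},
  {"x": 0.0179, "y": 0.0306, "z": 0.0068, "ax": 0, "ay": 0, "az": 0, "claw": 5},
])

```text
time_s: 22.9
tool_pos: [0.504, 0.0998, 0.1928]
tool_rot: [-179.7, 0.1, 171.8]
force: [-5.4, -5.5, 10.5]
grip_width: 0.0233
```

```bash
python3 wind.py -672 7 6
```

```text
t 22.9 force radial(out) -5.2 along-motion -3.8 ax 11.4 grip 0.0233
meas b,e,ax mm [39.5 45.1 29.8] ang 48.8 rad 59.9 rot [-1.797e+02  1.000e-01  1.718e+02] q [-12.   3.  -2. 105.   0.  72.  67.]
{"x": 0.0053, "y": 0.0044, "z": 0.0025, "ax": 0, "ay": 0, "az": 0, "claw": 5}, {"x": 0.0110, "y": 0.0081, "z": 0.0052, "ax": 0, "ay": 0, "az": 0, "claw": 5}, {"x": 0.0170, "y": 0.0110, "z": 0.0083, "ax": 0, "ay": 0, "az": 0, "claw": 5}, {"x": 0.0232, "y": 0.0131, "z": 0.0115, "ax": 0, "ay": 0, "az": 0, "claw": 5}, {"x": 0.0296, "y": 0.0142, "z": 0.0149, "ax": 0, "ay": 0, "az": 0, "claw": 5}, {"x": 0.0361, "y": 0.0145, "z": 0.0184, "ax": 0, "ay": 0, "az": 0, "claw": 5},
```

Request:
step_arm([
  {"x": 0.0053, "y": 0.0044, "z": 0.0025, "ax": 0, "ay": 0, "az": 0, "claw": 5},
  {"x": 0.011, "y": 0.0081, "z": 0.0052, "ax": 0, "ay": 0, "az": 0, "claw": 5},
  {"x": 0.017, "y": 0.011, "z": 0.0083, "ax": 0, "ay": 0, "az": 0, "claw": 5},
  {"x": 0.0232, "y": 0.0131, "z": 0.0115, "ax": 0, "ay": 0, "az": 0, "claw": 5},
])

```text
time_s: 23.3
tool_pos: [0.5256, 0.1129, 0.2035]
tool_rot: [-179.6, -0.1, 171.8]
force: [-8.7, -5.1, 9.5]
grip_width: 0.0228
```

```bash
python3 wind.py -700 7 6;python3 - <<'E'
from h import *
s=vision.read_camera('scene')[:,:,::-1]
cv2.imwrite('pics/s14.png',cv2.resize(s[160:280,120:260],None,fx=5,fy=5,interpolation=cv2.INTER_CUBIC))
E
```

```text
t 23.3 force radial(out) -5.2 along-motion -4.1 ax 12.1 grip 0.0228
meas b,e,ax mm [55.4 22.8 29.4] ang 22.4 rad 59.9 rot [-1.796e+02 -1.000e-01  1.718e+02] q [-13.   6.  -2. 101.   1.  73.  66.]
{"x": 0.0064, "y": 0.0012, "z": 0.0034, "ax": 0, "ay": 0, "az": 0, "claw": 5}, {"x": 0.0128, "y": 0.0015, "z": 0.0069, "ax": 0, "ay": 0, "az": 0, "claw": 5}, {"x": 0.0192, "y": 0.0009, "z": 0.0104, "ax": 0, "ay": 0, "az": 0, "claw": 5}, {"x": 0.0255, "y": -0.0006, "z": 0.0139, "ax": 0, "ay": 0, "az": 0, "claw": 5}, {"x": 0.0315, "y": -0.0029, "z": 0.0174, "ax": 0, "ay": 0, "az": 0, "claw": 5}, {"x": 0.0372, "y": -0.0061, "z": 0.0207, "ax": 0, "ay": 0, "az": 0, "claw": 5},
```

View pics/s14.png

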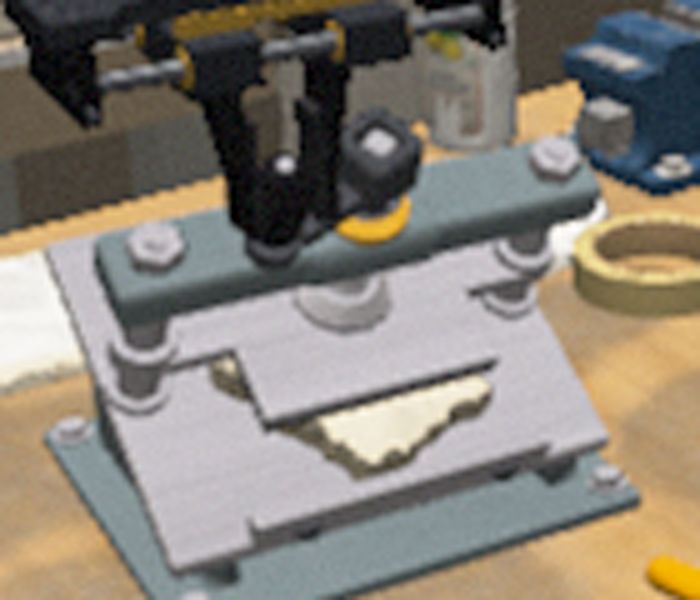

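Request:
step_arm([
  {"x": 0.0064, "y": 0.0012, "z": 0.0034, "ax": 0, "ay": 0, "az": 0, "claw": 5},
  {"x": 0.0128, "y": 0.0015, "z": 0.0069, "ax": 0, "ay": 0, "az": 0, "claw": 5},
  {"x": 0.0192, "y": 0.0009, "z": 0.0104, "ax": 0, "ay": 0, "az": 0, "claw": 5},
  {"x": 0.0255, "y": -0.0006, "z": 0.0139, "ax": 0, "ay": 0, "az": 0, "claw": 5},
])

```text
time_s: 23.75
tool_pos: [0.5498, 0.1139, 0.2167]
tool_rot: [-179.7, -0.3, 171.9]
force: [-10.5, -1.2, 6.9]
grip_width: 0.0231
```

```bash
python3 wind.py -728 7 6
```

```text
t 23.75 force radial(out) -3.4 along-motion -5.0 ax 11.1 grip 0.0231
meas b,e,ax mm [59.9 -4.4 28.9] ang -4.2 rad 60.1 rot [-179.7   -0.3  171.9] q [-13.   8.  -2.  97.   0.  75.  67.]
{"x": 0.0060, "y": -0.0023, "z": 0.0035, "ax": 0, "ay": 0, "az": 0, "claw": 5}, {"x": 0.0117, "y": -0.0055, "z": 0.0068, "ax": 0, "ay": 0, "az": 0, "claw": 5}, {"x": 0.0170, "y": -0.0095, "z": 0.0100, "ax": 0, "ay": 0, "az": 0, "claw": 5}, {"x": 0.0218, "y": -0.0141, "z": 0.0129, "ax": 0, "ay": 0, "az": 0, "claw": 5}, {"x": 0.0261, "y": -0.0194, "z": 0.0156, "ax": 0, "ay": 0, "az": 0, "claw": 5}, {"x": 0.0297, "y": -0.0253, "z": 0.0180, "ax": 0, "ay": 0, "az": 0, "claw": 5},
```

Request:
step_arm([
  {"x": 0.006, "y": -0.0023, "z": 0.0035, "ax": 0, "ay": 0, "az": 0, "claw": 5},
  {"x": 0.0117, "y": -0.0055, "z": 0.0068, "ax": 0, "ay": 0, "az": 0, "claw": 5},
  {"x": 0.017, "y": -0.0095, "z": 0.01, "ax": 0, "ay": 0, "az": 0, "claw": 5},
  {"x": 0.0218, "y": -0.0141, "z": 0.0129, "ax": 0, "ay": 0, "az": 0, "claw": 5},
])

```text
time_s: 24.15
tool_pos: [0.5704, 0.1038, 0.229]
tool_rot: [-180.0, -0.5, 172.1]
force: [-11.0, 5.5, 5.7]
grip_width: 0.023
```

```bash
python3 wind.py -756 7 6
```

```text
t 24.15 force radial(out) -1.1 along-motion -8.2 ax 10.8 grip 0.0230
meas b,e,ax mm [ 52.8 -29.5  28.6] ang -29.2 rad 60.5 rot [-180.    -0.5  172.1] q [-12.  10.  -1.  93.   0.  77.  69.]
{"x": 0.0043, "y": -0.0053, "z": 0.0027, "ax": 0, "ay": 0, "az": 0, "claw": 5}, {"x": 0.0079, "y": -0.0112, "z": 0.0051, "ax": 0, "ay": 0, "az": 0, "claw": 5}, {"x": 0.0109, "y": -0.0176, "z": 0.0071, "ax": 0, "ay": 0, "az": 0, "claw": 5}, {"x": 0.0131, "y": -0.0244, "z": 0.0088, "ax": 0, "ay": 0, "az": 0, "claw": 5}, {"x": 0.0147, "y": -0.0314, "z": 0.0101, "ax": 0, "ay": 0, "az": 0, "claw": 5}, {"x": 0.0154, "y": -0.0387, "z": 0.0109, "ax": 0, "ay": 0, "az": 0, "claw": 5},
```

Request:
step_arm([
  {"x": 0.0043, "y": -0.0053, "z": 0.0027, "ax": 0, "ay": 0, "az": 0, "claw": 5},
  {"x": 0.0079, "y": -0.0112, "z": 0.0051, "ax": 0, "ay": 0, "az": 0, "claw": 5},
], squeeze=50)

```text
time_s: 24.35
tool_pos: [0.578, 0.0959, 0.234]
tool_rot: [179.8, -0.5, 172.2]
force: [-10.9, 11.1, 4.7]
grip_width: 0.0231
```

```bash
python3 wind.py -770 5 4
```

```text
t 24.35 force radial(out) -0.3 along-motion -12.6 ax 10.3 grip 0.0231
meas b,e,ax mm [ 46.1 -39.4  28.6] ang -40.5 rad 60.6 rot [179.8  -0.5 172.2] q [-11.  11.  -1.  92.  -0.  78.  70.]
{"x": 0.0022, "y": -0.0045, "z": 0.0015, "ax": 0, "ay": 0, "az": 0, "claw": 5}, {"x": 0.0040, "y": -0.0092, "z": 0.0028, "ax": 0, "ay": 0, "az": 0, "claw": 5}, {"x": 0.0055, "y": -0.0141, "z": 0.0039, "ax": 0, "ay": 0, "az": 0, "claw": 5}, {"x": 0.0066, "y": -0.0192, "z": 0.0048, "ax": 0, "ay": 0, "az": 0, "claw": 5},
```

Bearing has begun: the turning force is 12.6 N and rising.

Request:
step_arm([
  {"x": 0.0022, "y": -0.0045, "z": 0.0015, "ax": 0, "ay": 0, "az": 0, "claw": 5},
  {"x": 0.004, "y": -0.0092, "z": 0.0028, "ax": 0, "ay": 0, "az": 0, "claw": 5},
])

```text
time_s: 24.55
tool_pos: [0.5823, 0.0895, 0.2371]
tool_rot: [179.6, -0.5, 172.4]
force: [-10.4, 14.5, 5.2]
grip_width: 0.0228
```

```bash
python3 wind.py -780 5 4
```

```text
t 24.55 force radial(out) -0.5 along-motion -15.2 ax 10.7 grip 0.0228
meas b,e,ax mm [ 40.3 -45.4  28.7] ang -48.4 rad 60.7 rot [179.6  -0.5 172.4] q [-10.  11.  -1.  91.  -0.  78.  71.]
{"x": 0.0015, "y": -0.0049, "z": 0.0011, "ax": 0, "ay": 0, "az": 0, "claw": 5}, {"x": 0.0026, "y": -0.0099, "z": 0.0020, "ax": 0, "ay": 0, "az": 0, "claw": 5}, {"x": 0.0032, "y": -0.0151, "z": 0.0027, "ax": 0, "ay": 0, "az": 0, "claw": 5}, {"x": 0.0035, "y": -0.0203, "z": 0.0032, "ax": 0, "ay": 0, "az": 0, "claw": 5},
```

Request:
step_arm([
  {"x": 0.0015, "y": -0.0049, "z": 0.0011, "ax": 0, "ay": 0, "az": 0, "claw": 5},
  {"x": 0.0026, "y": -0.0099, "z": 0.002, "ax": 0, "ay": 0, "az": 0, "claw": 5},
  {"x": 0.0026, "y": -0.0099, "z": 0.002, "ax": 0, "ay": 0, "az": 0, "claw": 5},
])

```text
time_s: 24.85
tool_pos: [0.5861, 0.0817, 0.2399]
tool_rot: [179.4, -0.3, 172.5]
force: [-7.1, 16.8, 5.6]
grip_width: 0.0228
```

```bash
python3 wind.py -790 5 4
```

```text
t 24.85 force radial(out) 0.3 along-motion -16.5 ax 9.5 grip 0.0228
meas b,e,ax mm [ 33.2 -51.   28.7] ang -57.0 rad 60.9 rot [179.4  -0.3 172.5] q [-10.  11.  -0.  91.  -1.  78.  72.]
{"x": 0.0007, "y": -0.0051, "z": 0.0007, "ax": 0, "ay": 0, "az": 0, "claw": 5}, {"x": 0.0010, "y": -0.0103, "z": 0.0012, "ax": 0, "ay": 0, "az": 0, "claw": 5}, {"x": 0.0009, "y": -0.0156, "z": 0.0014, "ax": 0, "ay": 0, "az": 0, "claw": 5}, {"x": 0.0004, "y": -0.0208, "z": 0.0014, "ax": 0, "ay": 0, "az": 0, "claw": 5},
```

Request:
step_arm([
  {"x": 0.0007, "y": -0.0051, "z": 0.0007, "ax": 0, "ay": 0, "az": 0, "claw": 5},
  {"x": 0.001, "y": -0.0103, "z": 0.0012, "ax": 0, "ay": 0, "az": 0, "claw": 5},
  {"x": 0.001, "y": -0.0103, "z": 0.0012, "ax": 0, "ay": 0, "az": 0, "claw": 5},
])

```text
time_s: 25.15
tool_pos: [0.5884, 0.0739, 0.2419]
tool_rot: [179.1, -0.1, 172.6]
force: [-5.1, 19.2, 6.0]
grip_width: 0.023
```

```bash
python3 wind.py -800 5 4
```

```text
t 25.15 force radial(out) -0.5 along-motion -18.6 ax 9.1 grip 0.0230
meas b,e,ax mm [ 25.8 -55.   28.8] ang -64.9 rad 60.8 rot [ 1.791e+02 -1.000e-01  1.726e+02] q [-9. 11. -0. 91. -1. 78. 74.]
{"x": -0.0001, "y": -0.0052, "z": 0.0002, "ax": 0, "ay": 0, "az": 0, "claw": 5}, {"x": -0.0006, "y": -0.0104, "z": 0.0003, "ax": 0, "ay": 0, "az": 0, "claw": 5}, {"x": -0.0015, "y": -0.0156, "z": 0.0001, "ax": 0, "ay": 0, "az": 0, "claw": 5}, {"x": -0.0027, "y": -0.0207, "z": -0.0004, "ax": 0, "ay": 0, "az": 0, "claw": 5},
```

Request:
step_arm([
  {"x": -0.0001, "y": -0.0052, "z": 0.0002, "ax": 0, "ay": 0, "az": 0, "claw": 5},
  {"x": -0.0006, "y": -0.0104, "z": 0.0003, "ax": 0, "ay": 0, "az": 0, "claw": 5},
  {"x": -0.0006, "y": -0.0104, "z": 0.0003, "ax": 0, "ay": 0, "az": 0, "claw": 5},
])

```text
time_s: 25.45
tool_pos: [0.5898, 0.0657, 0.2436]
tool_rot: [178.9, 0.2, 172.7]
force: [-0.6, 22.8, 7.0]
grip_width: 0.023
```

```bash
python3 wind.py -810 5 4
```

```text
t 25.45 force radial(out) 0.1 along-motion -22.5 ax 8.0 grip 0.0230
meas b,e,ax mm [ 17.8 -58.1  28.9] ang -72.9 rad 60.8 rot [178.9   0.2 172.7] q [-9. 11.  0. 91. -1. 78. 75.]
{"x": -0.0009, "y": -0.0052, "z": -0.0002, "ax": 0, "ay": 0, "az": 0, "claw": 5}, {"x": -0.0022, "y": -0.0102, "z": -0.0006, "ax": 0, "ay": 0, "az": 0, "claw": 5}, {"x": -0.0038, "y": -0.0151, "z": -0.0013, "ax": 0, "ay": 0, "az": 0, "claw": 5}, {"x": -0.0058, "y": -0.0199, "z": -0.0022, "ax": 0, "ay": 0, "az": 0, "claw": 5},
```

Request:
step_arm([
  {"x": -0.0009, "y": -0.0052, "z": -0.0002, "ax": 0, "ay": 0, "az": 0, "claw": 5},
  {"x": -0.0022, "y": -0.0102, "z": -0.0006, "ax": 0, "ay": 0, "az": 0, "claw": 5},
  {"x": -0.0022, "y": -0.0102, "z": -0.0006, "ax": 0, "ay": 0, "az": 0, "claw": 5},
])

```text
time_s: 25.75
tool_pos: [0.5902, 0.0568, 0.2446]
tool_rot: [178.8, 0.5, 172.7]
force: [3.0, 25.3, 9.8]
grip_width: 0.0226
```

```bash
python3 wind.py -820 5 4
```

```text
t 25.75 force radial(out) -0.1 along-motion -25.8 ax 8.8 grip 0.0226
meas b,e,ax mm [  9.1 -60.   29. ] ang -81.4 rad 60.7 rot [178.8   0.5 172.7] q [-8. 10.  1. 91. -1. 77. 76.]
{"x": -0.0016, "y": -0.0049, "z": -0.0007, "ax": 0, "ay": 0, "az": 0, "claw": 5}, {"x": -0.0036, "y": -0.0097, "z": -0.0015, "ax": 0, "ay": 0, "az": 0, "claw": 5}, {"x": -0.0060, "y": -0.0142, "z": -0.0026, "ax": 0, "ay": 0, "az": 0, "claw": 5}, {"x": -0.0087, "y": -0.0185, "z": -0.0039, "ax": 0, "ay": 0, "az": 0, "claw": 5},
```

Request:
step_arm([
  {"x": -0.0016, "y": -0.0049, "z": -0.0007, "ax": 0, "ay": 0, "az": 0, "claw": 5},
  {"x": -0.0036, "y": -0.0097, "z": -0.0015, "ax": 0, "ay": 0, "az": 0, "claw": 5},
  {"x": -0.0036, "y": -0.0097, "z": -0.0015, "ax": 0, "ay": 0, "az": 0, "claw": 5},
], squeeze=60)

```text
time_s: 26.05
tool_pos: [0.5894, 0.0482, 0.2451]
tool_rot: [178.6, 0.9, 172.8]
force: [7.7, 27.4, 13.1]
grip_width: 0.0231
```

```bash
python3 wind.py -830 5 4;python3 - <<'E'
from h import *
s=vision.read_camera('scene')[:,:,::-1]
cv2.imwrite('pics/s15.png',cv2.resize(s[160:280,120:260],None,fx=5,fy=5,interpolation=cv2.INTER_CUBIC))
E
```

```text
t 26.05 force radial(out) -0.5 along-motion -29.9 ax 9.5 grip 0.0231
meas b,e,ax mm [  0.5 -60.6  29.2] ang -89.5 rad 60.6 rot [178.6   0.9 172.8] q [-7. 10.  1. 92. -1. 77. 77.]
{"x": -0.0024, "y": -0.0045, "z": -0.0011, "ax": 0, "ay": 0, "az": 0, "claw": 5}, {"x": -0.0050, "y": -0.0089, "z": -0.0024, "ax": 0, "ay": 0, "az": 0, "claw": 5}, {"x": -0.0080, "y": -0.0129, "z": -0.0039, "ax": 0, "ay": 0, "az": 0, "claw": 5}, {"x": -0.0113, "y": -0.0166, "z": -0.0056, "ax": 0, "ay": 0, "az": 0, "claw": 5},
```

View pics/s15.png

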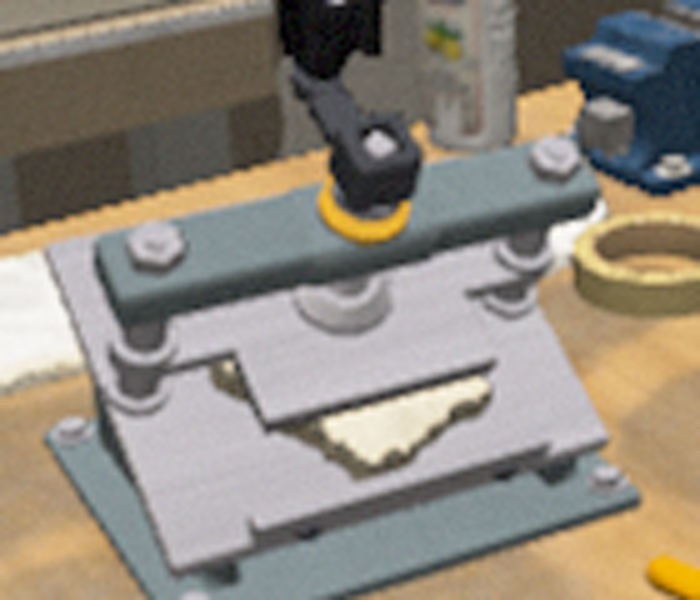

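Request:
step_arm([
  {"x": -0.0024, "y": -0.0045, "z": -0.0011, "ax": 0, "ay": 0, "az": 0, "claw": 5},
  {"x": -0.005, "y": -0.0089, "z": -0.0024, "ax": 0, "ay": 0, "az": 0, "claw": 5},
  {"x": -0.005, "y": -0.0089, "z": -0.0024, "ax": 0, "ay": 0, "az": 0, "claw": 5},
])

```text
time_s: 26.4
tool_pos: [0.587, 0.0376, 0.2446]
tool_rot: [178.7, 1.3, 172.7]
force: [11.1, 23.6, 17.6]
grip_width: 0.0228
```

```bash
python3 wind.py -840 5 4
```

```text
t 26.4 force radial(out) 0.8 along-motion -29.3 ax 11.5 grip 0.0228
meas b,e,ax mm [-10.4 -59.7  29.2] ang -99.9 rad 60.6 rot [178.7   1.3 172.7] q [-7.  9.  1. 93. -1. 76. 77.]
{"x": -0.0030, "y": -0.0040, "z": -0.0015, "ax": 0, "ay": 0, "az": 0, "claw": 5}, {"x": -0.0063, "y": -0.0078, "z": -0.0032, "ax": 0, "ay": 0, "az": 0, "claw": 5}, {"x": -0.0098, "y": -0.0111, "z": -0.0051, "ax": 0, "ay": 0, "az": 0, "claw": 5}, {"x": -0.0135, "y": -0.0142, "z": -0.0071, "ax": 0, "ay": 0, "az": 0, "claw": 5},
```

Request:
step_arm([
  {"x": -0.003, "y": -0.004, "z": -0.0015, "ax": 0, "ay": 0, "az": 0, "claw": 5},
  {"x": -0.0063, "y": -0.0078, "z": -0.0032, "ax": 0, "ay": 0, "az": 0, "claw": 5},
  {"x": -0.0063, "y": -0.0078, "z": -0.0032, "ax": 0, "ay": 0, "az": 0, "claw": 5},
])

```text
time_s: 26.7
tool_pos: [0.5768, 0.0159, 0.2394]
tool_rot: [179.9, 0.9, 172.2]
force: [-0.8, -2.2, 16.2]
grip_width: 0.0225
```

```bash
python3 wind.py -850 5 4
```

```text
t 26.7 force radial(out) 7.4 along-motion -3.1 ax 14.3 grip 0.0225
meas b,e,ax mm [-33.3 -51.   28.2] ang -123.2 rad 60.9 rot [179.9   0.9 172.2] q [-6.  9.  2. 94. -0. 77. 78.]
{"x": -0.0035, "y": -0.0034, "z": -0.0019, "ax": 0, "ay": 0, "az": 0, "claw": 5}, {"x": -0.0073, "y": -0.0064, "z": -0.0039, "ax": 0, "ay": 0, "az": 0, "claw": 5}, {"x": -0.0112, "y": -0.0091, "z": -0.0061, "ax": 0, "ay": 0, "az": 0, "claw": 5}, {"x": -0.0154, "y": -0.0113, "z": -0.0084, "ax": 0, "ay": 0, "az": 0, "claw": 5},
```

```bash
python3 - <<'E'
from h import *
s=vision.read_camera('scene')[:,:,::-1]
cv2.imwrite('pics/s16.png',cv2.resize(s[130:260,130:260],None,fx=5.5,fy=4.5,interpolation=cv2.INTER_CUBIC))
w=vision.read_camera('wrist')[:,:,::-1];cv2.imwrite('pics/w16.png',w)
t=vision.read_camera('top')[:,:,::-1];cv2.imwrite('pics/t16.png',cv2.resize(t[120:230,150:270],None,fx=6,fy=5.4,interpolation=cv2.INTER_CUBIC))
E
```

View pics/s16.png

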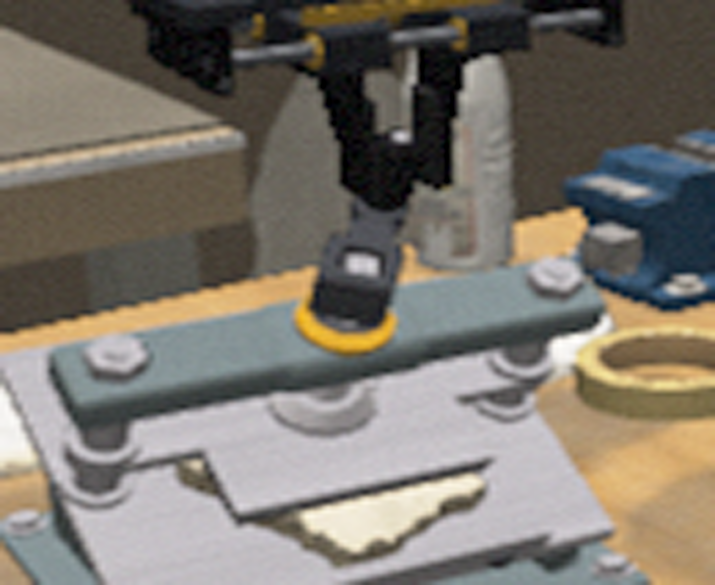

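View pics/w16.png

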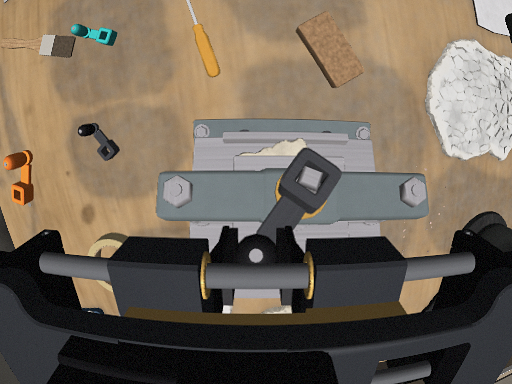

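View pics/t16.png

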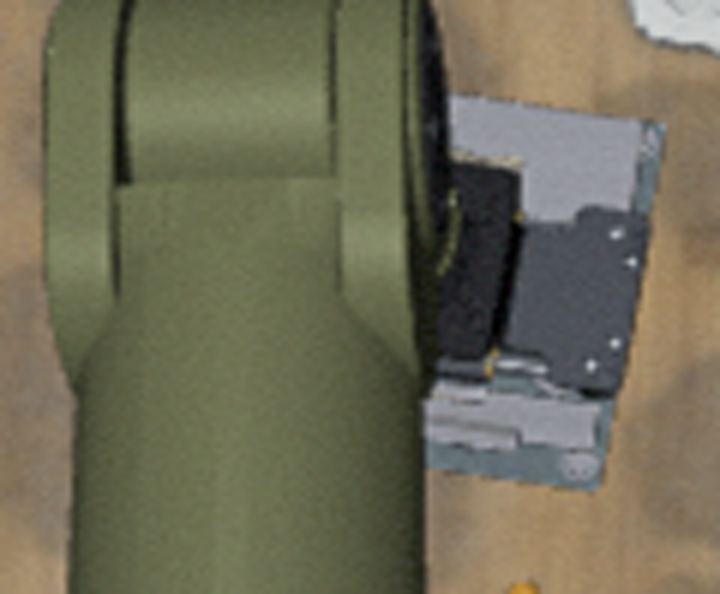

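```bash
python3 - <<'E'
import cv2
w=cv2.imread('pics/w16.png');cv2.imwrite('pics/w16c.png',cv2.resize(w[135:235,240:360],None,fx=6,fy=6,interpolation=cv2.INTER_CUBIC))
E
```

```text
(no output)
```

View pics/w16c.png

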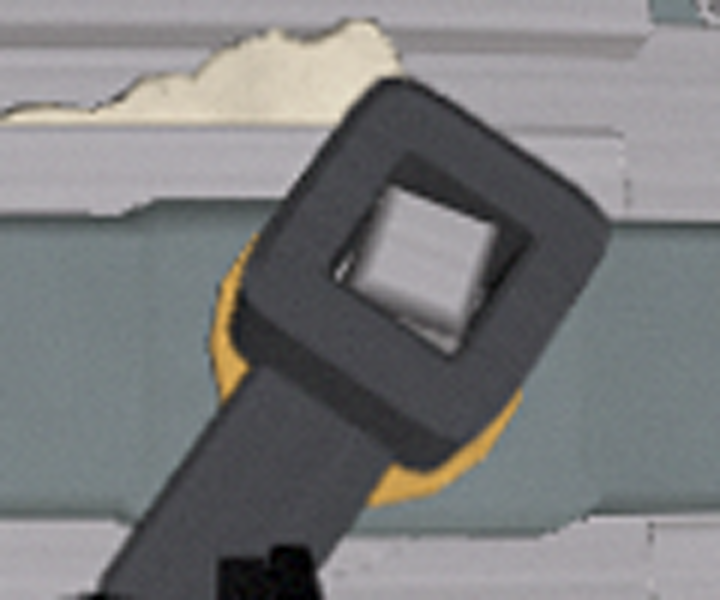

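Request:
step_arm([
  {"x": -0.0035, "y": -0.0034, "z": -0.0019, "ax": 0, "ay": 0, "az": 0, "claw": 5},
  {"x": -0.0035, "y": -0.0034, "z": -0.0019, "ax": 0, "ay": 0, "az": 0, "claw": 5},
])

```text
time_s: 27.05
tool_pos: [0.5731, 0.0113, 0.2377]
tool_rot: [179.8, 0.8, 172.0]
force: [0.9, 1.9, 18.5]
grip_width: 0.0229
```

```bash
python3 wind.py -855 5 3; python3 - <<'E'
from h import *
o=status.get_obs()
w=vision.read_camera('wrist')[:,:,::-1];cv2.imwrite('pics/w17.png',w)
cv2.imwrite('pics/w17c.png',cv2.resize(w[135:235,240:360],None,fx=6,fy=6,interpolation=cv2.INTER_CUBIC))
import pickle;pickle.dump(o,open('o17.pkl','wb'))
E
```

```text
t 27.05 force radial(out) 5.5 along-motion -8.3 ax 15.7 grip 0.0229
meas b,e,ax mm [-38.3 -47.5  28.2] ang -128.9 rad 61.1 rot [179.8   0.8 172. ] q [-6.  8.  2. 95. -0. 76. 78.]
{"x": -0.0038, "y": -0.0030, "z": -0.0020, "ax": 0, "ay": 0, "az": 0, "claw": 5}, {"x": -0.0077, "y": -0.0057, "z": -0.0042, "ax": 0, "ay": 0, "az": 0, "claw": 5}, {"x": -0.0118, "y": -0.0079, "z": -0.0065, "ax": 0, "ay": 0, "az": 0, "claw": 5},
```

View pics/w17c.png

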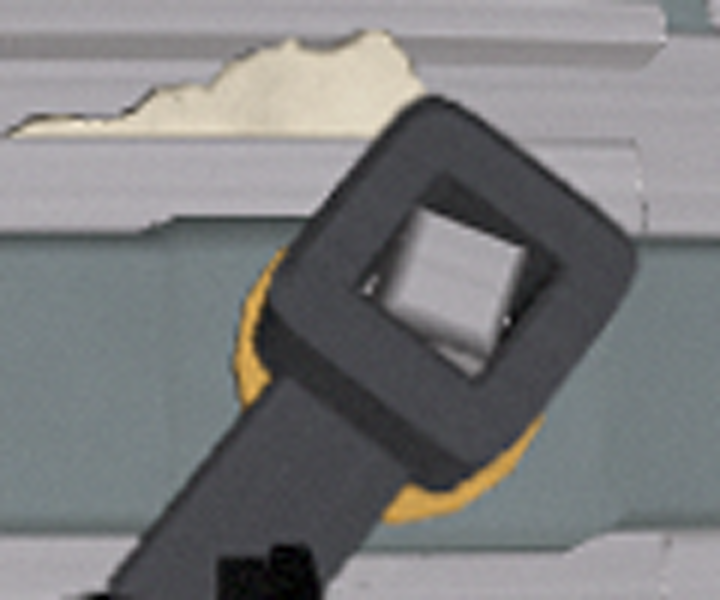

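```bash
python3 - <<'E'
from h import *
import pickle
o=pickle.load(open('o17.pkl','rb'));c=cam('wrist',o)
cr=lambda q:(240+(q[0]+.5)/6-.5,135+(q[1]+.5)/6-.5)
def onpl(p,h):
    d=ray(c,p[0],p[1]); return c['e']+d*(h-c['e']@ax)/(d@ax)
for nm,L,h in (('tip',[(425,208),(525,248),(487,352),(384,292)],.028-.0175),('hole',[(440,172),(562,265),(474,382),(360,288)],.030-.0175),('hubouter',[(435,97),(637,255),(450,490),(272,300)],.030-.0175)):
    P=[onpl(cr(q),CTR@ax+h) for q in L]
    print(nm,[np.linalg.norm(P[i]-P[(i+1)%4]).round(4) for i in range(4)],[(np.degrees(np.arctan2((P[(i+1)%4]-P[i])@e,(P[(i+1)%4]-P[i])@b))%90).round(1) for i in range(4)],((np.mean(P,0)-CTR)@np.stack([b,e,ax],1)*1000).round(1))
E
```

```text
tip [np.float64(0.0117), np.float64(0.0125), np.float64(0.0127), np.float64(0.0106)] [np.float64(68.1), np.float64(67.3), np.float64(59.2), np.float64(62.6)] [-0.2  0.3 10.5]
hole [np.float64(0.0165), np.float64(0.0164), np.float64(0.0155), np.float64(0.0159)] [np.float64(51.6), np.float64(51.0), np.float64(49.5), np.float64(54.6)] [-0.1 -0.4 12.5]
hubouter [np.float64(0.0279), np.float64(0.0335), np.float64(0.027), np.float64(0.0294)] [np.float64(50.7), np.float64(49.2), np.float64(42.1), np.float64(51.1)] [-1.1 -1.1 12.5]
```

Request:
step_arm([
  {"x": -0.0007, "y": 0.0001, "z": 0.0015, "ax": 0, "ay": 0, "az": 0, "claw": 5},
  {"x": -0.0026, "y": -0.0014, "z": 0.0003, "ax": 0, "ay": 0, "az": 0, "claw": 5},
  {"x": -0.0045, "y": -0.0029, "z": -0.0005, "ax": 0, "ay": 0, "az": 0, "claw": 5},
  {"x": -0.0045, "y": -0.0029, "z": -0.0005, "ax": 0, "ay": 0, "az": 0, "claw": 5},
])

```text
time_s: 27.5
tool_pos: [0.5703, 0.0091, 0.2369]
tool_rot: [179.8, 1.0, 172.0]
force: [6.5, 2.9, 14.8]
grip_width: 0.023
```

```bash
python3 wind.py -860 5 3; python3 - <<'E'
from h import *
o=status.get_obs()
w=vision.read_camera('wrist')[:,:,::-1];cv2.imwrite('pics/w18.png',w)
cv2.imwrite('pics/w18c.png',cv2.resize(w[135:235,240:360],None,fx=6,fy=6,interpolation=cv2.INTER_CUBIC))
s=vision.read_camera('scene')[:,:,::-1]
cv2.imwrite('pics/s18.png',cv2.resize(s[155:235,150:250],None,fx=7,fy=7,interpolation=cv2.INTER_CUBIC))
E
```

```text
t 27.5 force radial(out) 5.2 along-motion -12.1 ax 9.8 grip 0.0230
meas b,e,ax mm [-40.9 -45.   28.8] ang -132.3 rad 60.8 rot [179.8   1.  172. ] q [-6.  8.  2. 95. -0. 76. 79.]
{"x": -0.0040, "y": -0.0027, "z": -0.0022, "ax": 0, "ay": 0, "az": 0, "claw": 5}, {"x": -0.0081, "y": -0.0049, "z": -0.0045, "ax": 0, "ay": 0, "az": 0, "claw": 5}, {"x": -0.0124, "y": -0.0067, "z": -0.0069, "ax": 0, "ay": 0, "az": 0, "claw": 5},
```

View pics/w18c.png

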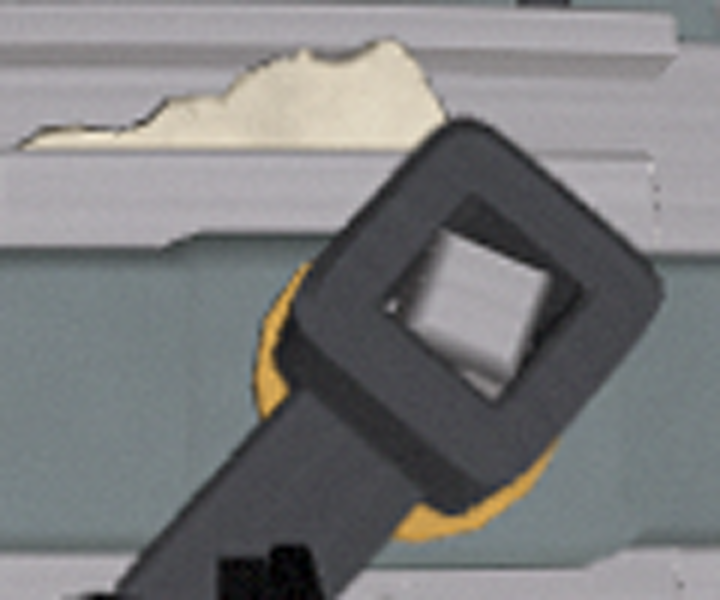

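View pics/s18.png

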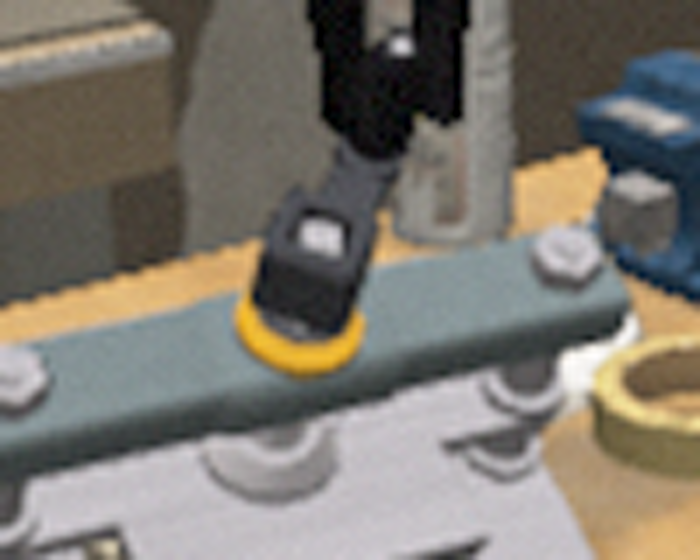

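```bash
python3 - <<'E'
from h import *
f=lambda a:.06*(np.cos(np.radians(a))*b+np.sin(np.radians(a))*e)
print(f(-846)-f(-860))
s=cv2.imread('pics/s16.png')
E
```

```text
[0.01007145 0.00935776 0.00498688]
```

Request:
step_arm([
  {"x": 0.004, "y": 0.0036, "z": 0.0025, "ax": 0, "ay": 0, "az": 0, "claw": 5},
  {"x": 0.0085, "y": 0.0078, "z": 0.005, "ax": 0, "ay": 0, "az": 0, "claw": 5},
  {"x": 0.0085, "y": 0.0078, "z": 0.005, "ax": 0, "ay": 0, "az": 0, "claw": 5},
])

```text
time_s: 27.9
tool_pos: [0.5761, 0.0152, 0.2397]
tool_rot: [-180.0, 0.6, 172.0]
force: [2.1, 0.7, 12.0]
grip_width: 0.0226
```

```bash
python3 wind.py -848 5 1
```

```text
t 27.9 force radial(out) 5.5 along-motion -5.5 ax 9.4 grip 0.0226
meas b,e,ax mm [-34.  -50.6  28.8] ang -123.9 rad 61.0 rot [-180.     0.6  172. ] q [-6.  9.  2. 94. -0. 77. 78.]
{"x": -0.0034, "y": -0.0035, "z": -0.0018, "ax": 0, "ay": 0, "az": 0, "claw": 5},
```

Request:
step_arm([
  {"x": 0.003, "y": 0.003, "z": 0.0025, "ax": 0, "ay": 0, "az": 0, "claw": 5},
  {"x": 0.003, "y": 0.003, "z": 0.0025, "ax": 0, "ay": 0, "az": 0, "claw": 55},
  {"x": 0.003, "y": 0.003, "z": 0.0025, "ax": 0, "ay": 0, "az": 0, "claw": 55},
  {"x": 0.003, "y": 0.003, "z": 0.0025, "ax": 0, "ay": 0, "az": 0, "claw": 55},
  {"x": 0.003, "y": 0.003, "z": 0.0025, "ax": 0, "ay": 0, "az": 0, "claw": 55},
  {"x": 0.003, "y": 0.003, "z": 0.03, "ax": 0, "ay": 0, "az": 0, "claw": 55},
  {"x": 0.003, "y": 0.003, "z": 0.07, "ax": 0, "ay": 0, "az": 0, "claw": 55},
  {"x": 0.003, "y": 0.003, "z": 0.1, "ax": 0, "ay": 0, "az": 0, "claw": 55},
  {"x": 0.003, "y": 0.003, "z": 0.1, "ax": 0, "ay": 0, "az": 0, "claw": 55},
])

```text
time_s: 28.8
tool_pos: [0.5766, 0.0171, 0.3404]
tool_rot: [-179.9, 0.5, 171.9]
force: [0.6, -0.1, 0.7]
grip_width: 0.0478
```

```bash
python3 - <<'E'
from h import *
import pickle
o=status.get_obs();print(o['tool_pos'],o['force'],o['time_s'],o['grip_width'])
w=vision.read_camera('wrist')[:,:,::-1];cv2.imwrite('pics/w19.png',w)
pickle.dump(o,open('o19.pkl','wb'))
s=vision.read_camera('scene')[:,:,::-1]
cv2.imwrite('pics/s19.png',cv2.resize(s[160:270,130:250],None,fx=6.5,fy=5.4,interpolation=cv2.INTER_CUBIC))
cv2.imwrite('pics/s19f.png',s)
E
```

```text
[0.57664535 0.01709136 0.34035008] [ 0.59691122 -0.13523514  0.69479853] 28.8 0.047786498747497776
```

View pics/w19.png

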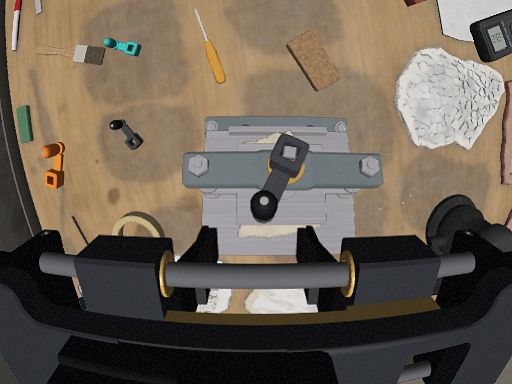

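View pics/s19.png

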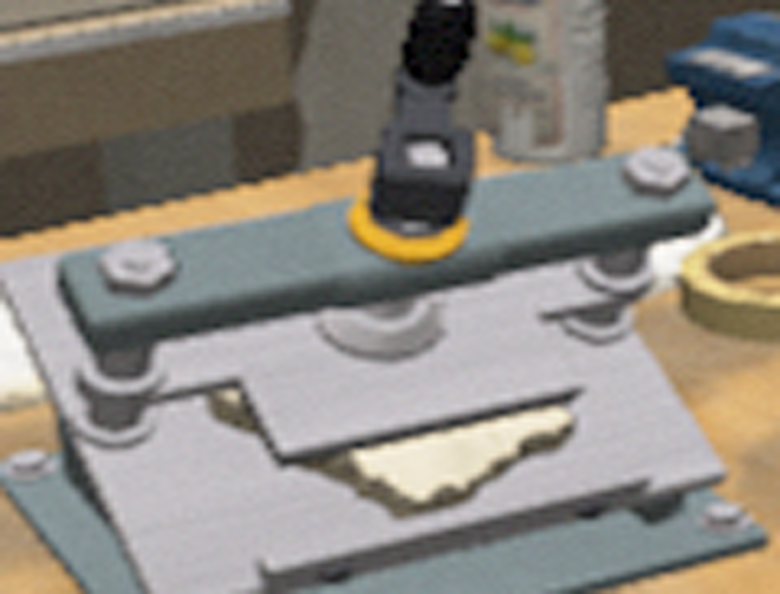

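```bash
python3 - <<'E'
import cv2
w=cv2.imread('pics/w19.png');cv2.imwrite('pics/w19c.png',cv2.resize(w[120:230,230:330],None,fx=7,fy=5.4*1.0,interpolation=cv2.INTER_CUBIC) if 0 else cv2.resize(w[125:225,240:340],None,fx=6,fy=6,interpolation=cv2.INTER_CUBIC))
E
```

```text
(no output)
```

View pics/w19c.png

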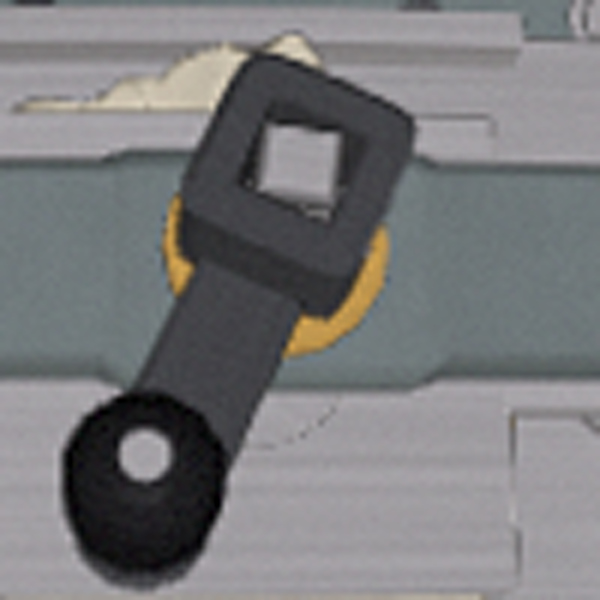

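```bash
python3 - <<'E'
from h import *
import pickle
def run(o,org,sets):
    c=cam('wrist',o)
    cr=lambda q:(org[0]+(q[0]+.5)/6-.5,org[1]+(q[1]+.5)/6-.5)
    def onpl(p,h):
        d=ray(c,p[0],p[1]); return c['e']+d*(h-c['e']@ax)/(d@ax)
    for nm,L,h in sets:
        P=[onpl(cr(q),CTR@ax+h) for q in L]
        print(nm,[np.linalg.norm(P[i]-P[(i+1)%4]).round(4) for i in range(4)],[(np.degrees(np.arctan2((P[(i+1)%4]-P[i])@e,(P[(i+1)%4]-P[i])@b))%90).round(1) for i in range(4)],((np.mean(P,0)-CTR)@np.stack([b,e,ax],1)*1000).round(1))
    H=onpl(cr((146,453)),CTR@ax+.058-.0172);d=H-CTR;print('handle ang',np.degrees(np.arctan2(d@e,d@b)),np.hypot(d@e,d@b))
run(pickle.load(open('o19.pkl','rb')),(240,125),(('tip',[(268,125),(340,133),(332,202),(260,188)],.0108),('hole',[(272,103),(362,140),(328,218),(246,185)],.0128),('outer',[(248,55),(413,122),(338,315),(183,215)],.0128)))
E
```

```text
tip [np.float64(0.0118), np.float64(0.0121), np.float64(0.0118), np.float64(0.0111)] [np.float64(84.0), np.float64(81.5), np.float64(78.9), np.float64(81.7)] [ 0.1  0.  10.8]
hole [np.float64(0.0158), np.float64(0.0148), np.float64(0.0141), np.float64(0.015)] [np.float64(66.5), np.float64(65.8), np.float64(67.2), np.float64(72.2)] [ 0.2 -0.6 12.8]
outer [np.float64(0.0291), np.float64(0.0356), np.float64(0.0292), np.float64(0.0301)] [np.float64(66.7), np.float64(67.5), np.float64(55.8), np.float64(68.5)] [-0.9 -3.  12.8]
handle ang -115.44197501010332 0.06008258729543014
```

```bash
cat > rect.py <<'E'
from h import *
import pickle
def rectify(img,o,h,ext=.05,s=.0002):
    c=cam('wrist',o); n=int(2*ext/s); g=(np.arange(n)-n/2)*s
    B,E=np.meshgrid(g,-g)  # b right, e up -> viewed from +ax (b x e = ax)
    P=CTR+h*ax+B[...,None]*b+E[...,None]*e
    q=(P-c['e'])@c['R']; r=np.hypot(q[...,0],q[...,1]); t=np.arctan2(r,q[...,2])
    mx=(c['c'][0]+c['f']*t*q[...,0]/r).astype(np.float32); my=(c['c'][1]+c['f']*t*q[...,1]/r).astype(np.float32)
    return cv2.remap(img,mx,my,cv2.INTER_CUBIC)
if __name__=='__main__':
    O={'16':dict(tool_pos=np.array([.5768,.0159,.2394]),tool_rot=[179.9,.9,172.2]),'17':pickle.load(open('o17.pkl','rb')),'18':dict(tool_pos=np.array([.5703,.0091,.2369]),tool_rot=[179.8,1.0,172.0]),'19':pickle.load(open('o19.pkl','rb')),'2':pickle.load(open('o2.pkl','rb'))}
    out=[]
    for k,o in O.items():
        im=cv2.imread(f'pics/w{k}.png'); h=.0108 if k!='2' else .027
        r=rectify(im,o,h,.025); g=cv2.cvtColor(r,cv2.COLOR_BGR2GRAY)
        out.append(cv2.resize(r,(300,300)))
        m=(g>115).astype(np.uint8); N=g.shape[0]
        mask=np.zeros_like(m);cv2.circle(mask,(N//2,N//2),60,1,-1)
        m=m*mask if k!='2' else m*0
        cs,_=cv2.findContours(m,cv2.RETR_EXTERNAL,cv2.CHAIN_APPROX_NONE)
        if cs:
            cc=max(cs,key=cv2.contourArea); print(k,cv2.minAreaRect(cc))
    out.append(np.zeros_like(out[0]))
    cv2.imwrite('pics/rect.png',np.vstack([np.hstack(out[:3]),np.hstack(out[3:6])])[:,:] if 0 else cv2.resize(np.vstack([np.hstack(out[:3]),np.hstack(out[3:6])]),(790,527)))
E
python3 rect.py
```

```text
16 ((132.80052185058594, 130.51449584960938), (58.87196350097656, 59.63307571411133), 21.194053649902344)
17 ((123.63285827636719, 125.9275894165039), (59.23642349243164, 59.488250732421875), 21.595312118530273)
18 ((123.89656066894531, 125.74139404296875), (58.95658874511719, 59.21920394897461), 23.198591232299805)
19 ((124.64105987548828, 125.11334228515625), (58.222347259521484, 59.27726364135742), 9.039482116699219)
```

View pics/rect.png

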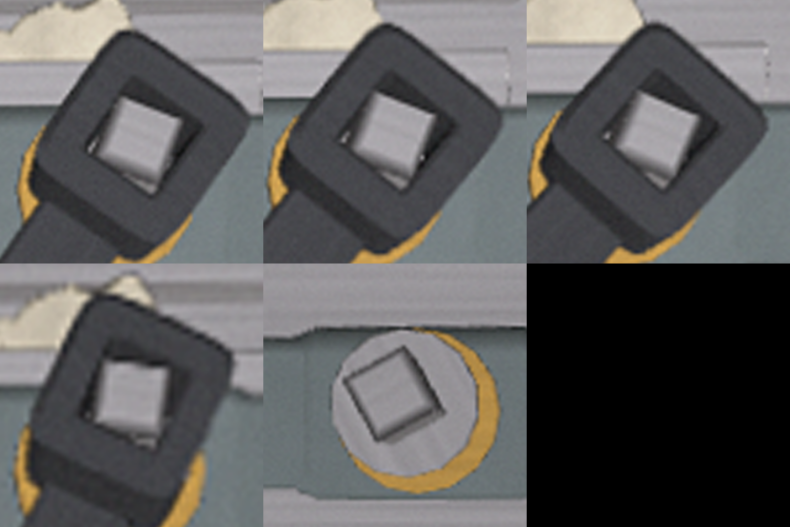

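```bash
python3 - <<'E'
import cv2,numpy as np
def load(n):
    im=cv2.imread(f'pics/{n}.png')
    if n in('s13','s14','s15'):
        im=cv2.resize(im,(140,120),interpolation=cv2.INTER_AREA)
    else: im=im[160:280,120:260]
    return cv2.GaussianBlur(cv2.cvtColor(im,cv2.COLOR_BGR2GRAY).astype(np.float32),(0,0),.8)
I={k:load(k) for k in('scene0','s13','s14','s15','s19f')}
# static check patch (bridge left bolt + ledge) and moving patch (boss), platen edge
def ecc(a,bb,box,init):
    x0,y0,x1,y1=box; T=a[y0:y1,x0:x1].copy()
    W=np.float32([[1,0,x0+init[0]],[0,1,y0+init[1]]])
    cc,W=cv2.findTransformECC(T,bb,W,cv2.MOTION_TRANSLATION,(3,200,1e-6))
    return (W[0,2]-x0).round(3),(W[1,2]-y0).round(3),round(cc,4)
for k,init in(('scene0',(0.,-4.)),('s13',(0.,-.5)),('s15',(0.,.3)),('s19f',(0.,.5))):
    r=[]
    for nm,box in(('static',(18,38,44,60)),('static2',(100,15,122,35)),('boss',(58,57,82,72)),('edge',(50,72,104,88))):
        try: r.append((nm,)+ecc(I['s14'],I[k],box,init if nm[0]!='s' else (0.,0.)))
        except Exception as ex: r.append((nm,'fail'))
    print(k,r)
E
```

```text
scene0 [('static', np.float32(0.284), np.float32(0.015), 0.9915), ('static2', np.float32(0.038), np.float32(-0.017), 0.9958), ('boss', np.float32(-0.975), np.float32(-2.319), 0.6618), ('edge', np.float32(-0.013), np.float32(-2.961), 0.7691)]
s13 [('static', np.float32(0.287), np.float32(0.022), 0.9913), ('static2', np.float32(0.092), np.float32(0.114), 0.979), ('boss', np.float32(0.519), np.float32(-0.246), 0.9278), ('edge', np.float32(0.308), np.float32(-0.798), 0.9786)]
s15 [('static', np.float32(0.262), np.float32(0.011), 0.9912), ('static2', np.float32(0.016), np.float32(-0.011), 0.9959), ('boss', np.float32(-0.016), np.float32(0.598), 0.9896), ('edge', np.float32(0.232), np.float32(0.131), 0.9897)]
s19f [('static', np.float32(0.265), np.float32(0.029), 0.9914), ('static2', np.float32(0.041), np.float32(-0.008), 0.996), ('boss', np.float32(-0.017), np.float32(0.515), 0.9878), ('edge', np.float32(0.23), np.float32(0.056), 0.9914)]
```

```bash
python3 - <<'E'
from h import *
T=tcp(-115.4,h=.040,sink=.0168); print(T); delta(T,RV)
E
```

```text
[0.58311732 0.02259762 0.23669185]
shift [ 0.0082  0.0056 -0.0989] turn [ 0.16  0.03 -0.09]
```

Request:
step_arm([
  {"x": 0.008, "y": 0.0055, "z": -0.01, "ax": 0, "ay": 0, "az": 0, "claw": 55},
  {"x": 0.008, "y": 0.0055, "z": -0.05, "ax": 0, "ay": 0, "az": 0, "claw": 55},
  {"x": 0.008, "y": 0.0055, "z": -0.085, "ax": 0, "ay": 0, "az": 0, "claw": 55},
  {"x": 0.008, "y": 0.0055, "z": -0.098, "ax": 0, "ay": 0, "az": 0, "claw": 55},
  {"x": 0.008, "y": 0.0055, "z": -0.098, "ax": 0, "ay": 0, "az": 0, "claw": 30},
  {"x": 0.008, "y": 0.0055, "z": -0.098, "ax": 0, "ay": 0, "az": 0, "claw": 5},
  {"x": 0.008, "y": 0.0055, "z": -0.098, "ax": 0, "ay": 0, "az": 0, "claw": 5},
  {"x": 0.008, "y": 0.0055, "z": -0.098, "ax": 0, "ay": 0, "az": 0, "claw": 5},
], squeeze=40)

```text
time_s: 29.7
tool_pos: [0.5837, 0.0227, 0.2393]
tool_rot: [-179.9, 0.2, 171.9]
force: [0.0, 1.9, 1.5]
grip_width: 0.0234
```

```bash
python3 wind.py -115 4 6; cat > look.py <<'E'
import sys
from rect import *
o=status.get_obs();n=sys.argv[1];sink=float(sys.argv[2])
w=vision.read_camera('wrist')[:,:,::-1].copy();cv2.imwrite(f'pics/w{n}.png',w);pickle.dump(o,open(f'o{n}.pkl','wb'))
r=rectify(w,o,.028-sink,.025);g=cv2.cvtColor(r,cv2.COLOR_BGR2GRAY);m=(g>115).astype(np.uint8);N=250
k=np.zeros_like(m);cv2.circle(k,(125,125),60,1,-1);cs,_=cv2.findContours(m*k,cv2.RETR_EXTERNAL,cv2.CHAIN_APPROX_NONE)
print('tip rect',cv2.minAreaRect(max(cs,key=cv2.contourArea)))
cv2.imwrite(f'pics/r{n}.png',cv2.resize(rectify(w,o,.030-sink,.04),(560,560)))
E
python3 look.py 20 .0170
```

```text
t 29.7 force radial(out) -0.3 along-motion -1.9 ax 1.4 grip 0.0234
meas b,e,ax mm [-25.6 -56.   25.1] ang -114.5 rad 61.6 rot [-179.9    0.2  171.9] q [-7. 10.  2. 92. -0. 77. 77.]
{"x": -0.0021, "y": -0.0035, "z": -0.0010, "ax": 0, "ay": 0, "az": 0, "claw": 5}, {"x": -0.0044, "y": -0.0068, "z": -0.0022, "ax": 0, "ay": 0, "az": 0, "claw": 5}, {"x": -0.0069, "y": -0.0099, "z": -0.0035, "ax": 0, "ay": 0, "az": 0, "claw": 5}, {"x": -0.0096, "y": -0.0128, "z": -0.0049, "ax": 0, "ay": 0, "az": 0, "claw": 5}, {"x": -0.0125, "y": -0.0155, "z": -0.0064, "ax": 0, "ay": 0, "az": 0, "claw": 5}, {"x": -0.0154, "y": -0.0179, "z": -0.0080, "ax": 0, "ay": 0, "az": 0, "claw": 5}, 
tip rect ((124.20476531982422, 126.02978515625), (59.10530471801758, 59.267234802246094), 8.27589225769043)
```

View pics/r20.png

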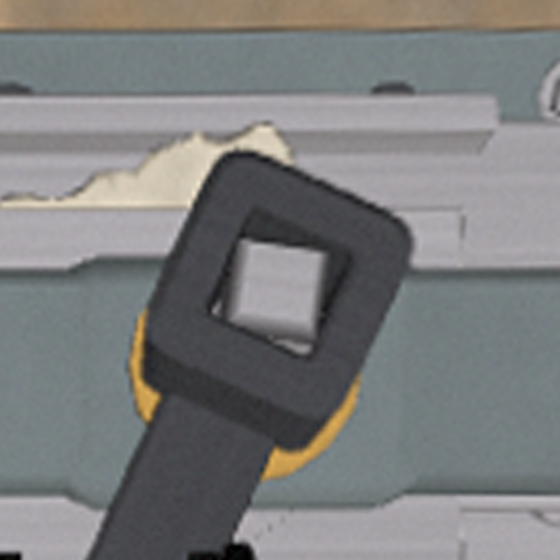

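Request:
step_arm([
  {"x": -0.0021, "y": -0.0035, "z": -0.001, "ax": 0, "ay": 0, "az": 0, "claw": 5},
  {"x": -0.0044, "y": -0.0068, "z": -0.0022, "ax": 0, "ay": 0, "az": 0, "claw": 5},
  {"x": -0.0069, "y": -0.0099, "z": -0.0035, "ax": 0, "ay": 0, "az": 0, "claw": 5},
  {"x": -0.0069, "y": -0.0099, "z": -0.0035, "ax": 0, "ay": 0, "az": 0, "claw": 5},
  {"x": -0.0069, "y": -0.0099, "z": -0.0035, "ax": 0, "ay": 0, "az": 0, "claw": 5},
], squeeze=50)

```text
time_s: 30.25
tool_pos: [0.5788, 0.0154, 0.237]
tool_rot: [179.9, 0.5, 172.0]
force: [3.9, 4.3, 5.2]
grip_width: 0.0233
```

```bash
python3 wind.py -127 4 6; python3 look.py 21 .0173
```

```text
t 30.25 force radial(out) 1.4 along-motion -7.1 ax 2.9 grip 0.0233
meas b,e,ax mm [-33.5 -51.5  25.1] ang -123.0 rad 61.4 rot [179.9   0.5 172. ] q [-6.  9.  2. 94. -0. 77. 78.]
{"x": -0.0027, "y": -0.0029, "z": -0.0014, "ax": 0, "ay": 0, "az": 0, "claw": 5}, {"x": -0.0055, "y": -0.0056, "z": -0.0029, "ax": 0, "ay": 0, "az": 0, "claw": 5}, {"x": -0.0085, "y": -0.0080, "z": -0.0045, "ax": 0, "ay": 0, "az": 0, "claw": 5}, {"x": -0.0116, "y": -0.0103, "z": -0.0062, "ax": 0, "ay": 0, "az": 0, "claw": 5}, {"x": -0.0149, "y": -0.0122, "z": -0.0080, "ax": 0, "ay": 0, "az": 0, "claw": 5}, {"x": -0.0182, "y": -0.0139, "z": -0.0099, "ax": 0, "ay": 0, "az": 0, "claw": 5}, 
tip rect ((124.15103149414062, 125.54214477539062), (58.866973876953125, 59.24776840209961), 15.592809677124023)
```

View pics/r21.png

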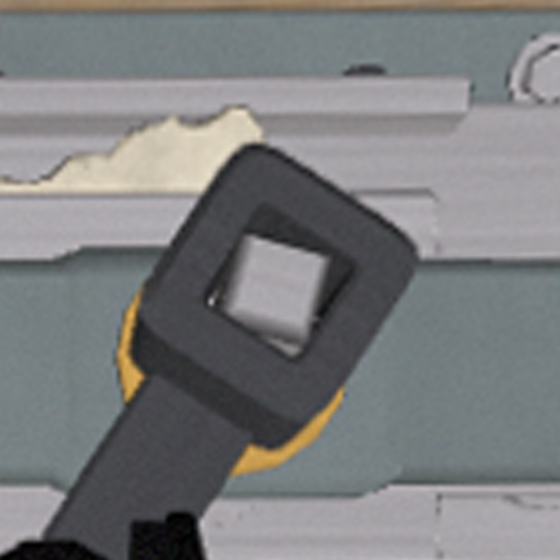

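Request:
step_arm([
  {"x": -0.0027, "y": -0.0029, "z": -0.0014, "ax": 0, "ay": 0, "az": 0, "claw": 5},
  {"x": -0.0055, "y": -0.0056, "z": -0.0029, "ax": 0, "ay": 0, "az": 0, "claw": 5},
  {"x": -0.0085, "y": -0.008, "z": -0.0043, "ax": 0, "ay": 0, "az": 0, "claw": 5},
  {"x": -0.0085, "y": -0.008, "z": -0.0043, "ax": 0, "ay": 0, "az": 0, "claw": 5},
  {"x": -0.0085, "y": -0.008, "z": -0.0043, "ax": 0, "ay": 0, "az": 0, "claw": 5},
])

```text
time_s: 30.8
tool_pos: [0.5719, 0.008, 0.2337]
tool_rot: [179.8, 0.7, 172.1]
force: [7.2, 4.8, 6.4]
grip_width: 0.0231
```

```bash
python3 wind.py -139 4 6; python3 look.py 22 .0176
```

```text
t 30.8 force radial(out) 1.4 along-motion -10.4 ax 2.3 grip 0.0231
meas b,e,ax mm [-41.7 -44.9  25.1] ang -132.9 rad 61.3 rot [179.8   0.7 172.1] q [-6.  8.  2. 95. -0. 76. 79.]
{"x": -0.0031, "y": -0.0022, "z": -0.0017, "ax": 0, "ay": 0, "az": 0, "claw": 5}, {"x": -0.0064, "y": -0.0042, "z": -0.0035, "ax": 0, "ay": 0, "az": 0, "claw": 5}, {"x": -0.0097, "y": -0.0059, "z": -0.0054, "ax": 0, "ay": 0, "az": 0, "claw": 5}, {"x": -0.0131, "y": -0.0073, "z": -0.0073, "ax": 0, "ay": 0, "az": 0, "claw": 5}, {"x": -0.0166, "y": -0.0085, "z": -0.0093, "ax": 0, "ay": 0, "az": 0, "claw": 5}, {"x": -0.0202, "y": -0.0093, "z": -0.0114, "ax": 0, "ay": 0, "az": 0, "claw": 5}, 
tip rect ((123.50516510009766, 125.1134033203125), (60.31155776977539, 59.296207427978516), 23.96249008178711)
```

View pics/r22.png

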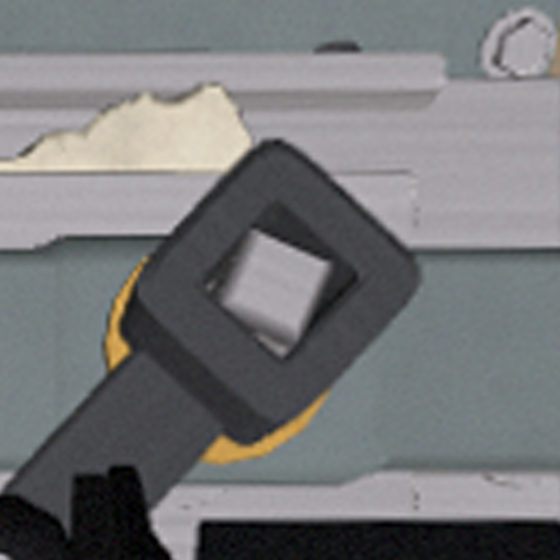

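Request:
step_arm([
  {"x": 0, "y": 0, "z": 0, "ax": 0, "ay": 0, "az": 0, "claw": 50},
  {"x": 0, "y": 0, "z": 0, "ax": 0, "ay": 0, "az": 0, "claw": 50},
  {"x": 0, "y": 0, "z": 0, "ax": 0, "ay": 0, "az": 0, "claw": 50},
  {"x": 0, "y": 0, "z": 0, "ax": 0, "ay": 0, "az": 0, "claw": 50},
])

```text
time_s: 31.25
tool_pos: [0.5672, 0.0059, 0.2302]
tool_rot: [-179.9, 0.0, 172.0]
force: [-0.3, 3.7, 2.9]
grip_width: 0.0418
```

```bash
python3 wind.py -139 4 1; python3 look.py 23 .0173
```

```text
t 31.25 force radial(out) -2.3 along-motion -2.9 ax 2.9 grip 0.0418
meas b,e,ax mm [-44.6 -39.4  24.3] ang -138.5 rad 59.5 rot [-179.9    0.   172. ] q [-6.  8.  2. 95. -0. 76. 79.]
{"x": -0.0031, "y": -0.0022, "z": -0.0017, "ax": 0, "ay": 0, "az": 0, "claw": 5}, 
tip rect ((123.1914291381836, 125.56045532226562), (59.925140380859375, 59.37306594848633), 17.52556800842285)
```

View pics/r23.png

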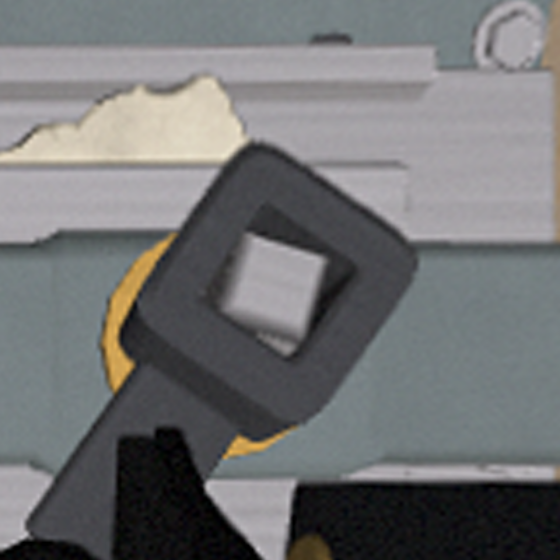

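View pics/w23.png

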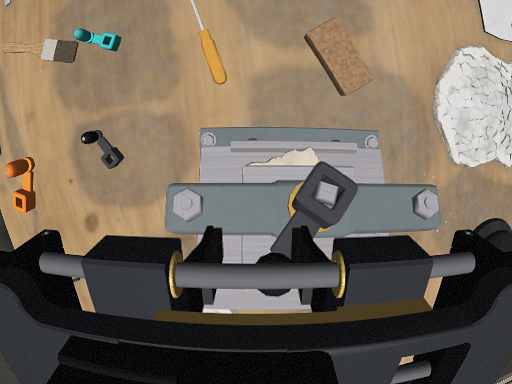

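Request:
step_arm([
  {"x": 0.0045, "y": 0.004, "z": 0.0025, "ax": 0, "ay": 0, "az": 0, "claw": 50},
  {"x": 0.009, "y": 0.008, "z": 0.005, "ax": 0, "ay": 0, "az": 0, "claw": 50},
  {"x": 0.009, "y": 0.008, "z": 0.005, "ax": 0, "ay": 0, "az": 0, "claw": 50},
])

```text
time_s: 31.6
tool_pos: [0.5773, 0.0123, 0.2347]
tool_rot: [-179.8, 0.1, 171.9]
force: [0.3, 0.2, 1.0]
grip_width: 0.0434
```

```bash
python3 wind.py -126 4 1; python3 look.py 24 .0173
```

```text
t 31.6 force radial(out) 0.4 along-motion -0.7 ax 0.8 grip 0.0434
meas b,e,ax mm [-36.8 -49.5  23.7] ang -126.6 rad 61.7 rot [-1.798e+02  1.000e-01  1.719e+02] q [-6.  9.  2. 94. -0. 77. 78.]
{"x": -0.0026, "y": -0.0030, "z": -0.0014, "ax": 0, "ay": 0, "az": 0, "claw": 5}, 
tip rect ((123.90171813964844, 125.63873291015625), (59.150245666503906, 59.5303955078125), 8.746162414550781)
```

View pics/w24.png

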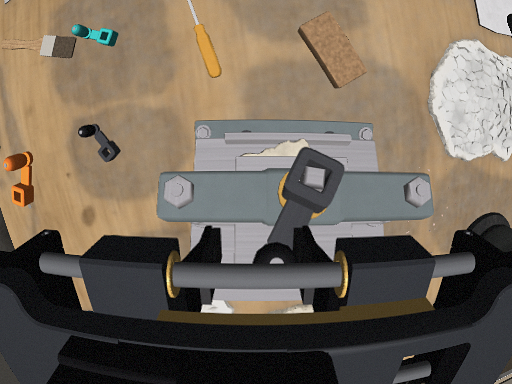

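Request:
step_arm([
  {"x": 0.004, "y": 0.004, "z": 0.02, "ax": 0, "ay": 0, "az": 0, "claw": 60},
  {"x": 0.004, "y": 0.004, "z": 0.06, "ax": 0, "ay": 0, "az": 0, "claw": 60},
  {"x": 0.0, "y": 0.004, "z": 0.1, "ax": 0, "ay": 0, "az": 0, "claw": 60},
  {"x": -0.04, "y": 0.004, "z": 0.13, "ax": 0, "ay": 0, "az": 0, "claw": 60},
  {"x": -0.08, "y": -0.04, "z": 0.13, "ax": 0, "ay": 0, "az": 0, "claw": 60},
  {"x": -0.1, "y": -0.08, "z": 0.13, "ax": 0, "ay": 0, "az": 0, "claw": 60},
  {"x": -0.1, "y": -0.13, "z": 0.13, "ax": 0, "ay": 0, "az": 0, "claw": 60},
  {"x": -0.1, "y": -0.15, "z": 0.13, "ax": 0, "ay": 0, "az": 0, "claw": 60},
])

```text
time_s: 32.45
tool_pos: [0.4743, -0.1435, 0.3653]
tool_rot: [-179.7, 0.1, 171.5]
force: [0.2, 0.2, -0.4]
grip_width: 0.0521
```

```bash
python3 - <<'E'
from h import *
o=status.get_obs();print(o['tool_pos'],o['force'],o['time_s'])
s=vision.read_camera('scene')[:,:,::-1];cv2.imwrite('pics/s25f.png',s)
cv2.imwrite('pics/s25.png',cv2.resize(s[160:215,165:225],None,fx=12,fy=10.8,interpolation=cv2.INTER_CUBIC))
t=vision.read_camera('top')[:,:,::-1];cv2.imwrite('pics/t25.png',t)
E
```

```text
[ 0.47432857 -0.14351753  0.36526512] [ 0.20893325  0.22471798 -0.42027968] 32.45
```

View pics/s25.png

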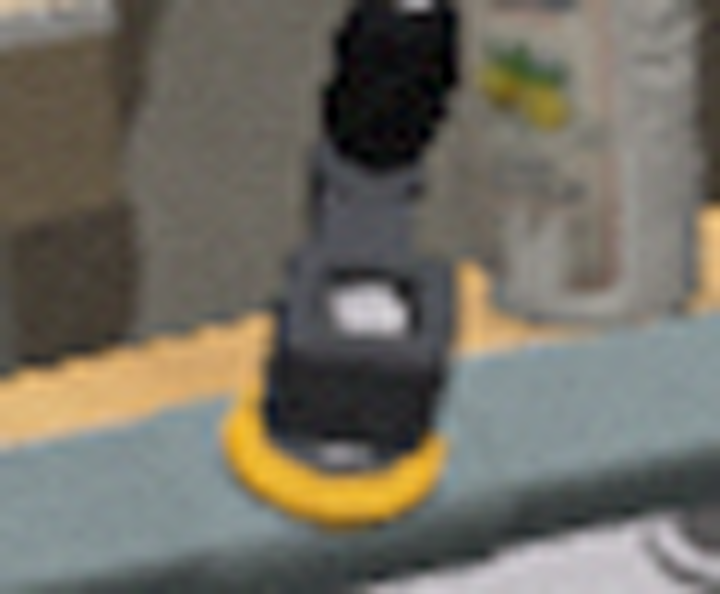

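View pics/t25.png

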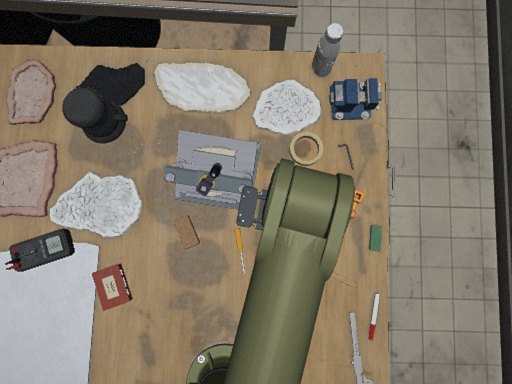

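View pics/s25f.png

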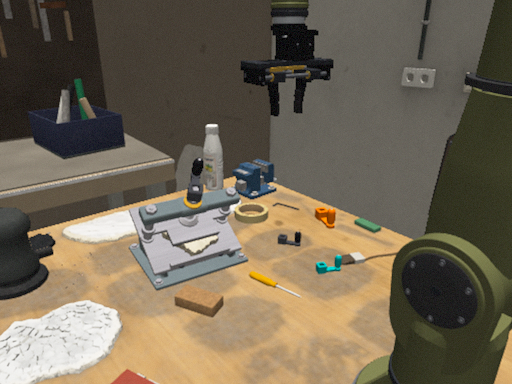

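```bash
python3 - <<'E'
from h import *
cs=cam('scene'); t=np.radians(-115.4); x=np.cos(t)*b+np.sin(t)*e; y=np.cross(ax,x)
P0=CTR+(.028-.0170)*ax
cr=lambda p:((np.array(p)-[165,160]+.5)*[12,10.8]-.5).round(0).tolist()
d=ray(cs,165+372.5/12-.5,160+305.5/10.8-.5); k=(P0-cs['e'])@d; P=cs['e']+k*d
print('expected tip px',cr(proj(cs,P0)))
for sh in (0,.002,.004,.006):
    u=P-.028*ax+sh*ax
    print(sh,'hole',[cr(proj(cs,u+.03*ax+i*.00825*x+j*.00825*y)) for i,j in((1,1),(1,-1),(-1,-1),(-1,1))],'top',[cr(proj(cs,u+.03*ax+i*.016*x+j*.016*y)) for i,j in((1,1),(1,-1),(-1,-1),(-1,1))])
    print('   under near',[cr(proj(cs,u-.016*x+j*.016*y)) for j in(-1,1)],'handle top',cr(proj(cs,u+.058*ax+.06*x)),'collar rim low', cr(proj(cs,P-.028*ax-.0165*(x*np.cos(.0)))))
E
python3 - <<'E'
import cv2
s=cv2.imread('pics/s25f.png');cv2.imwrite('pics/s25z.png',cv2.resize(s[155:210,175:215],None,fx=14,fy=10.8,interpolation=cv2.INTER_LANCZOS4))
E
```

```text
expected tip px [366.0, 303.0]
0 hole [[331.0, 262.0], [421.0, 274.0], [417.0, 335.0], [326.0, 323.0]] top [[291.0, 228.0], [465.0, 251.0], [458.0, 370.0], [280.0, 347.0]]
   under near [[430.0, 463.0], [256.0, 442.0]] handle top [414.0, -8.0] collar rim low [343.0, 455.0]
0.002 hole [[332.0, 256.0], [423.0, 268.0], [419.0, 329.0], [327.0, 317.0]] top [[292.0, 222.0], [466.0, 245.0], [460.0, 364.0], [282.0, 341.0]]
   under near [[432.0, 457.0], [258.0, 436.0]] handle top [416.0, -15.0] collar rim low [343.0, 455.0]
0.004 hole [[334.0, 249.0], [425.0, 261.0], [421.0, 322.0], [329.0, 310.0]] top [[294.0, 215.0], [468.0, 239.0], [462.0, 357.0], [283.0, 334.0]]
   under near [[434.0, 451.0], [259.0, 430.0]] handle top [417.0, -22.0] collar rim low [343.0, 455.0]
0.006 hole [[336.0, 243.0], [426.0, 255.0], [423.0, 316.0], [331.0, 304.0]] top [[296.0, 209.0], [470.0, 232.0], [464.0, 351.0], [285.0, 328.0]]
   under near [[436.0, 445.0], [261.0, 423.0]] handle top [419.0, -29.0] collar rim low [343.0, 455.0]
```

View pics/s25z.png

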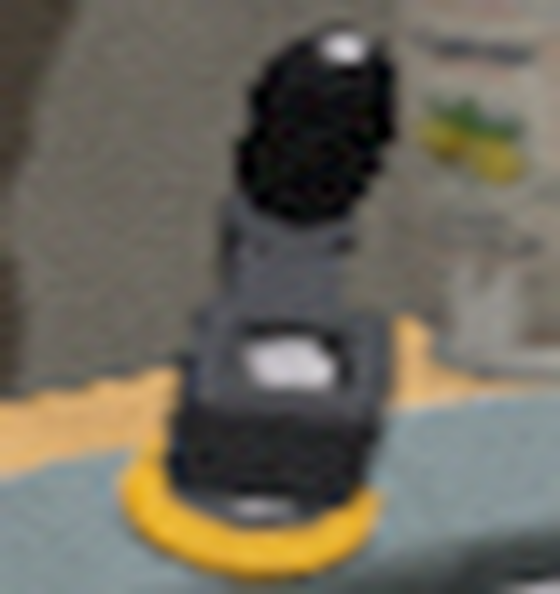

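The scene crop matches the fully-home prediction: hole edges at rows 272 and 337 against 268 and 329 predicted, and the handle top at (415,3) against (414,-8). The robot is clear of everything, so I'm handing in.

```bash
python3 -c "
from cell import workorder
print(workorder.sign_off())"
```

```text
the job is handed in; nothing more can be done
None
```

I fitted the larger dark crank on the press screw and wound it clockwise about 2.1 turns until the platen bore on the cast. I then let go and handed the job in at about 32.5 s.

**What the last checks showed**
- **Crank seating:** the scene picture matched the fully-home prediction, and the screw tip sits about flush in the hub.
- **Bystanders:** I compared pictures by eye and nothing else on the table appeared to have moved. The gripper is clear and open.
- **Force limits:** the largest force I read was about 37 N, while pressing the hub home, and about 32 N while winding. Both are well under the 120 N wrist limit.

**What disagreed or stays uncertain**
- **Crank slip:** the force at the handle rose steadily to about 30 N, then dropped suddenly. Platen position and screw angle before and after suggest the crank skipped a quarter turn on the square. It was still on the square and seated afterwards.
- **Spring-back:** I rewound to about 12 N and 10 N, and after each let-go the screw settled within about 1° of the same angle. I took that as the stop. It springs back about 15° when released rather than holding where it was wound.
- **Screw angle:** I can only read it to within a quarter turn, so I inferred the 2.1 turns from the winding and the platen's position rather than measuring it directly.
- **Hub angle:** the hub looked about 14–16° ahead of the square, slightly more than the 11° of play the sizes allow. I put this down to measurement error.

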